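Strip the ring bar into the tipping hopper of the parts cleaner

TASK

Slide the dark stop collar off the free end of the holding bar and put it in the white dish, then slide off all the eight-sided rings and drop them into the steel hopper at the back of the parts cleaner. When the last ring is in, pull the hopper's black handle forward until it meets its stop so that the rings tip out into the tank, then put the hopper fully back, leaving every ring in the tank, the collar in the dish and the other things on the bench where they stand.

Things in the scene. Friction and masses are not known exactly. Their poses are not given: they have to be found in the camera images.
- bar_tip (a point): Free end of the horizontal steel bar (14 mm round, 300 mm long, its axis 150 mm above the bench), a point on the bar's axis. The bar stands out from a lab stand; its +y axis points along the bar from this end towards the post.
- bar_root (a point): Other end of the bar, on its axis, at the centre of the 34 mm clamp block on the stand's post (post 22 mm thick, its top 27 mm above the bar's axis; stand and bar are fixed to the bench).
- collar_c (a point): Centre of the stop collar: dark steel ring, 46 mm outside, 24 mm bore, 22 mm wide along its bore, 120 g, with a brass thumbscrew that sticks out sideways (along its own -z, to 40 mm from the centre; screw head 16 mm thick). Its y axis is the bore's. It hangs loose on the bar outside all the rings, about 38 mm from the bar's free end, centre 5 mm below the bar's axis, thumbscrew down; the screw is already slack so it slides freely.
- dish_in (a point): Centre of the inner floor of a loose round white dish: 124 mm wide at the foot, 132 mm at the rim, 34 mm high, wall 4 mm, floor 5 mm thick (this point is 5 mm above its underside), 350 g. z up. It stands beside the bar, on the robot's side.
- ring1_c (a point): Centre of an aluminium ring, eight-sided outside and inside: 64 mm across opposite flats (flats 26 mm long), 32 mm bore across flats, 28 mm wide along the bore, about 180 g. Its y axis is the bore's; flats face its x and z axes and the diagonals between. It hangs on the bar with its centre about 9 mm below the bar's axis, flats at top, bottom and both sides; neighbours are 8 mm apart or more. May be absent.
- ring2_c (a point): Centre of an aluminium ring, eight-sided outside and inside: 64 mm across opposite flats (flats 26 mm long), 32 mm bore across flats, 28 mm wide along the bore, about 180 g. Its y axis is the bore's; flats face its x and z axes and the diagonals between. It hangs on the bar with its centre about 9 mm below the bar's axis, flats at top, bottom and both sides; neighbours are 8 mm apart or more. May be absent.
- ring3_c (a point): Centre of an aluminium ring, eight-sided outside and inside: 64 mm across opposite flats (flats 26 mm long), 32 mm bore across flats, 28 mm wide along the bore, about 180 g. Its y axis is the bore's; flats face its x and z axes and the diagonals between. It hangs on the bar with its centre about 9 mm below the bar's axis, flats at top, bottom and both sides; neighbours are 8 mm apart or more. May be absent.
- ring4_c (a point): Centre of an aluminium ring, eight-sided outside and inside: 64 mm across opposite flats (flats 26 mm long), 32 mm bore across flats, 28 mm wide along the bore, about 180 g. Its y axis is the bore's; flats face its x and z axes and the diagonals between. It hangs on the bar with its centre about 9 mm below the bar's axis, flats at top, bottom and both sides; neighbours are 8 mm apart or more. May be absent.
- ring5_c (a point): Centre of an aluminium ring, eight-sided outside and inside: 64 mm across opposite flats (flats 26 mm long), 32 mm bore across flats, 28 mm wide along the bore, about 180 g. Its y axis is the bore's; flats face its x and z axes and the diagonals between. It hangs on the bar with its centre about 9 mm below the bar's axis, flats at top, bottom and both sides; neighbours are 8 mm apart or more. May be absent.
- hopper (a joint): Tilt of the hopper: 0 fully back (loading position, resting on its rear stop), 1.3 rad tipped forward against its stop. Turns about a level hinge along its front floor edge. It has a little friction (about 0.15 N m) and, lying back, is held there by its own weight (600 g plus the rings); tipped to the stop it about balances. Needs up to about 10 N at the handle.
- hopper_hinge (a point): Middle of the hopper's hinge line, 100 mm above the bench; fixed on the cleaner. x points level from the tank to the back of the hopper (roughly away from the robot), y along the hinge line, z up.
- hopper_grip (a point): Middle of the hopper's black handle: a round bar 12 mm thick and 148 mm long, parallel to the hinge line, of which the middle 120 mm is free; it stands 38 mm clear above the top edge of the hopper's back wall. With the hopper fully back it lies 167 mm behind and 96 mm above the hinge line and moves on a circle of 193 mm radius about it, forward over the top. The point turns with the hopper.
- hopper_floor (a point): Centre of the hopper's floor. Hopper of 4 mm steel sheet, open at the top and front: floor 140 mm deep by 242 mm wide inside, back wall 83 mm and side walls 62 mm high. Lying back, the floor slopes 0.2 rad down to the back, so rings stay in. This point is 69 mm behind the hinge line and 14 mm below it (86 mm above the bench). The point's axes are the hinge's when the hopper lies fully back, and turn with it.
- tank_floor (a point): Centre of the floor (6 mm above the bench) of the open tank in front of the hopper: 218 mm along x by 288 mm along y inside, walls 6 mm thick and 75 mm high above the bench. Axes as the hinge's. Fixed.
- flask: Bystander: conical glass flask, 86 mm wide, 118 mm high; origin under its centre.
- beaker: Bystander: glass beaker, 72 mm wide, 90 mm high; origin under its centre.
- jar: Bystander: amber jar with white cap, 64 mm wide, 85 mm high; origin under its centre.
- squirt: Bystander: white wash bottle, 64 mm wide, 150 mm high; origin under its centre.
- spatula: Bystander: steel spoon spatula, 170 mm long, lying along its x.
- spanner: Bystander: spanner, 160 mm long, lying along its x.
Mind the look-alikes: they are no part of the job. Leave any green or orange look-alike of the part that bears ring5_c alone.

How it is judged:
By the outcome, as a careful person would: the job done as asked, in the order asked, and still so for the second after the job is handed in, with the robot touching nothing.
Of ring1, ring2, ring3, ring4, ring5 only 3 to 5 are there at a start; the rules pass over those that are not, and their reading is None.
At some moment in a run one of dish may be knocked a few centimetres aside while the robot is not near it.
Once in a run the grip may slacken for a moment while it holds something.
It also fails if it takes over 210 s, if anything falls off the work surface, if the arm or the gripper's body presses on something with over 40 N, if the wrist force passes 120 N, or if a joint passes its speed limit or range.

ROBOT

A 6-joint arm with a two-finger parallel gripper is mounted at the origin on the work surface. World frame = base frame: x ahead of the robot, y to its left, z up, the work surface at z = 0. Lengths are in m, angles in rad, forces in N, time in s.
With the tool pointing down it reaches from about 0.25 to 0.725 m from the base axis. Payload 4 kg.
Tool frame: the origin (TCP) lies at the very end of the fingers, on their centre line; the grasp point (between the pads) lies 19 mm behind it; x points along the fingers, y is the direction in which the jaws open and shut, and the axes are right-handed (so a half turn about x gives the same grasp; the last joint's range is limited). The gripper opens to 85 mm and grips with 20 to 120 N. Pads are 22 mm wide; open, the fingers measure 114 mm over their backs; the gripper's body (76 mm by 85 mm) begins 54 mm behind the grasp point. The pads swing forward as they close: fully open they stand 13 mm farther back than shut.
Start: joints at [1.218, 0.241, 0.005, 1.335, 0, 1.571], TCP at [0.173, 0.469, 0.231] pointing down, gripper open.
Joint ranges: [-2.72, 2.72], [-1.05, 1.87], [-1.09, 1.28], [-1.99, 2.15], [-1.42, 1.44], [-3.14, 3.14]. Speed limits (rad/s): [2.79, 2.79, 3.14, 3.14, 3.14, 3.14].

INTERFACE

Orientations are given as a unit quaternion [x, y, z, w].
In Python, from workcell import get_obs, camera, job_done gives the robot as it stands. The module is installed in compiled form; this text tells all that it offers.
- The arm moves only by the tool arm_command, never from a script. Its argument "motion" is a list of rows, each an object of numbers: "x", "y", "z": the shift along the tool's x, y, z in m; "roll": the turn about the tool's x in rad; "fingers": the opening, from 0 (shut) to 1 (fully open). A call has 1 to 20 rows; each row shifts and turns the pose as measured when the row begins, along the tool's axes as they then stand; what a row does not reach is not made up. A row lasts 1/12 s, in which the tool goes at most 41.7 mm and 7.16 degrees, less where a joint would pass 70% of its speed; a pose out of reach is approached as far as the arm can. A call is refused whole if a number of a shift passes 0.0417 or a number of a turn 0.125, either way. A call with a gripper value outside its range is refused whole. The fingers move at their own pace and stop on an object; the grip force is fixed at half the most. Time passes only in rows, so rows that do not move let the fingers close. It gives the time, the measured TCP pose, the force and the opening at its end, in the units of the state.
- get_obs(): the state, without advancing time (a new reading comes with each control period).
- camera(name): name is "scene" or "top" or "wrist"; returns a dict with "frame" (480x640x3 uint8, red, green, blue), "intrinsics" (3x3 intrinsics, pixels), "rvec" (rotation vector, rad) and "tvec" (3), from world to camera coordinates, as OpenCV has them. Camera axes: x right, y down, z forward; pixel columns grow to the right and rows downward; lengths in m; the calibration is good to about 2 mm. A picture is of the moment at which its call begins. There is no depth.
- job_done(): hands the job in, once; it reports no verdict.
The state is a dict: "clock": time; "joint_pos": joint angles; "joint_vel": joint speeds; "tau": joint torques, N m; "eef_pos": TCP position; "tool_rot": TCP orientation; "ft_force": force on the tool from outside, world axes, zero at the start; "ft_torque": the same for the moment, N m; "grip_width": finger opening in m.
Only numpy, scipy, OpenCV 4.12 (cv2) and the standard library are available. Lean on these libraries where they do the work, as an engineer would, in place of code of your own. Each camera call takes 0.05 s, during which the arm holds its last target.

## Working session

There is one attempt and no reset: what is moved stays moved. The work goes in short steps, Python scripts to look and compute and a tool call to move; the robot and the scene stay as the last step left them, time stands still between calls to the robot, and variables do not carry over. Pictures are saved under pics/ and viewed, and the job is handed in when it is done.

Besides the shell and the picture viewer there is one more tool, called by a JSON object that holds its "op" and its "data", one argument or row to a line. arm_command: Moves the arm, as the interface text tells. Its arguments: {"type":"object","properties":{"motion":{"type":"array","items":{"type":"object","properties":{"x":{"type":"number"},"y":{"type":"number"},"z":{"type":"number"},"roll":{"type":"number"},"fingers":{"type":"number"}}}}},"required":["motion"]}

```bash
mkdir -p pics
cat > h.py <<'E'
import numpy as np, cv2
from workcell import get_obs, camera, job_done
from scipy.spatial.transform import Rotation as R
def grab(n,fn=None):
    c=camera(n)
    if fn: cv2.imwrite('pics/'+fn,c['frame'][:,:,::-1])
    return c
def P(c):
    Rm=cv2.Rodrigues(np.array(c['rvec'],float))[0]; t=np.array(c['tvec'],float).reshape(3)
    return Rm,t,np.array(c['intrinsics'],float)
def ray(c,u,v):
    Rm,t,K=P(c); d=Rm.T@np.linalg.inv(K)@np.array([u,v,1.]); return -Rm.T@t,d
def onz(c,u,v,z):
    o,d=ray(c,u,v); return o+d*(z-o[2])/d[2]
def proj(c,p):
    Rm,t,K=P(c); q=K@(Rm@np.array(p,float)+t); return q[:2]/q[2]
def tri(l):
    A=np.zeros((3,3));b=np.zeros(3)
    for c,u,v in l:
        o,d=ray(c,u,v); d/=np.linalg.norm(d); M=np.eye(3)-np.outer(d,d); A+=M;b+=M@o
    return np.linalg.solve(A,b)
E
python3 - <<'E'
from h import *
for n in("scene","top","wrist"):
    c=grab(n,n+'0.png'); Rm,t,K=P(c); print(n,-Rm.T@t,K[0,0],K[0,2],K[1,2])
    np.save(n+'0.npy',c,allow_pickle=True)
o=get_obs();print(o)
E
```

```text
scene [0.96283691 0.56845477 0.79047242] 457.47620561926703 323.22038356621465 240.56547304026034
top [0.37112878 0.07565292 1.45532114] 582.1095827823495 315.8282615437687 242.30345094068832
wrist [0.09741908 0.49780676 0.37230255] 373.0865802110626 315.25454524810783 243.7789970302429
{'clock': 0.15, 'joint_pos': array([1.21801780e+00, 2.41265789e-01, 4.05743479e-03, 1.33522826e+00,
       2.66289294e-05, 1.57081713e+00]), 'joint_vel': array([-1.12856343e-03, -3.33154248e-03,  2.46606032e-03, -1.95033134e-04,
        1.23038255e-03, -6.10611012e-05]), 'tau': array([-3.88293411e-04, -3.72634220e+01,  2.52638555e+01,  1.23634905e-02,
       -1.79464473e-05, -3.63124954e-06]), 'eef_pos': array([0.17258008, 0.46876114, 0.23061363]), 'tool_rot': array([ 0.12351821,  0.69624461, -0.12465677,  0.69602255]), 'ft_force': array([-1.02861301,  0.20435638,  0.04173214]), 'ft_torque': array([-0.01279275,  0.00840763, -0.00083838]), 'grip_width': 0.08570052123355033}
```

View pics/scene0.png

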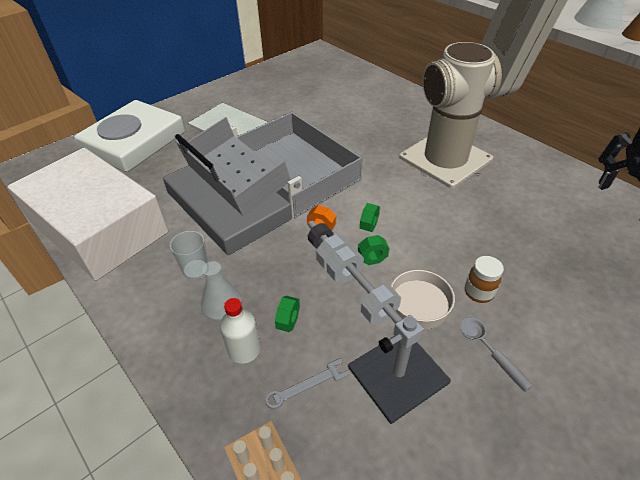

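View pics/top0.png

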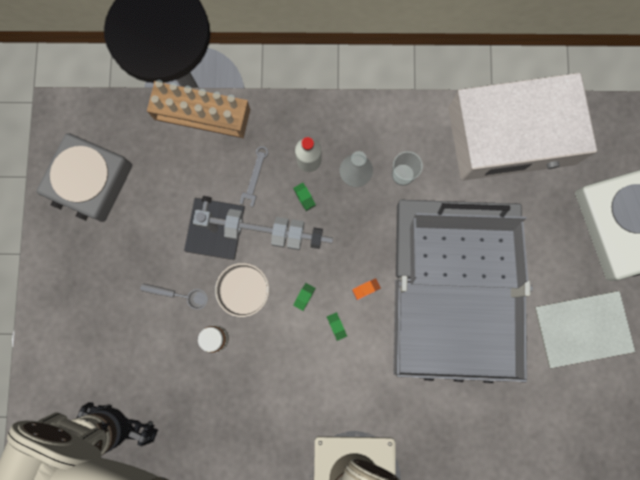

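View pics/wrist0.png

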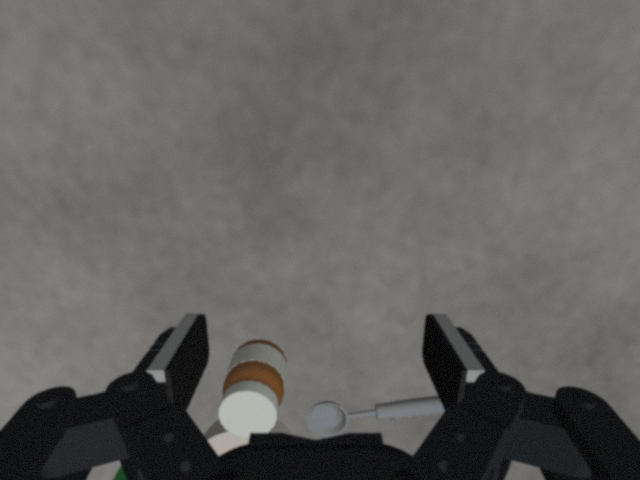

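Scene shows the bar from the tip (~333,240 in top) to the post (202,217), dark collar at top (317,238), three grey rings at top (294,236), (280,233) and (232,222), the dish at (243,290), and the hopper handle at (475,210). Zooming to measure.

Run:
```python
from h import *
t=cv2.imread('pics/top0.png')[190:350,180:380]; s=cv2.imread('pics/scene0.png')[190:390,270:470]
cv2.imwrite('pics/t1.png',cv2.resize(t,None,fx=4,fy=3.75*4/3.75,interpolation=cv2.INTER_CUBIC)[:600])
cv2.imwrite('pics/s1.png',cv2.resize(s,None,fx=3,fy=3,interpolation=cv2.INTER_CUBIC))
h=cv2.imread('pics/top0.png')[190:390,385:535]
cv2.imwrite('pics/h1.png',cv2.resize(h,None,fx=3,fy=3,interpolation=cv2.INTER_CUBIC))
```

```text
(no output)
```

View pics/t1.png

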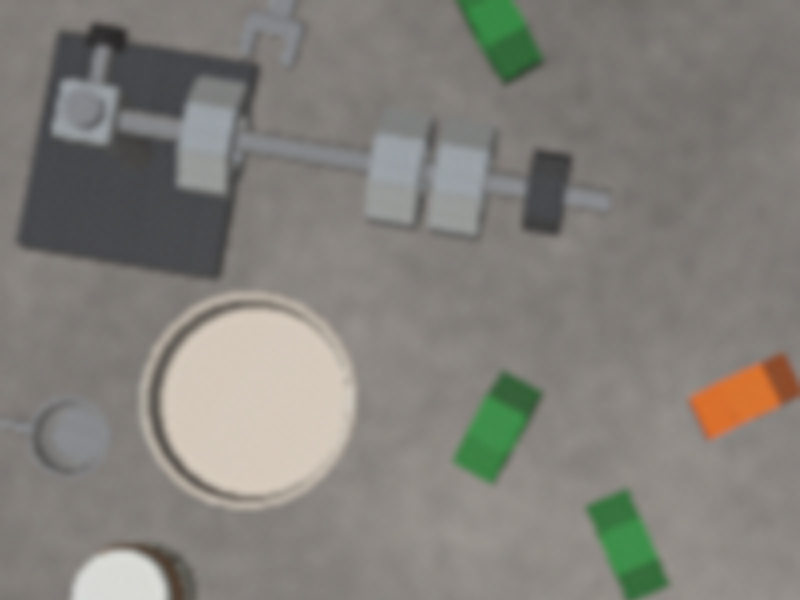

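View pics/s1.png

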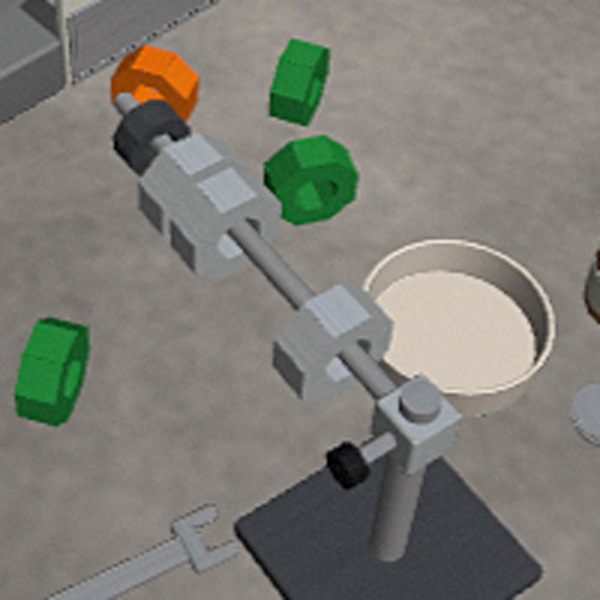

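View pics/h1.png

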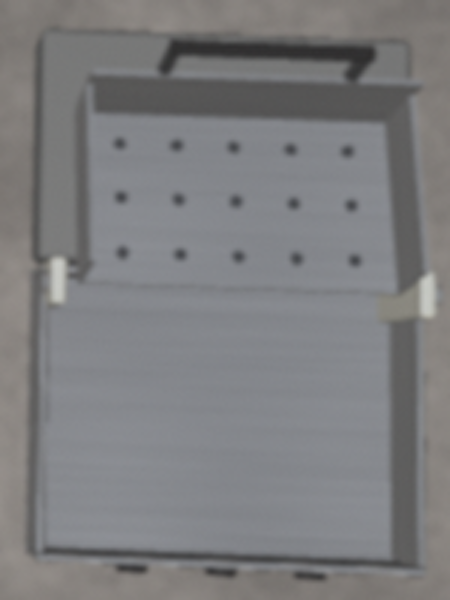

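Run:
```python
from h import *
c=np.load('top0.npy',allow_pickle=True).item(); s=np.load('scene0.npy',allow_pickle=True).item()
T=lambda u,v:(u/4+180-.375,v/4+190-.375); H=lambda u,v:(u/3+385-.33,v/3+190-.33)
f=lambda uv,z:onz(c,*uv,z)
np.set_printoptions(precision=4,suppress=True)
tip=f(T(611,200),.15); b=f(T(122,122),.15); d=(b-tip)/np.linalg.norm(b-tip)
print('tip',tip,'dir',d,np.degrees(np.arctan2(d[1],d[0])),'root',tip+.3*d)
print('tip tri',)
for n,uv,z in(('collar',T(546,192),.145+.0225),('r1',T(463,179),.173),('r2',T(399,170),.173),('r3',T(208,142),.173)):
    p=f(uv,z);print(n,p,'along',(p-tip)@d,'off',np.cross(d,p-tip)[2])
print('dish',f(T(248,400),.034), 'floor',f(T(247,403),.005))
for n,uv,z in(('hL',H(172,45),.196),('hR',H(375,52),.196),('hingeL',H(88,281),.1),('hingeR',H(398,292),.1),('tankL',H(45,550),.006),('fl',H(236,198),.086)):
    print(n,f(uv,z))
tip_s=proj(s,tip);print('tip in scene',tip_s,'expected ~',(270+122/3,190+100/3))
# white markers in scene
```

```text
tip [0.5523 0.0592 0.15  ] dir [0.149  0.9888 0.    ] 81.43333727323042 root [0.597  0.3558 0.15  ]
tip tri
collar [0.554  0.0957 0.1675] along 0.036407524099272434 off 0.003753391854859411
r1 [0.56  0.142 0.173] along 0.08303075867478882 off 0.004647379589177858
r2 [0.5648 0.1777 0.173 ] along 0.11911961580879563 off 0.005320478843044872
r3 [0.5795 0.285  0.173 ] along 0.22733401583602758 off 0.006701129863192316
dish [0.4429 0.2781 0.034 ] floor [0.4424 0.2828 0.005 ]
hL [ 0.6258 -0.1802  0.196 ]
hR [ 0.622  -0.3278  0.196 ]
hingeL [ 0.4587 -0.1318  0.1   ]
hingeR [ 0.4529 -0.3702  0.1   ]
tankL [ 0.2462 -0.1092  0.006 ]
fl [ 0.5261 -0.2506  0.086 ]
tip in scene [309.4527 222.8678] expected ~ (310.6666666666667, 223.33333333333334)
```

Candidates for the grasp targets: collar = the dark ring at top (317,238). Rings = grey octagons at top (294,236), (280,233), (232,222), so three are present. Look-alikes to leave: green octagons at (304,196), (304,297), (337,326), and an orange one at (366,289), all on the bench. The close crop confirms the collar is the dark one on the bar, outermost, with the grey rings behind it.

```bash
cat >> h.py <<'E'
np.set_printoptions(precision=4,suppress=True)
TIP=np.array([.5523,.0592,.15]); D=np.array([.149,.9888,0])
def go(target,jaw=None):
    """jaw: world angle deg of jaw axis (mod 180)"""
    o=get_obs(); Rt=R.from_quat(o['tool_rot']).as_matrix(); p=o['eef_pos']
    s=Rt.T@(np.array(target)-p)
    print('eef',p,'w',round(o['grip_width'],4),'ft',o['ft_force'],'t',round(o['clock'],2))
    a=np.degrees(np.arctan2(Rt[1,1],Rt[0,1])); print('toolx',Rt[:,0],'jaw',round(a,2))
    if jaw is not None:
        da=(jaw-a+90)%180-90; print('roll',round(np.radians(-da),3),'rad (toolx down)')
    print('tool shift',s)
    if jaw is not None:
        # shift in frame after roll
        R2=Rt@R.from_rotvec([np.radians(-da),0,0]).as_matrix(); print('shift in rolled frame',R2.T@(np.array(target)-p))
E
python3 -c "
from h import *
c=TIP+.037*D; go([c[0],c[1],.231],-8.57)"
```

```text
eef [0.1726 0.4688 0.2306] w 0.0857 ft [-1.0286  0.2044  0.0417] t 0.15
toolx [-0.0006 -0.0015 -1.    ] jaw 69.79
roll 1.368 rad (toolx down)
tool shift [-0.     -0.2169  0.4904]
shift in rolled frame [-0.      0.4365  0.3114]
```

{"op": "arm_command", "data": {
  "motion": [
    {"roll": 0.124},
    {"roll": 0.124},
    {"roll": 0.124},
    {"roll": 0.124},
    {"roll": 0.124},
    {"roll": 0.124},
    {"roll": 0.124},
    {"roll": 0.124},
    {"roll": 0.124},
    {"roll": 0.124},
    {"roll": 0.124}
  ]
}}

```text
schema error: expected keys x, y, z, roll, fingers
```

```bash
python3 -c "
from h import *
c=TIP+.037*D; go([c[0],c[1],.231],-8.57);print(get_obs()['joint_pos'])"
```

```text
eef [0.1726 0.4688 0.2306] w 0.0857 ft [-1.0286  0.2044  0.0417] t 0.15
toolx [-0.0006 -0.0015 -1.    ] jaw 69.79
roll 1.368 rad (toolx down)
tool shift [-0.     -0.2169  0.4904]
shift in rolled frame [-0.      0.4365  0.3114]
[1.218  0.2413 0.0041 1.3352 0.     1.5708]
```

{"op": "arm_command", "data": {
  "motion": [
    {"x": 0,"y": 0,"z": 0,"roll": 0.124,"fingers": 1},
    {"x": 0,"y": 0,"z": 0,"roll": 0.124,"fingers": 1},
    {"x": 0,"y": 0,"z": 0,"roll": 0.124,"fingers": 1},
    {"x": 0,"y": 0,"z": 0,"roll": 0.124,"fingers": 1},
    {"x": 0,"y": 0,"z": 0,"roll": 0.124,"fingers": 1},
    {"x": 0,"y": 0,"z": 0,"roll": 0.124,"fingers": 1},
    {"x": 0,"y": 0,"z": 0,"roll": 0.124,"fingers": 1},
    {"x": 0,"y": 0,"z": 0,"roll": 0.124,"fingers": 1},
    {"x": 0,"y": 0,"z": 0,"roll": 0.124,"fingers": 1},
    {"x": 0,"y": 0,"z": 0,"roll": 0.124,"fingers": 1},
    {"x": 0,"y": 0,"z": 0,"roll": 0.124,"fingers": 1}
  ]
}}

```text
clock: 1.07
eef_pos: [0.1715, 0.4657, 0.226]
tool_rot: [-0.535, -0.456, 0.542, -0.46]
ft_force: [-0.3, -0.3, 0.8]
grip_width: 0.0852
```

```bash
python3 -c "
from h import *
c=TIP+.037*D; go([c[0],c[1],.231],-8.57);print(get_obs()['joint_pos'])"
```

```text
eef [0.1715 0.4657 0.226 ] w 0.0852 ft [-0.3224 -0.3242  0.79  ] t 1.07
toolx [-0.0041 -0.0111 -0.9999] jaw -9.29
roll -0.013 rad (toolx down)
tool shift [-0.0024  0.441   0.3028]
shift in rolled frame [-0.0024  0.4371  0.3083]
[ 1.218   0.2452 -0.0029  1.3346 -0.      2.951 ]
```

{"op": "arm_command", "data": {
  "motion": [
    {"x": 0,"y": 0.033,"z": 0.023,"roll": 0,"fingers": 1},
    {"x": 0,"y": 0.033,"z": 0.023,"roll": 0,"fingers": 1},
    {"x": 0,"y": 0.033,"z": 0.023,"roll": 0,"fingers": 1},
    {"x": 0,"y": 0.033,"z": 0.023,"roll": 0,"fingers": 1},
    {"x": 0,"y": 0.033,"z": 0.023,"roll": 0,"fingers": 1},
    {"x": 0,"y": 0.033,"z": 0.023,"roll": 0,"fingers": 1},
    {"x": 0,"y": 0.033,"z": 0.023,"roll": 0,"fingers": 1},
    {"x": 0,"y": 0.033,"z": 0.023,"roll": 0,"fingers": 1}
  ]
}}

```text
clock: 1.73
eef_pos: [0.4042, 0.239, 0.2241]
tool_rot: [-0.531, -0.46, 0.54, -0.463]
ft_force: [0.2, 0.6, -0.7]
grip_width: 0.0858
```

```bash
python3 -c "
from h import *
c=TIP+.037*D; go([c[0],c[1],.231],-8.57);print(get_obs()['joint_pos'])"
```

```text
eef [0.4042 0.239  0.2241] w 0.0858 ft [ 0.1515  0.6137 -0.7214] t 1.73
toolx [-0.0078 -0.0114 -0.9999] jaw -8.48
roll 0.002 rad (toolx down)
tool shift [-0.0064  0.173   0.1191]
shift in rolled frame [-0.0064  0.1732  0.1188]
[ 0.5377  0.1939 -0.0736  1.3158 -0.0058  2.2565]
```

{"op": "arm_command", "data": {
  "motion": [
    {"x": -0.001,"y": 0.03,"z": 0.021,"roll": 0,"fingers": 1},
    {"x": -0.001,"y": 0.03,"z": 0.021,"roll": 0,"fingers": 1},
    {"x": -0.001,"y": 0.03,"z": 0.021,"roll": 0,"fingers": 1},
    {"x": -0.001,"y": 0.03,"z": 0.021,"roll": 0,"fingers": 1},
    {"x": -0.001,"y": 0.03,"z": 0.021,"roll": 0,"fingers": 1},
    {"x": -0.001,"y": 0.022,"z": 0.014,"roll": 0,"fingers": 1},
    {"x": 0,"y": 0,"z": 0,"roll": 0,"fingers": 1}
  ]
}}

```text
clock: 2.32
eef_pos: [0.5662, 0.08, 0.2278]
tool_rot: [-0.532, -0.458, 0.544, -0.46]
ft_force: [-0.1, 0.7, 0.2]
grip_width: 0.0852
```

```bash
python3 -c "
from h import *
c=TIP+.037*D; go([c[0],c[1],.231],-8.57);print(get_obs()['joint_pos'])
c=grab('wrist','w1.png')
for k in(0,.037,.083,.119):print(k,proj(c,TIP+k*D))"
```

```text
eef [0.5662 0.08   0.2278] w 0.0852 ft [-0.1036  0.6672  0.199 ] t 2.32
toolx [-0.0096 -0.0137 -0.9999] jaw -9.05
roll -0.008 rad (toolx down)
tool shift [-0.0034 -0.0107 -0.0142]
shift in rolled frame [-0.0034 -0.0106 -0.0143]
[ 0.1469  0.3956  0.2128  1.3995 -0.0122  1.8756]
0 [301.1422 288.9439]
0.037 [299.8337 234.3005]
0.083 [298.0019 157.8063]
0.119 [296.3796  90.0591]
```

View pics/w1.png

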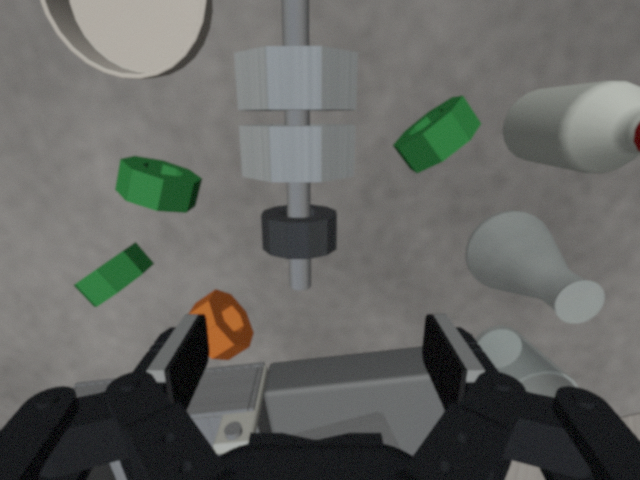

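The projected bar points land on the bar in the wrist view (tip at 301,290, collar at ~300,230). That confirms the choice and the geometry. Descending on the collar.

{"op": "arm_command", "data": {
  "motion": [
    {"x": 0,"y": -0.011,"z": -0.015,"roll": -0.008,"fingers": 1},
    {"x": 0.02,"y": 0,"z": 0,"roll": 0,"fingers": 1},
    {"x": 0.025,"y": 0,"z": 0,"roll": 0,"fingers": 1},
    {"x": 0,"y": 0,"z": 0,"roll": 0,"fingers": 1},
    {"x": 0,"y": 0,"z": 0,"roll": 0,"fingers": 1}
  ]
}}

```text
clock: 2.78
eef_pos: [0.5519, 0.1001, 0.1809]
tool_rot: [-0.529, -0.462, 0.542, -0.461]
ft_force: [-0.1, 0.3, 0.2]
grip_width: 0.0853
```

```bash
python3 -c "
from h import *
c=TIP+.037*D; go([c[0],c[1],.122],-8.57)"
```

```text
eef [0.5519 0.1001 0.1809] w 0.0853 ft [-0.0601  0.2568  0.2263] t 2.78
toolx [-0.015  -0.0113 -0.9998] jaw -8.46
roll 0.002 rad (toolx down)
tool shift [0.0589 0.0072 0.0026]
shift in rolled frame [0.0589 0.0072 0.0026]
```

{"op": "arm_command", "data": {
  "motion": [
    {"x": 0.015,"y": 0.006,"z": 0.002,"roll": 0,"fingers": 1},
    {"x": 0.015,"y": 0,"z": 0,"roll": 0,"fingers": 1},
    {"x": 0.015,"y": 0,"z": 0,"roll": 0,"fingers": 1},
    {"x": 0.01,"y": 0,"z": 0,"roll": 0,"fingers": 1},
    {"x": 0,"y": 0,"z": 0,"roll": 0,"fingers": 1}
  ]
}}

```text
clock: 3.2
eef_pos: [0.5572, 0.1005, 0.1306]
tool_rot: [-0.53, -0.463, 0.539, -0.464]
ft_force: [-0.9, -0.5, 0.2]
grip_width: 0.0854
```

```bash
python3 -c "
from h import *
c=TIP+.037*D; go([c[0],c[1],.122],-8.57);grab('wrist','w2.png')"
```

```text
eef [0.5572 0.1005 0.1306] w 0.0854 ft [-0.9166 -0.5139  0.1596] t 3.2
toolx [-0.0089 -0.0093 -0.9999] jaw -8.16
roll 0.007 rad (toolx down)
tool shift [0.0087 0.0013 0.0045]
shift in rolled frame [0.0087 0.0014 0.0045]
```

View pics/w2.png

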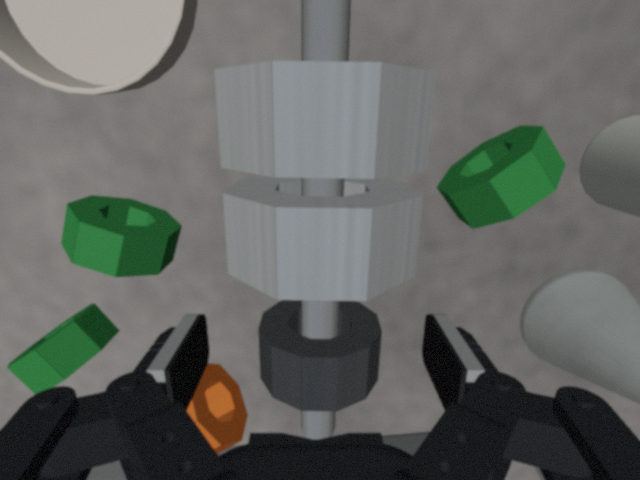

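Wrist view: the collar sits centred between the pads (320,350). Closing on it.

{"op": "arm_command", "data": {
  "motion": [
    {"x": 0.008,"y": 0.001,"z": 0.004,"roll": 0.006,"fingers": 1},
    {"x": 0,"y": 0,"z": 0,"roll": 0,"fingers": 0},
    {"x": 0,"y": 0,"z": 0,"roll": 0,"fingers": 0},
    {"x": 0,"y": 0,"z": 0,"roll": 0,"fingers": 0},
    {"x": 0,"y": 0,"z": 0,"roll": 0,"fingers": 0},
    {"x": 0,"y": 0,"z": 0,"roll": 0,"fingers": 0},
    {"x": 0,"y": 0,"z": 0,"roll": 0,"fingers": 0},
    {"x": 0,"y": 0,"z": 0,"roll": 0,"fingers": 0}
  ]
}}

```text
clock: 3.92
eef_pos: [0.5606, 0.0968, 0.1283]
tool_rot: [-0.534, -0.46, 0.538, -0.463]
ft_force: [0.4, -0.3, -1.8]
grip_width: 0.0447
```

```bash
python3 -c "
from h import *
c=TIP-.025*D; go([c[0],c[1],.127],-8.57)"
```

```text
eef [0.5606 0.0968 0.1283] w 0.0447 ft [ 0.4071 -0.2831 -1.8333] t 3.92
toolx [-0.0003 -0.0075 -1.    ] jaw -8.52
roll 0.001 rad (toolx down)
tool shift [ 0.0017 -0.0026  0.0634]
shift in rolled frame [ 0.0017 -0.0026  0.0634]
```

{"op": "arm_command", "data": {
  "motion": [
    {"x": -0.002,"y": 0,"z": 0,"roll": 0,"fingers": 0},
    {"x": 0,"y": -0.001,"z": 0.012,"roll": 0,"fingers": 0},
    {"x": 0,"y": -0.001,"z": 0.012,"roll": 0,"fingers": 0},
    {"x": 0,"y": 0,"z": 0.012,"roll": 0,"fingers": 0}
  ]
}}

```text
clock: 4.25
eef_pos: [0.5527, 0.061, 0.13]
tool_rot: [-0.533, -0.461, 0.537, -0.464]
ft_force: [-0.1, 0.4, -0.9]
grip_width: 0.0447
```

```bash
python3 -c "
from h import *
c=TIP-.03*D; go([c[0],c[1],.127],-8.57);grab('wrist','w3.png')"
```

```text
eef [0.5527 0.061  0.13  ] w 0.0447 ft [-0.1466  0.4128 -0.8557] t 4.25
toolx [-0.0011 -0.0075 -1.    ] jaw -8.29
roll 0.005 rad (toolx down)
tool shift [ 0.0033 -0.0003  0.0318]
shift in rolled frame [ 0.0033 -0.0001  0.0318]
```

View pics/w3.png

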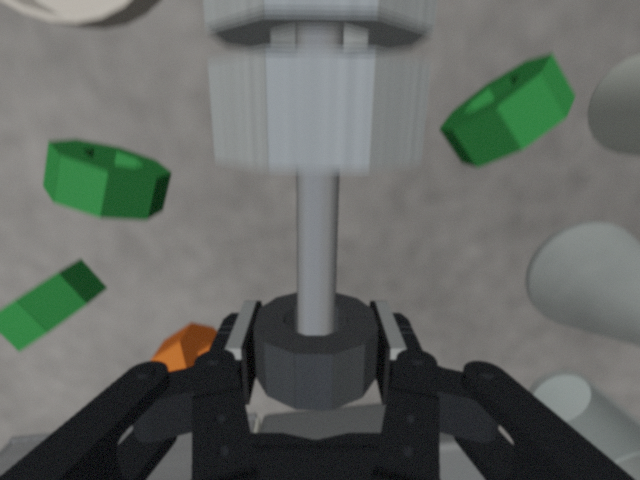

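{"op": "arm_command", "data": {
  "motion": [
    {"x": 0,"y": -0.0005,"z": 0.013,"roll": 0,"fingers": 0},
    {"x": 0,"y": 0,"z": 0.013,"roll": 0,"fingers": 0},
    {"x": 0,"y": 0,"z": 0.013,"roll": 0,"fingers": 0},
    {"x": 0,"y": 0,"z": 0,"roll": 0,"fingers": 0},
    {"x": -0.02,"y": -0.02,"z": 0,"roll": 0,"fingers": 0},
    {"x": -0.02,"y": -0.035,"z": 0,"roll": 0,"fingers": 0},
    {"x": -0.01,"y": -0.035,"z": 0,"roll": 0,"fingers": 0},
    {"x": 0,"y": -0.02,"z": -0.02,"roll": 0,"fingers": 0}
  ]
}}

```text
clock: 4.97
eef_pos: [0.4384, 0.0462, 0.1794]
tool_rot: [-0.536, -0.456, 0.543, -0.459]
ft_force: [0.1, 0.5, -0.9]
grip_width: 0.045
```

Run:
```python
from h import *
c=grab('top','top2.png')
im=c['frame'].astype(int); 
hsv=cv2.cvtColor(c['frame'],cv2.COLOR_RGB2HSV)
m=((hsv[:,:,2]>185)&(im[:,:,0]-im[:,:,2]>12)).astype(np.uint8); m[:,:190]=0;m[:250]=0;m[340:]=0;m[:,320:]=0
n,l,s,ce=cv2.connectedComponentsWithStats(m); i=1+np.argmax(s[1:,4]); print(s[i],ce[i], onz(c,*ce[i],.01))
cn=max(cv2.findContours((l==i).astype(np.uint8),0,2)[0],key=len); (u,v),r=cv2.minEnclosingCircle(cn); print(u,v,r,onz(c,u,v,.034))
go([.443,.280,.16],-8.57)
```

```text
[ 221  268   47   45 1680] [244.0077 290.1548] [0.4428 0.2756 0.01  ]
244.18084716796875 289.96807861328125 23.590391159057617 [0.4421 0.2719 0.034 ]
eef [0.436  0.0505 0.1789] w 0.0448 ft [-4.7195  1.9332 -1.957 ] t 5.02
toolx [-0.0067 -0.0055 -1.    ] jaw -9.15
roll -0.01 rad (toolx down)
tool shift [ 0.0176 -0.0294 -0.2278]
shift in rolled frame [ 0.0176 -0.0271 -0.2281]
```

View pics/top2.png

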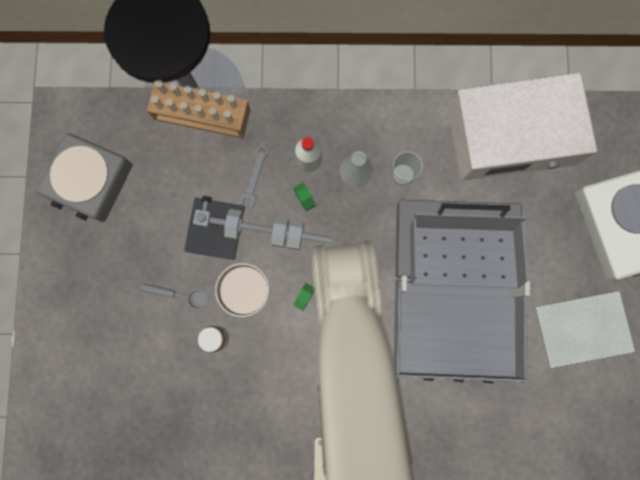

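{"op": "arm_command", "data": {
  "motion": [
    {"x": 0,"y": -0.005,"z": -0.036,"roll": 0,"fingers": 0},
    {"x": 0,"y": -0.005,"z": -0.036,"roll": 0,"fingers": 0},
    {"x": 0,"y": -0.005,"z": -0.036,"roll": 0,"fingers": 0},
    {"x": 0,"y": -0.005,"z": -0.036,"roll": 0,"fingers": 0},
    {"x": 0,"y": -0.005,"z": -0.036,"roll": 0,"fingers": 0},
    {"x": 0,"y": -0.003,"z": -0.033,"roll": 0,"fingers": 0},
    {"x": 0,"y": 0,"z": 0,"roll": 0,"fingers": 0},
    {"x": 0,"y": 0,"z": 0,"roll": 0,"fingers": 0}
  ]
}}

```text
clock: 5.68
eef_pos: [0.4432, 0.2746, 0.18]
tool_rot: [0.54, 0.457, -0.539, 0.457]
ft_force: [-0.2, -1.2, -1.6]
grip_width: 0.045
```

```bash
python3 -c "
from h import *
go([.4427,.277,.1],-8.57);grab('wrist','w4.png')"
```

```text
eef [0.4432 0.2746 0.18  ] w 0.045 ft [-0.1893 -1.247  -1.6062] t 5.68
toolx [ 0.0003  0.0002 -1.    ] jaw -9.48
roll -0.016 rad (toolx down)
tool shift [ 0.08   -0.0009 -0.0023]
shift in rolled frame [ 0.08   -0.0008 -0.0023]
```

View pics/w4.png

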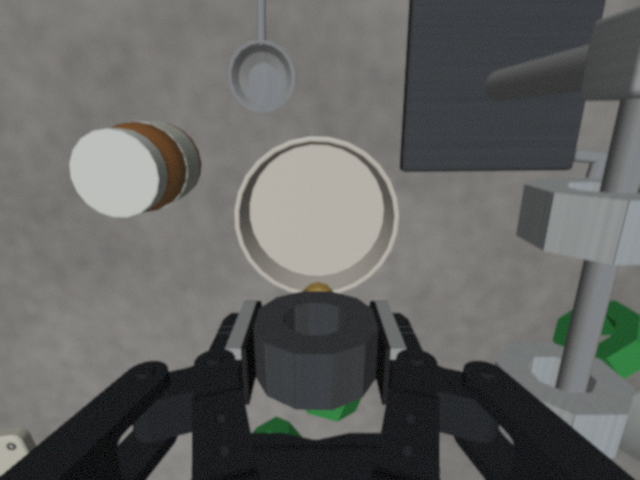

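```bash
python3 -c "
from h import *
c=grab('wrist');print(onz(c,317,213,.034)); print(proj(c,[.4427,.277,.034]))"
```

```text
[0.4461 0.287  0.034 ]
[314.8833 225.7055]
```

{"op": "arm_command", "data": {
  "motion": [
    {"x": 0.03,"y": -0.001,"z": -0.002,"roll": -0.016,"fingers": 0},
    {"x": 0.03,"y": 0,"z": 0,"roll": 0,"fingers": 0},
    {"x": 0.03,"y": 0,"z": 0,"roll": 0,"fingers": 0},
    {"x": 0.02,"y": 0,"z": 0,"roll": 0,"fingers": 0},
    {"x": 0,"y": 0,"z": 0,"roll": 0,"fingers": 0},
    {"x": 0,"y": 0,"z": 0,"roll": 0,"fingers": 0}
  ]
}}

```text
clock: 6.28
eef_pos: [0.4459, 0.2685, 0.0697]
tool_rot: [0.541, 0.457, -0.537, 0.459]
ft_force: [0.1, -0.5, -1.0]
grip_width: 0.0452
```

```bash
python3 -c "
from h import *
go([.4427,.277,.03],-8.57);grab('scene','s4.png')"
```

```text
eef [0.4459 0.2685 0.0697] w 0.0452 ft [ 0.0755 -0.4522 -1.0131] t 6.28
toolx [ 0.0054  0.0022 -1.    ] jaw -9.29
roll -0.013 rad (toolx down)
tool shift [ 0.0397 -0.0047 -0.0077]
shift in rolled frame [ 0.0397 -0.0046 -0.0078]
```

View pics/s4.png

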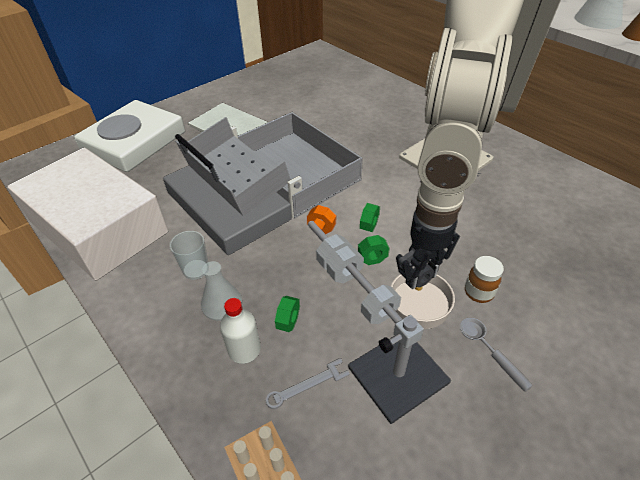

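Run:
```python
from h import *
s=np.load('scene0.npy',allow_pickle=True).item()
for p in([.4427,.277,.034],[.4427,.285,.034]):
    q=np.array([proj(s,np.array(p)+.066*np.array([np.cos(a),np.sin(a),0])) for a in np.arange(0,6.28,.1)]);print(q.min(0),q.max(0))
hsv=cv2.cvtColor(s['frame'],cv2.COLOR_RGB2HSV);im=s['frame'].astype(int)
m=((im[:,:,0]-im[:,:,2]>12)&(hsv[:,:,2]>110)).astype(np.uint8);m[:255]=0;m[340:]=0;m[:,:375]=0;m[:,466:]=0
n,l,st,ce=cv2.connectedComponentsWithStats(m);i=1+np.argmax(st[1:,4]);print(st[i])
```

```text
[388.8653 268.3083] [454.2193 320.4205]
[391.7678 270.4372] [457.455  323.0096]
[ 384  268   72   61 2507]
```

{"op": "arm_command", "data": {
  "motion": [
    {"x": 0.01,"y": -0.005,"z": -0.01,"roll": -0.012,"fingers": 0},
    {"x": 0.012,"y": 0,"z": 0,"roll": 0,"fingers": 0},
    {"x": 0.006,"y": 0,"z": 0,"roll": 0,"fingers": 0},
    {"x": 0.004,"y": 0,"z": 0,"roll": 0,"fingers": 0},
    {"x": 0.0,"y": 0,"z": 0,"roll": 0,"fingers": 0}
  ]
}}

```text
clock: 6.75
eef_pos: [0.4473, 0.2829, 0.0425]
tool_rot: [0.543, 0.46, -0.53, 0.462]
ft_force: [-0.2, -0.5, -0.0]
grip_width: 0.0442
```

```bash
python3 -c "
from h import *
go([.443,.279,.03],-8.57);grab('wrist','w5.png')"
```

```text
eef [0.4473 0.2829 0.0425] w 0.0442 ft [-0.2159 -0.499  -0.0282] t 6.75
toolx [ 0.0159  0.01   -0.9998] jaw -8.65
roll -0.001 rad (toolx down)
tool shift [ 0.0124 -0.0038  0.0046]
shift in rolled frame [ 0.0124 -0.0038  0.0046]
```

View pics/w5.png

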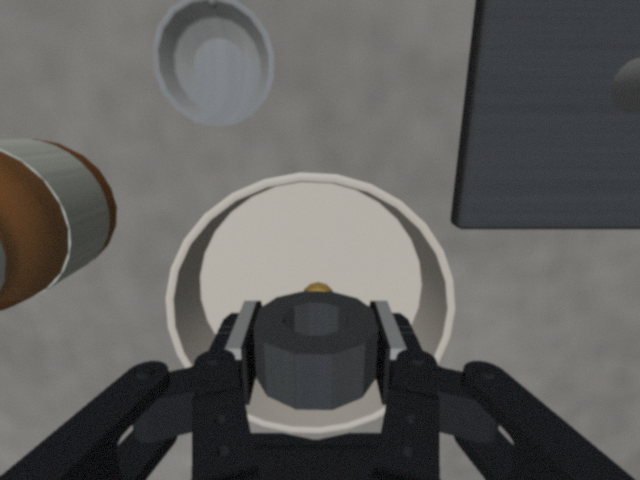

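{"op": "arm_command", "data": {
  "motion": [
    {"x": 0.006,"y": -0.004,"z": 0,"roll": 0,"fingers": 0},
    {"x": 0.006,"y": 0,"z": 0,"roll": 0,"fingers": 0},
    {"x": 0.0,"y": 0,"z": 0,"roll": 0,"fingers": 0}
  ]
}}

```text
clock: 7.05
eef_pos: [0.4446, 0.285, 0.0317]
tool_rot: [0.544, 0.46, -0.528, 0.462]
ft_force: [-0.9, -1.3, -0.8]
grip_width: 0.0449
```

```bash
python3 -c "
from h import *
go([.443,.279,.03],-8.57)"
```

```text
eef [0.4446 0.285  0.0317] w 0.0449 ft [-0.9136 -1.2895 -0.8135] t 7.05
toolx [ 0.0195  0.0126 -0.9997] jaw -8.63
roll -0.001 rad (toolx down)
tool shift [ 0.0015 -0.0007  0.0062]
shift in rolled frame [ 0.0015 -0.0007  0.0062]
```

{"op": "arm_command", "data": {
  "motion": [
    {"x": 0.003,"y": 0,"z": 0.005,"roll": 0,"fingers": 0},
    {"x": 0.001,"y": 0,"z": 0,"roll": 0,"fingers": 0},
    {"x": 0.0,"y": 0,"z": 0,"roll": 0,"fingers": 0.7},
    {"x": 0.0,"y": 0,"z": 0,"roll": 0,"fingers": 0.7},
    {"x": 0.0,"y": 0,"z": 0,"roll": 0,"fingers": 0.7},
    {"x": 0.0,"y": 0,"z": 0,"roll": 0,"fingers": 0.7},
    {"x": -0.001,"y": 0,"z": 0,"roll": 0,"fingers": 0.7},
    {"x": -0.001,"y": 0,"z": 0,"roll": 0,"fingers": 0.7}
  ]
}}

```text
clock: 7.72
eef_pos: [0.4448, 0.2799, 0.0304]
tool_rot: [0.545, 0.46, -0.527, 0.462]
ft_force: [-0.1, -0.2, -0.1]
grip_width: 0.0602
```

```bash
python3 -c "
from h import *
go([.443,.279,.2],-8.57);grab('wrist','w6.png')"
```

```text
eef [0.4448 0.2799 0.0304] w 0.0602 ft [-0.0547 -0.2151 -0.0838] t 7.72
toolx [ 0.0215  0.0137 -0.9997] jaw -8.65
roll -0.001 rad (toolx down)
tool shift [-0.1696  0.0016 -0.0017]
shift in rolled frame [-0.1696  0.0016 -0.0017]
```

View pics/w6.png

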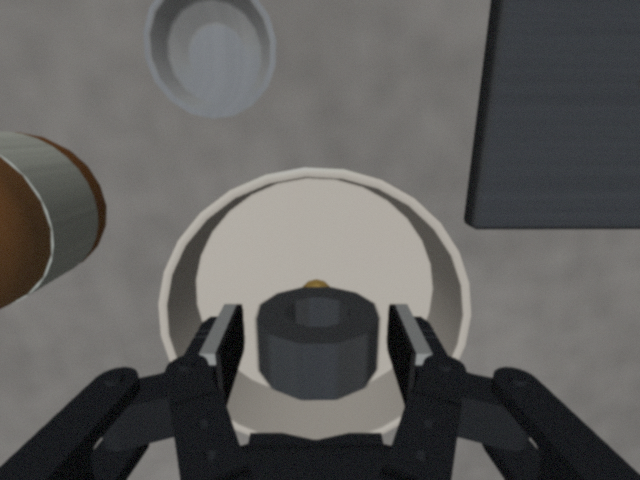

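{"op": "arm_command", "data": {
  "motion": [
    {"x": -0.01,"y": 0,"z": 0,"roll": 0,"fingers": 0.75},
    {"x": -0.02,"y": 0,"z": 0,"roll": 0,"fingers": 0.8},
    {"x": -0.03,"y": 0,"z": 0,"roll": 0,"fingers": 1},
    {"x": -0.04,"y": 0,"z": 0,"roll": 0,"fingers": 1},
    {"x": -0.04,"y": 0,"z": 0,"roll": 0,"fingers": 1},
    {"x": -0.04,"y": 0,"z": 0,"roll": 0,"fingers": 1},
    {"x": 0.0,"y": 0,"z": 0,"roll": 0,"fingers": 1}
  ]
}}

```text
clock: 8.35
eef_pos: [0.4381, 0.2759, 0.2196]
tool_rot: [0.543, 0.46, -0.53, 0.462]
ft_force: [1.8, 0.6, 0.4]
grip_width: 0.0855
```

```bash
python3 -c "
from h import *
c=TIP+.083*D; go([c[0],c[1],.22],-8.57);grab('wrist','w7.png')"
```

```text
eef [0.4381 0.2759 0.2196] w 0.0855 ft [1.7781 0.5545 0.3867] t 8.35
toolx [ 0.0157  0.0101 -0.9998] jaw -8.63
roll -0.001 rad (toolx down)
tool shift [0.0002 0.1453 0.1142]
shift in rolled frame [0.0002 0.1452 0.1143]
```

View pics/w7.png

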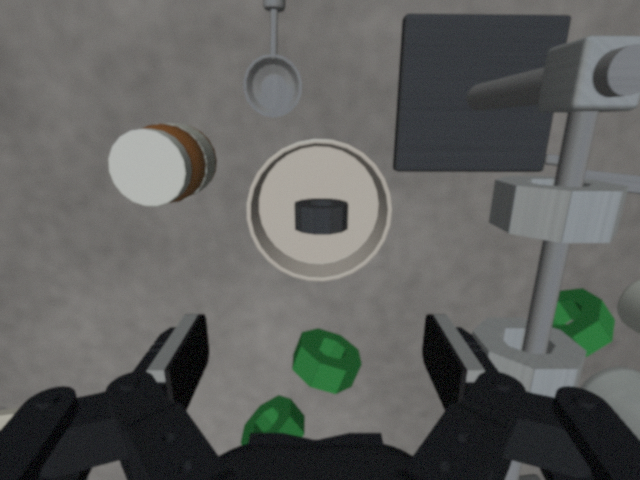

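The collar stands centred in the dish (321,215). On to ring 1.

{"op": "arm_command", "data": {
  "motion": [
    {"x": 0,"y": 0.03,"z": 0.023,"roll": 0,"fingers": 1},
    {"x": 0,"y": 0.03,"z": 0.023,"roll": 0,"fingers": 1},
    {"x": 0,"y": 0.03,"z": 0.023,"roll": 0,"fingers": 1},
    {"x": 0,"y": 0.028,"z": 0.022,"roll": 0,"fingers": 1},
    {"x": 0,"y": 0.018,"z": 0.015,"roll": 0,"fingers": 1},
    {"x": 0,"y": 0,"z": 0,"roll": 0,"fingers": 1},
    {"x": 0,"y": 0,"z": 0,"roll": 0,"fingers": 1}
  ]
}}

```text
clock: 8.98
eef_pos: [0.5585, 0.1471, 0.217]
tool_rot: [0.54, 0.463, -0.529, 0.463]
ft_force: [-1.0, 0.9, 0.4]
grip_width: 0.0853
```

```bash
python3 -c "
from h import *
c=TIP+.083*D; go([c[0],c[1],.17],-8.57);w=grab('wrist','w8.png')
for k in(.083,.119):
  for e in(-.014,.014):print(k,e,proj(w,TIP+(k+e)*D+[0,0,.023]))
"
```

```text
eef [0.5585 0.1471 0.217 ] w 0.0853 ft [-0.9662  0.8702  0.3969] t 8.98
toolx [ 0.0126  0.0101 -0.9999] jaw -8.2
roll 0.006 rad (toolx down)
tool shift [0.0471 0.0064 0.0054]
shift in rolled frame [0.0471 0.0064 0.0054]
0.083 -0.014 [327.9008 311.637 ]
0.083 0.014 [328.7136 264.4869]
0.119 -0.014 [328.9585 250.2783]
0.119 0.014 [329.8648 197.7064]
```

View pics/w8.png

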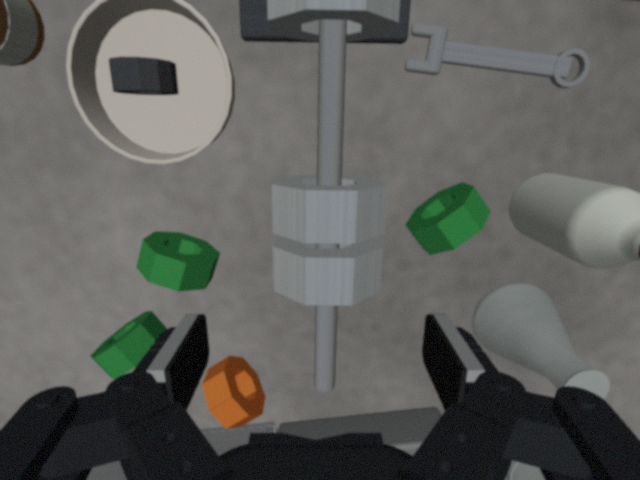

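```bash
python3 -c "
from h import *
w=grab('wrist');print(proj(w,TIP),proj(w,TIP+[0,0,.007]))
import cv2
cv2.imwrite('pics/w8c.png',cv2.resize(cv2.imread('pics/w8.png')[150:410,240:420],None,fx=3,fy=2.3))
s=np.load('scene0.npy',allow_pickle=True).item()
for k in(.083,.119,.227):print([(proj(s,TIP+(k+e)*D+[0,0,.023]-[270,190,0]*0)-[270,190])*3 for e in(-.014,.014)])
"
```

```text
[325.1353 388.0726] [325.5227 395.2458]Traceback (most recent call last):
  File "<string>", line 7, in <module>
    for k in(.083,.119,.227):print([(proj(s,TIP+(k+e)*D+[0,0,.023]-[270,190,0]*0)-[270,190])*3 for e in(-.014,.014)])
                                            ~~~~~~~~~~~~~~~~~~~~~~^~~~~~~~~~~~~~
ValueError: operands could not be broadcast together with shapes (3,) (0,)
```

View pics/w8c.png

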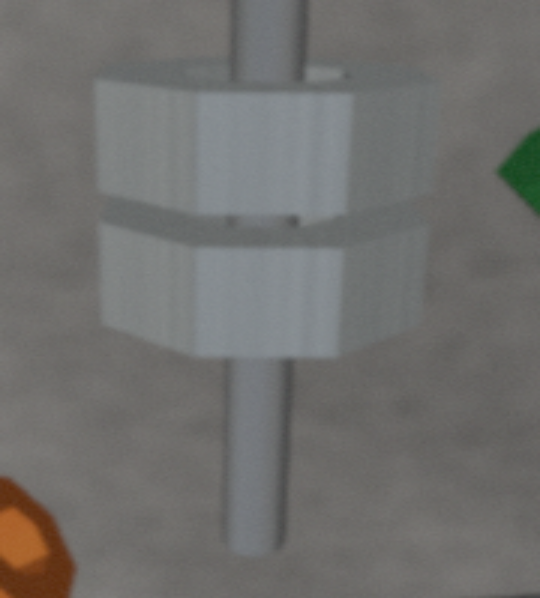

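{"op": "arm_command", "data": {
  "motion": [
    {"x": 0.012,"y": 0.006,"z": 0.004,"roll": 0,"fingers": 1},
    {"x": 0.015,"y": 0,"z": 0,"roll": 0,"fingers": 1},
    {"x": 0.015,"y": 0,"z": 0,"roll": 0,"fingers": 1},
    {"x": 0,"y": 0,"z": 0,"roll": 0,"fingers": 1},
    {"x": 0,"y": 0,"z": 0,"roll": 0,"fingers": 1}
  ]
}}

```text
clock: 9.5
eef_pos: [0.561, 0.1476, 0.1718]
tool_rot: [0.538, 0.466, -0.527, 0.466]
ft_force: [-0.2, -0.0, 0.3]
grip_width: 0.0854
```

```bash
python3 -c "
from h import *
c=TIP+.085*D; go([c[0],c[1],.117],-8.57)
s=np.load('scene0.npy',allow_pickle=True).item()
for k in(.083,.119,.227):print([(proj(s,TIP+(k+e)*D+[0,0,.023])-[270,190])*3 for e in(-.014,.014)])
"
```

```text
eef [0.561  0.1476 0.1718] w 0.0854 ft [-0.2378 -0.0332  0.2957] t 9.5
toolx [ 0.0115  0.0104 -0.9999] jaw -7.61
roll 0.017 rad (toolx down)
tool shift [0.0548 0.004  0.0044]
shift in rolled frame [0.0548 0.004  0.0044]
[array([175.8535, 136.601 ]), array([201.2213, 163.8966])]
[array([208.6494, 171.8891]), array([235.3064, 200.5718])]
[array([317.6046, 289.1239]), array([348.7788, 322.667 ])]
```

{"op": "arm_command", "data": {
  "motion": [
    {"x": 0.015,"y": 0.004,"z": 0.004,"roll": 0.016,"fingers": 1},
    {"x": 0.015,"y": 0,"z": 0,"roll": 0,"fingers": 1},
    {"x": 0.015,"y": 0,"z": 0,"roll": 0,"fingers": 1},
    {"x": 0.008,"y": 0,"z": 0,"roll": 0,"fingers": 1},
    {"x": 0,"y": 0,"z": 0,"roll": 0,"fingers": 1}
  ]
}}

```text
clock: 9.92
eef_pos: [0.5654, 0.147, 0.12]
tool_rot: [0.541, 0.462, -0.528, 0.463]
ft_force: [-1.2, 0.1, -0.1]
grip_width: 0.0855
```

```bash
python3 -c "
from h import *
c=TIP+.085*D; go([c[0],c[1],.117],-8.57);grab('wrist','w9.png')
"
```

```text
eef [0.5654 0.147  0.12  ] w 0.0855 ft [-1.2263  0.1099 -0.1135] t 9.92
toolx [ 0.0158  0.0119 -0.9998] jaw -8.22
roll 0.006 rad (toolx down)
tool shift [0.0029 0.0001 0.0038]
shift in rolled frame [0.0029 0.0001 0.0038]
```

View pics/w9.png

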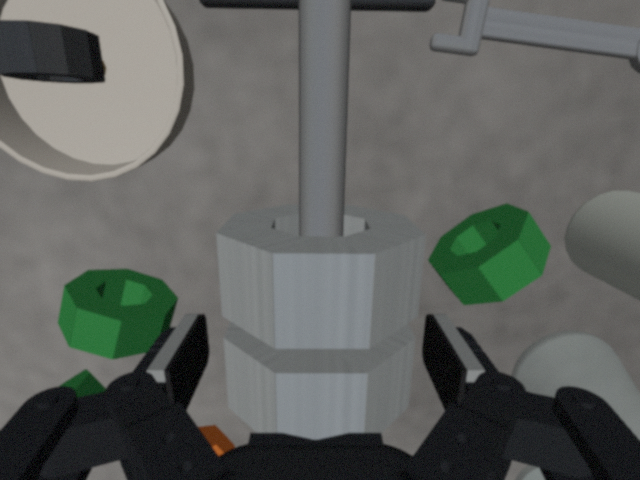

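```bash
python3 -c "
from h import *
w=grab('wrist');o=get_obs();Rt=R.from_quat(o['tool_rot']).as_matrix();p=o['eef_pos']
for b in(.019,.032):
  for e in(-.011,0,.011):print('pad',b,e,proj(w,p-b*Rt[:,0]-.0427*Rt[:,1]+e*Rt[:,2]))
X=np.array([-D[1],D[0],0])
for k in(.071,.099,.108,.136):
  print(k,'side edge',proj(w,TIP+k*D+.032*X+[0,0,.004]),'top edge',proj(w,TIP+k*D+.013*X+[0,0,.023]))
"
```

```text
pad 0.019 -0.011 [203.0421 321.2105]
pad 0.019 0 [205.7881 346.9651]
pad 0.019 0.011 [208.4041 371.5001]
pad 0.032 -0.011 [191.9189 340.8799]
pad 0.032 0 [195.224  368.5823]
pad 0.032 0.011 [198.358  394.8503]
0.071 side edge [228.1927 411.7569] top edge [277.1232 456.0949]
0.099 side edge [222.8131 342.9791] top edge [274.6515 379.2794]
0.108 side edge [220.9284 318.882 ] top edge [273.7733 351.9856]
0.136 side edge [214.4982 236.6721] top edge [270.728  257.3426]
```

{"op": "arm_command", "data": {
  "motion": [
    {"x": 0.003,"y": 0,"z": 0.004,"roll": 0.004,"fingers": 1},
    {"x": 0,"y": 0,"z": 0.001,"roll": 0,"fingers": 1}
  ]
}}

```text
clock: 10.18
eef_pos: [0.5668, 0.1427, 0.1204]
tool_rot: [0.544, 0.461, -0.526, 0.463]
ft_force: [0.1, 0.0, -0.5]
grip_width: 0.0855
```

```bash
python3 -c "
from h import *
c=TIP+.086*D; go([c[0],c[1],.117],-8.57)
"
```

```text
eef [0.5668 0.1427 0.1204] w 0.0855 ft [ 0.1103  0.0026 -0.4694] t 10.18
toolx [ 0.0215  0.0132 -0.9997] jaw -8.42
roll 0.003 rad (toolx down)
tool shift [ 0.0034 -0.0019 -0.0012]
shift in rolled frame [ 0.0034 -0.0019 -0.0012]
```

{"op": "arm_command", "data": {
  "motion": [
    {"x": 0.002,"y": -0.002,"z": 0,"roll": 0,"fingers": 0},
    {"x": 0,"y": 0,"z": 0,"roll": 0,"fingers": 0},
    {"x": 0,"y": 0,"z": 0,"roll": 0,"fingers": 0},
    {"x": 0,"y": 0,"z": 0,"roll": 0,"fingers": 0},
    {"x": 0,"y": 0,"z": 0,"roll": 0,"fingers": 0},
    {"x": -0.005,"y": 0,"z": 0,"roll": 0,"fingers": 0}
  ]
}}

```text
clock: 10.68
eef_pos: [0.5645, 0.1423, 0.1242]
tool_rot: [0.544, 0.46, -0.527, 0.463]
ft_force: [-0.1, 0.9, -1.9]
grip_width: 0.0632
```

```bash
python3 -c "
from h import *
c=TIP-.03*D; go([c[0],c[1],.127],-8.57);grab('wrist','w10.png')
"
```

```text
eef [0.5645 0.1423 0.1242] w 0.0632 ft [-0.0922  0.9098 -1.8745] t 10.68
toolx [ 0.022   0.0133 -0.9997] jaw -8.48
roll 0.002 rad (toolx down)
tool shift [-0.0046  0.0002  0.1139]
shift in rolled frame [-0.0046  0.0004  0.1139]
```

View pics/w10.png

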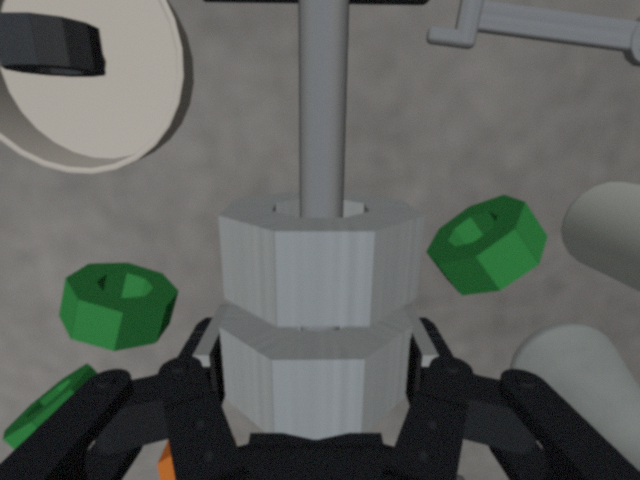

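Only ring 1 is in the jaws (319,385), width 63 mm. Sliding it off.

{"op": "arm_command", "data": {
  "motion": [
    {"x": -0.003,"y": 0,"z": 0,"roll": 0,"fingers": 0},
    {"x": 0,"y": 0,"z": 0.02,"roll": 0,"fingers": 0},
    {"x": -0.001,"y": 0,"z": 0.02,"roll": 0,"fingers": 0},
    {"x": 0,"y": 0,"z": 0.02,"roll": 0,"fingers": 0}
  ]
}}

```text
clock: 11.07
eef_pos: [0.5578, 0.086, 0.1303]
tool_rot: [0.545, 0.462, -0.523, 0.466]
ft_force: [0.4, -0.1, -2.3]
grip_width: 0.0632
```

```bash
python3 -c "
from h import *
c=TIP-.03*D; go([c[0],c[1],.128],-8.57)
"
```

```text
eef [0.5578 0.086  0.1303] w 0.0632 ft [ 0.3798 -0.1012 -2.329 ] t 11.07
toolx [ 0.0274  0.0164 -0.9995] jaw -8.05
roll 0.009 rad (toolx down)
tool shift [ 0.0011 -0.0021  0.0573]
shift in rolled frame [ 0.0011 -0.0015  0.0574]
```

{"op": "arm_command", "data": {
  "motion": [
    {"x": 0,"y": -0.001,"z": 0.02,"roll": 0.005,"fingers": 0},
    {"x": 0,"y": 0,"z": 0.02,"roll": 0,"fingers": 0},
    {"x": 0,"y": 0,"z": 0.02,"roll": 0,"fingers": 0},
    {"x": 0,"y": 0,"z": 0.005,"roll": 0,"fingers": 0},
    {"x": 0,"y": 0,"z": 0,"roll": 0,"fingers": 0}
  ]
}}

```text
clock: 11.48
eef_pos: [0.547, 0.0161, 0.1306]
tool_rot: [0.547, 0.459, -0.524, 0.464]
ft_force: [0.1, -0.6, -2.3]
grip_width: 0.0629
```

```bash
python3 -c "
from h import *
go([.52,-.32,.21],-8.57);grab('wrist','w11.png')
"
```

```text
eef [0.547  0.0161 0.1306] w 0.0629 ft [ 0.1279 -0.5671 -2.3045] t 11.48
toolx [ 0.0288  0.0151 -0.9995] jaw -8.53
roll 0.001 rad (toolx down)
tool shift [-0.0852  0.0253  0.3348]
shift in rolled frame [-0.0852  0.0255  0.3348]
```

View pics/w11.png

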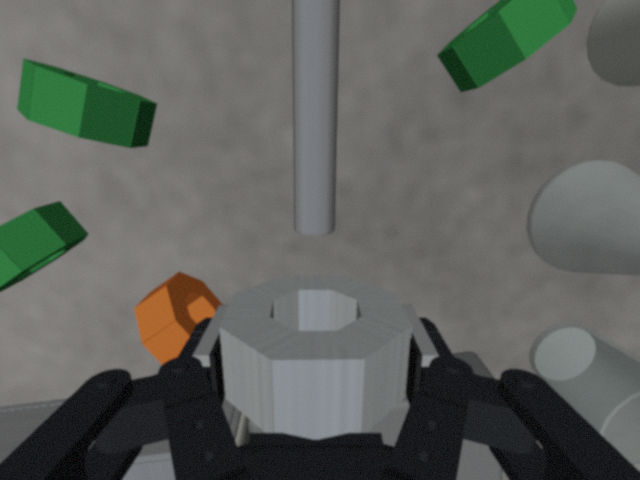

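Ring 1 is clear of the bar tip (315,235). Lifting it and carrying it over the hopper.

{"op": "arm_command", "data": {
  "motion": [
    {"x": -0.03,"y": 0,"z": 0,"roll": 0,"fingers": 0},
    {"x": -0.03,"y": 0,"z": 0,"roll": 0,"fingers": 0},
    {"x": -0.025,"y": 0.002,"z": 0.01,"roll": 0,"fingers": 0},
    {"x": 0,"y": 0.004,"z": 0.036,"roll": 0,"fingers": 0},
    {"x": 0,"y": 0.004,"z": 0.036,"roll": 0,"fingers": 0},
    {"x": 0,"y": 0.004,"z": 0.036,"roll": 0,"fingers": 0},
    {"x": 0,"y": 0.004,"z": 0.036,"roll": 0,"fingers": 0},
    {"x": 0,"y": 0.004,"z": 0.036,"roll": 0,"fingers": 0},
    {"x": 0,"y": 0.004,"z": 0.036,"roll": 0,"fingers": 0},
    {"x": 0,"y": 0,"z": 0.036,"roll": 0,"fingers": 0},
    {"x": 0,"y": 0,"z": 0.036,"roll": 0,"fingers": 0},
    {"x": 0,"y": 0,"z": 0.02,"roll": 0,"fingers": 0},
    {"x": 0,"y": 0,"z": 0,"roll": 0,"fingers": 0}
  ]
}}

```text
clock: 12.62
eef_pos: [0.5359, -0.3015, 0.2147]
tool_rot: [0.543, 0.465, -0.515, 0.472]
ft_force: [0.4, 0.4, -2.0]
grip_width: 0.0631
```

```bash
python3 -c "
from h import *
go([.52,-.32,.105],-8.57);grab('wrist','w12.png')
"
```

```text
eef [ 0.5359 -0.3015  0.2147] w 0.0631 ft [ 0.4298  0.3874 -2.0099] t 12.62
toolx [ 0.0371  0.0188 -0.9991] jaw -6.95
roll 0.028 rad (toolx down)
tool shift [ 0.1087 -0.0173  0.0228]
shift in rolled frame [ 0.1087 -0.0166  0.0233]
```

View pics/w12.png

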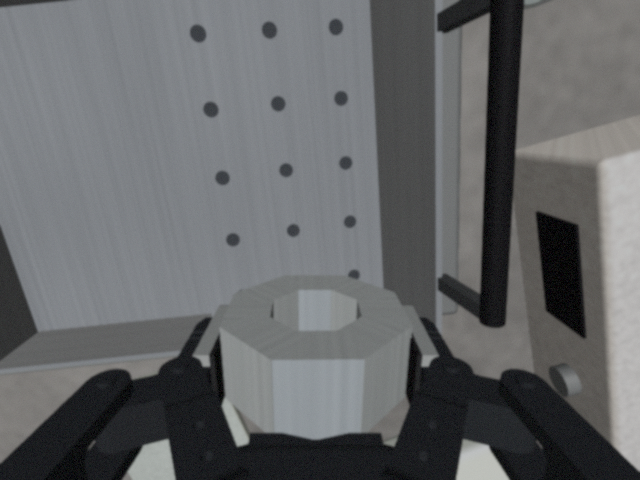

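{"op": "arm_command", "data": {
  "motion": [
    {"x": 0,"y": -0.018,"z": 0.006,"roll": 0.025,"fingers": 0},
    {"x": 0.03,"y": 0,"z": 0,"roll": 0,"fingers": 0},
    {"x": 0.03,"y": 0,"z": 0,"roll": 0,"fingers": 0},
    {"x": 0.015,"y": 0,"z": 0,"roll": 0,"fingers": 0},
    {"x": 0,"y": 0,"z": 0,"roll": 0,"fingers": 0},
    {"x": 0,"y": 0,"z": 0,"roll": 0,"fingers": 0}
  ]
}}

```text
clock: 13.17
eef_pos: [0.5257, -0.2934, 0.1389]
tool_rot: [0.549, 0.461, -0.516, 0.469]
ft_force: [0.7, 0.7, -1.2]
grip_width: 0.0631
```

```bash
python3 -c "
from h import *
go([.52,-.31,.105],-8.57);grab('scene','s12.png')
"
```

```text
eef [ 0.5257 -0.2934  0.1389] w 0.0631 ft [ 0.6599  0.6827 -1.2245] t 13.17
toolx [ 0.0426  0.0226 -0.9988] jaw -7.79
roll 0.014 rad (toolx down)
tool shift [ 0.0332 -0.0048  0.0181]
shift in rolled frame [ 0.0332 -0.0045  0.0182]
```

View pics/s12.png

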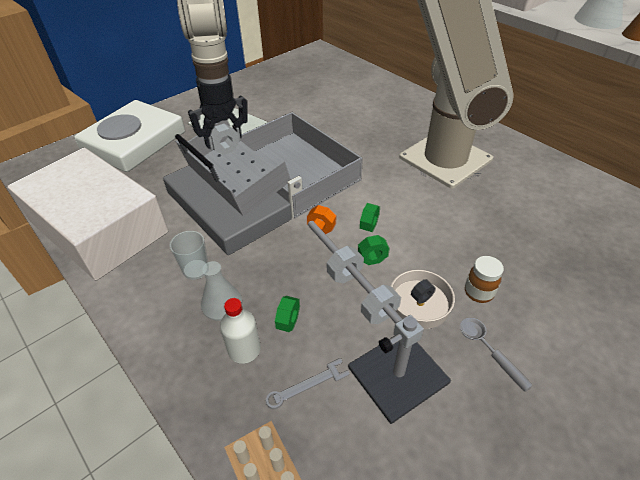

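{"op": "arm_command", "data": {
  "motion": [
    {"x": 0.01,"y": -0.004,"z": 0.015,"roll": 0.012,"fingers": 0},
    {"x": 0.012,"y": 0,"z": 0,"roll": 0,"fingers": 0},
    {"x": 0.008,"y": 0,"z": 0,"roll": 0,"fingers": 0},
    {"x": 0,"y": 0,"z": 0,"roll": 0,"fingers": 0},
    {"x": 0,"y": 0,"z": 0,"roll": 0,"fingers": 0}
  ]
}}

```text
clock: 13.63
eef_pos: [0.5255, -0.3084, 0.1131]
tool_rot: [0.552, 0.455, -0.517, 0.47]
ft_force: [0.2, -0.0, -1.7]
grip_width: 0.0628
```

```bash
python3 -c "
from h import *
go([.52,-.31,.100],-8.57)
"
```

```text
eef [ 0.5255 -0.3084  0.1131] w 0.0628 ft [ 0.221  -0.0204 -1.7146] t 13.63
toolx [ 0.0516  0.017  -0.9985] jaw -8.3
roll 0.005 rad (toolx down)
tool shift [ 0.0128 -0.0058  0.0027]
shift in rolled frame [ 0.0128 -0.0058  0.0027]
```

{"op": "arm_command", "data": {
  "motion": [
    {"x": 0.014,"y": -0.004,"z": 0.002,"roll": 0,"fingers": 0},
    {"x": 0,"y": 0,"z": 0,"roll": 0,"fingers": 1},
    {"x": 0,"y": 0,"z": 0,"roll": 0,"fingers": 1},
    {"x": 0,"y": 0,"z": 0,"roll": 0,"fingers": 1},
    {"x": 0,"y": 0,"z": 0,"roll": 0,"fingers": 1}
  ]
}}

```text
clock: 14.05
eef_pos: [0.5254, -0.3118, 0.1048]
tool_rot: [0.553, 0.452, -0.516, 0.473]
ft_force: [-0.3, 0.7, -0.4]
grip_width: 0.0854
```

```bash
python3 -c "
from h import *
go([.55,.05,.22],-8.57);grab('wrist','w13.png')
"
```

```text
eef [ 0.5254 -0.3118  0.1048] w 0.0854 ft [-0.3233  0.6941 -0.3939] t 14.05
toolx [ 0.0604  0.012  -0.9981] jaw -8.3
roll 0.005 rad (toolx down)
tool shift [-0.1092 -0.0212 -0.3639]
shift in rolled frame [-0.1092 -0.0229 -0.3638]
```

View pics/w13.png

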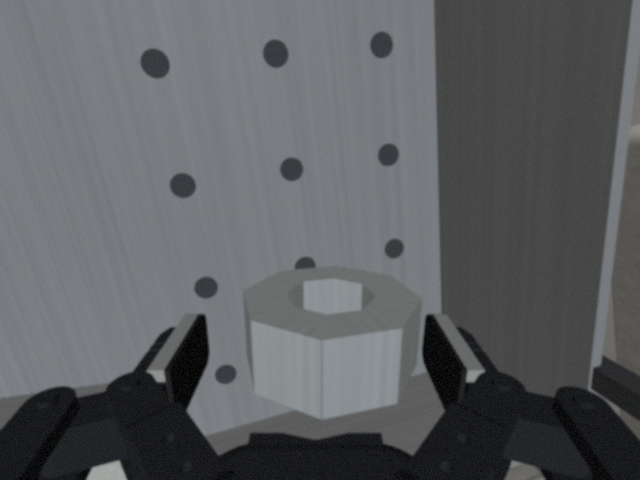

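{"op": "arm_command", "data": {
  "motion": [
    {"x": -0.02,"y": 0,"z": 0,"roll": 0,"fingers": 1},
    {"x": -0.04,"y": 0,"z": 0,"roll": 0,"fingers": 1},
    {"x": -0.041,"y": 0,"z": 0,"roll": 0,"fingers": 1},
    {"x": -0.02,"y": 0,"z": -0.02,"roll": 0,"fingers": 1},
    {"x": 0,"y": -0.003,"z": -0.041,"roll": 0,"fingers": 1},
    {"x": 0,"y": -0.003,"z": -0.041,"roll": 0,"fingers": 1},
    {"x": 0,"y": -0.003,"z": -0.041,"roll": 0,"fingers": 1},
    {"x": 0,"y": -0.003,"z": -0.041,"roll": 0,"fingers": 1},
    {"x": 0,"y": -0.003,"z": -0.041,"roll": 0,"fingers": 1},
    {"x": 0,"y": -0.003,"z": -0.041,"roll": 0,"fingers": 1}
  ]
}}

```text
clock: 14.93
eef_pos: [0.5428, -0.0491, 0.2436]
tool_rot: [0.56, 0.442, -0.516, 0.474]
ft_force: [0.9, 0.3, -0.4]
grip_width: 0.0856
```

```bash
python3 -c "
from h import *
c=TIP+.122*D;go([c[0],c[1],.22],-8.57);grab('top','t13.png')
"
```

```text
eef [ 0.5428 -0.0491  0.2436] w 0.0856 ft [ 0.9002  0.3237 -0.3959] t 14.93
toolx [ 0.0763  0.0057 -0.9971] jaw -9.27
roll -0.012 rad (toolx down)
tool shift [ 0.027  -0.0113 -0.2299]
shift in rolled frame [ 0.027  -0.0084 -0.23  ]
```

View pics/t13.png

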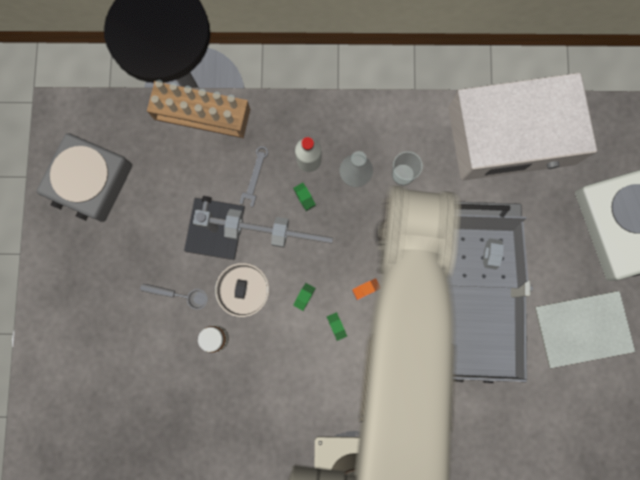

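```bash
python3 -c "
from h import *
o=get_obs();print(o['joint_pos'],o['tau'],o['eef_pos'],o['joint_vel'])"
```

```text
[-0.0864  0.2644  0.0664  1.297   0.0189  1.6376] [ -3.6563 -37.927   25.6429  -0.7756  -1.3345   0.3228] [ 0.5434 -0.0413  0.244 ] [-0.0884  0.0122  0.0146  0.003  -0.0463 -0.1707]
```

{"op": "arm_command", "data": {
  "motion": [
    {"x": 0,"y": 0,"z": 0,"roll": 0,"fingers": 1},
    {"x": 0,"y": 0,"z": 0,"roll": 0,"fingers": 1},
    {"x": 0,"y": 0,"z": 0,"roll": 0,"fingers": 1},
    {"x": 0,"y": 0,"z": 0,"roll": 0,"fingers": 1}
  ]
}}

```text
clock: 15.32
eef_pos: [0.5442, -0.038, 0.2466]
tool_rot: [0.559, 0.447, -0.51, 0.478]
ft_force: [-0.6, -0.4, 0.4]
grip_width: 0.0855
```

```bash
python3 -c "
from h import *
go([.55,0,.2])
o=get_obs();print(o['joint_pos'],o['tau'],o['eef_pos'],o['joint_vel'])"
```

```text
eef [ 0.5442 -0.038   0.2466] w 0.0855 ft [-0.6049 -0.3571  0.3819] t 15.32
toolx [ 0.0811  0.0121 -0.9966] jaw -8.35
tool shift [ 0.0474 -0.0034 -0.0373]
[-0.0799  0.2613  0.0686  1.2982  0.0185  1.6363] [  0.6688 -39.1222  26.0705  -0.5875   0.1125   0.0043] [ 0.5442 -0.038   0.2466] [-0.0195 -0.0017  0.0047 -0.0002 -0.0057 -0.0052]
```

{"op": "arm_command", "data": {
  "motion": [
    {"x": 0,"y": 0,"z": 0,"roll": 0,"fingers": 1},
    {"x": 0,"y": 0,"z": 0,"roll": 0,"fingers": 1},
    {"x": 0,"y": 0,"z": 0,"roll": 0,"fingers": 1},
    {"x": 0,"y": 0,"z": 0,"roll": 0,"fingers": 1}
  ]
}}

```text
clock: 15.65
eef_pos: [0.544, -0.0433, 0.2464]
tool_rot: [0.561, 0.444, -0.512, 0.476]
ft_force: [1.0, 0.4, 1.3]
grip_width: 0.0854
```

```bash
python3 -c "
from h import *
go([.55,0,.2])
o=get_obs();print(o['joint_pos'],o['tau'],o['eef_pos'],o['joint_vel'])"
```

```text
eef [ 0.544  -0.0433  0.2464] w 0.0854 ft [1.0377 0.3656 1.2795] t 15.65
toolx [ 0.0807  0.0106 -0.9967] jaw -8.84
tool shift [ 0.0472 -0.0044 -0.0426]
[-0.0893  0.2621  0.0694  1.2984  0.0178  1.6356] [  0.1035 -39.1277  26.0961  -0.5944   0.0573   0.0001] [ 0.544  -0.0433  0.2464] [-0.0213  0.0025 -0.     -0.0012  0.0001 -0.0012]
```

```bash
cat >> h.py <<'E'
def gg(center,jaw=-8.57,b=.026):
    o=get_obs(); Rt=R.from_quat(o['tool_rot']).as_matrix()
    print('pad centre now',o['eef_pos']-b*Rt[:,0]); go(np.array(center)+b*Rt[:,0],jaw)
E
python3 -c "
from h import *
c=TIP+.122*D;gg([c[0],c[1],.22])"
```

```text
pad centre now [ 0.5419 -0.0436  0.2724]
eef [ 0.544  -0.0433  0.2464] w 0.0854 ft [1.0377 0.3656 1.2795] t 15.65
toolx [ 0.0807  0.0106 -0.9967] jaw -8.84
roll -0.005 rad (toolx down)
tool shift [ 0.0569 -0.0102 -0.2239]
shift in rolled frame [ 0.0569 -0.0091 -0.2239]
```

{"op": "arm_command", "data": {
  "motion": [
    {"x": 0.01,"y": -0.002,"z": -0.04,"roll": 0,"fingers": 1},
    {"x": 0.01,"y": -0.002,"z": -0.04,"roll": 0,"fingers": 1},
    {"x": 0.01,"y": -0.002,"z": -0.04,"roll": 0,"fingers": 1},
    {"x": 0.01,"y": -0.002,"z": -0.04,"roll": 0,"fingers": 1},
    {"x": 0.01,"y": -0.002,"z": -0.04,"roll": 0,"fingers": 1},
    {"x": 0.005,"y": 0,"z": -0.024,"roll": 0,"fingers": 1},
    {"x": 0,"y": 0,"z": 0,"roll": 0,"fingers": 1}
  ]
}}

```text
clock: 16.23
eef_pos: [0.5786, 0.1802, 0.1936]
tool_rot: [0.565, 0.437, -0.516, 0.472]
ft_force: [-0.3, 0.1, -0.2]
grip_width: 0.0857
```

```bash
python3 -c "
from h import *
c=TIP+.122*D;gg([c[0],c[1],.143]);w=grab('wrist','w14.png')
for k in(.122,):
  for e in(-.014,.014):print(k,e,proj(w,TIP+(k+e)*D+[0,0,.023]))
"
```

```text
pad centre now [0.5764 0.18   0.2195]
eef [0.5786 0.1802 0.1936] w 0.0857 ft [-0.2917  0.1129 -0.1534] t 16.23
toolx [ 0.085   0.0073 -0.9964] jaw -9.92
roll -0.024 rad (toolx down)
tool shift [ 0.0757 -0.0121  0.0028]
shift in rolled frame [ 0.0757 -0.0121  0.0025]
0.122 -0.014 [298.0367 329.5382]
0.122 0.014 [295.7676 276.5864]
```

View pics/w14.png

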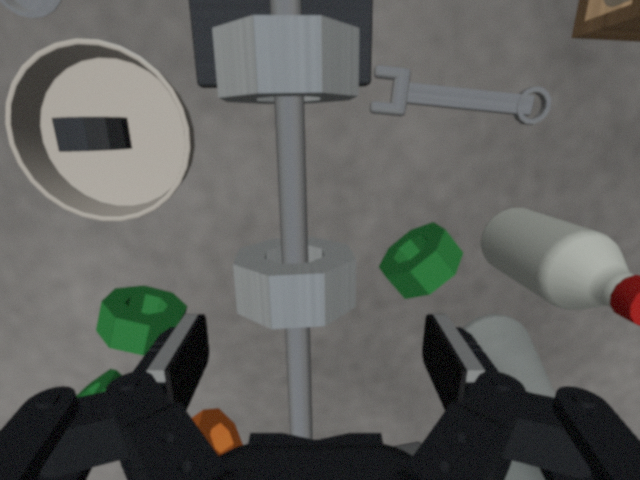

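{"op": "arm_command", "data": {
  "motion": [
    {"x": 0.005,"y": -0.012,"z": 0.001,"roll": -0.02,"fingers": 1},
    {"x": 0.03,"y": 0,"z": 0,"roll": 0,"fingers": 1},
    {"x": 0.03,"y": 0,"z": 0,"roll": 0,"fingers": 1}
  ]
}}

```text
clock: 16.53
eef_pos: [0.577, 0.1793, 0.1343]
tool_rot: [0.565, 0.439, -0.508, 0.48]
ft_force: [-0.1, -0.1, -1.1]
grip_width: 0.0854
```

```bash
python3 -c "
from h import *
c=TIP+.123*D;gg([c[0],c[1],.143])
"
```

```text
pad centre now [0.5744 0.1791 0.1601]
eef [0.577  0.1793 0.1343] w 0.0854 ft [-0.1322 -0.0711 -1.084 ] t 16.53
toolx [ 0.0986  0.0086 -0.9951] jaw -8.87
roll -0.005 rad (toolx down)
tool shift [ 0.0167 -0.0056 -0.0007]
shift in rolled frame [ 0.0167 -0.0056 -0.0008]
```

{"op": "arm_command", "data": {
  "motion": [
    {"x": 0.016,"y": -0.006,"z": 0,"roll": -0.005,"fingers": 1},
    {"x": 0,"y": 0,"z": 0,"roll": 0,"fingers": 0},
    {"x": 0,"y": 0,"z": 0,"roll": 0,"fingers": 0},
    {"x": 0,"y": 0,"z": 0,"roll": 0,"fingers": 0},
    {"x": 0,"y": 0,"z": 0,"roll": 0,"fingers": 0}
  ]
}}

```text
clock: 16.95
eef_pos: [0.5716, 0.1728, 0.1151]
tool_rot: [0.563, 0.438, -0.511, 0.479]
ft_force: [-0.4, -1.1, -2.0]
grip_width: 0.0648
```

```bash
python3 -c "
from h import *
c=TIP-.035*D;gg([c[0],c[1],.15]);grab('wrist','w15.png')
"
```

```text
pad centre now [0.5692 0.1727 0.141 ]
eef [0.5716 0.1728 0.1151] w 0.0648 ft [-0.3832 -1.1048 -2.0453] t 16.95
toolx [ 0.0938  0.0045 -0.9956] jaw -9.06
roll -0.009 rad (toolx down)
tool shift [-0.0117  0.0023  0.1495]
shift in rolled frame [-0.0117  0.001   0.1496]
```

View pics/w15.png

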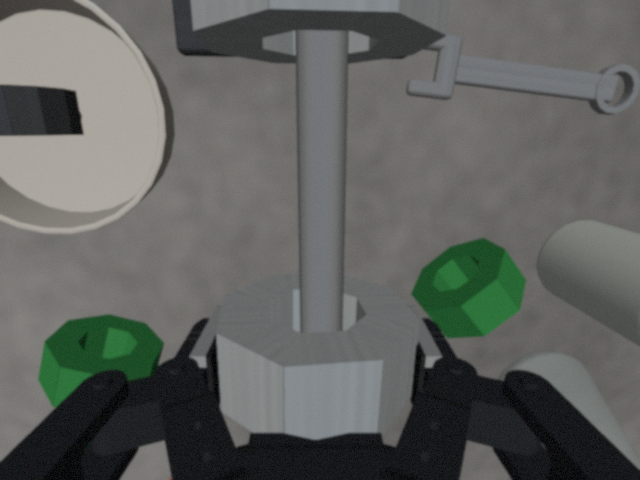

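{"op": "arm_command", "data": {
  "motion": [
    {"x": -0.008,"y": 0,"z": 0,"roll": 0,"fingers": 0},
    {"x": 0,"y": 0,"z": 0.015,"roll": 0,"fingers": 0},
    {"x": 0,"y": 0,"z": 0.02,"roll": 0,"fingers": 0}
  ]
}}

```text
clock: 17.25
eef_pos: [0.5671, 0.1396, 0.1256]
tool_rot: [0.564, 0.439, -0.508, 0.48]
ft_force: [0.5, -0.2, -1.7]
grip_width: 0.0653
```

```bash
python3 -c "
from h import *
c=TIP-.035*D;gg([c[0],c[1],.151]);grab('wrist','w16.png')
"
```

```text
pad centre now [0.5645 0.1394 0.1515]
eef [0.5671 0.1396 0.1256] w 0.0653 ft [ 0.4819 -0.1505 -1.6504] t 17.25
toolx [ 0.0978  0.0066 -0.9952] jaw -8.85
roll -0.005 rad (toolx down)
tool shift [-0.002   0.0004  0.1161]
shift in rolled frame [-0.002  -0.0002  0.1161]
```

View pics/w16.png

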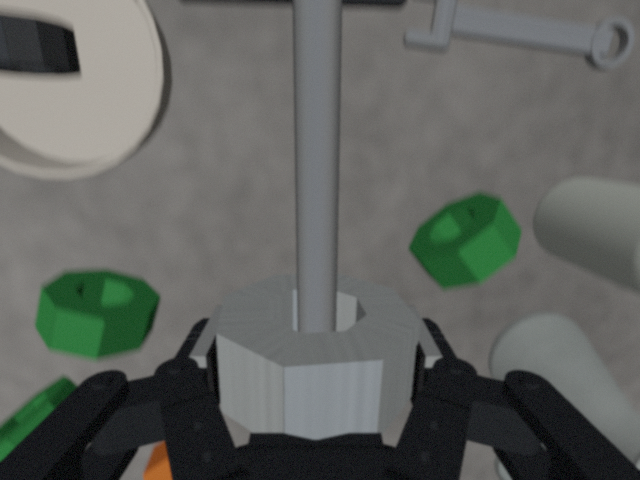

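{"op": "arm_command", "data": {
  "motion": [
    {"x": 0,"y": 0,"z": 0.027,"roll": 0,"fingers": 0},
    {"x": -0.001,"y": 0,"z": 0.027,"roll": 0,"fingers": 0},
    {"x": -0.001,"y": 0,"z": 0.027,"roll": 0,"fingers": 0},
    {"x": 0,"y": 0,"z": 0.027,"roll": 0,"fingers": 0}
  ]
}}

```text
clock: 17.63
eef_pos: [0.5501, 0.0265, 0.1291]
tool_rot: [0.564, 0.438, -0.507, 0.483]
ft_force: [-0.0, -0.0, -1.9]
grip_width: 0.0649
```

```bash
python3 -c "
from h import *
c=TIP-.035*D;gg([c[0],c[1],.151]);grab('wrist','w17.png')
"
```

```text
pad centre now [0.5474 0.0264 0.155 ]
eef [0.5501 0.0265 0.1291] w 0.0649 ft [-0.0062 -0.0015 -1.852 ] t 17.63
toolx [ 0.1024  0.0043 -0.9947] jaw -8.75
roll -0.003 rad (toolx down)
tool shift [ 0.0039 -0.0004  0.0019]
shift in rolled frame [ 0.0039 -0.0004  0.0019]
```

View pics/w17.png

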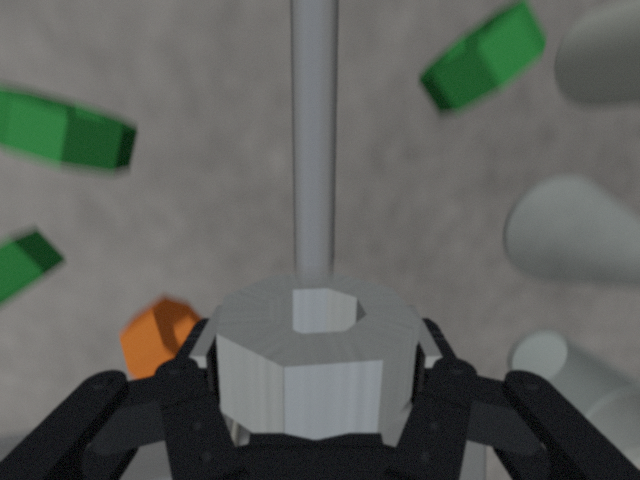

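{"op": "arm_command", "data": {
  "motion": [
    {"x": 0,"y": 0,"z": 0.015,"roll": 0,"fingers": 0},
    {"x": -0.04,"y": 0,"z": 0,"roll": 0,"fingers": 0},
    {"x": -0.04,"y": 0,"z": 0,"roll": 0,"fingers": 0},
    {"x": -0.01,"y": 0.002,"z": 0.02,"roll": 0,"fingers": 0},
    {"x": 0,"y": 0.002,"z": 0.035,"roll": 0,"fingers": 0},
    {"x": 0,"y": 0.002,"z": 0.035,"roll": 0,"fingers": 0},
    {"x": 0,"y": 0.002,"z": 0.035,"roll": 0,"fingers": 0},
    {"x": 0,"y": 0.002,"z": 0.035,"roll": 0,"fingers": 0},
    {"x": 0,"y": 0.002,"z": 0.035,"roll": 0,"fingers": 0}
  ]
}}

```text
clock: 18.43
eef_pos: [0.5135, -0.1979, 0.2278]
tool_rot: [0.564, 0.434, -0.509, 0.485]
ft_force: [0.7, -0.2, -1.8]
grip_width: 0.0648
```

```bash
python3 -c "
from h import *
gg([.52,-.22,.13]);grab('wrist','w18.png');o=get_obs();print(o['eef_pos'],o['joint_pos'])
"
```

```text
pad centre now [ 0.5107 -0.1978  0.2537]
eef [ 0.5135 -0.1979  0.2278] w 0.0648 ft [ 0.6978 -0.2005 -1.7514] t 18.43
toolx [ 0.1054 -0.0052 -0.9944] jaw -8.9
roll -0.006 rad (toolx down)
tool shift [ 0.1241 -0.0005  0.0219]
shift in rolled frame [ 0.1241 -0.0006  0.0219]
[ 0.5128 -0.2049  0.2279] [-0.3963  0.2648  0.0221  1.2262  0.0292  1.3378]
```

View pics/w18.png

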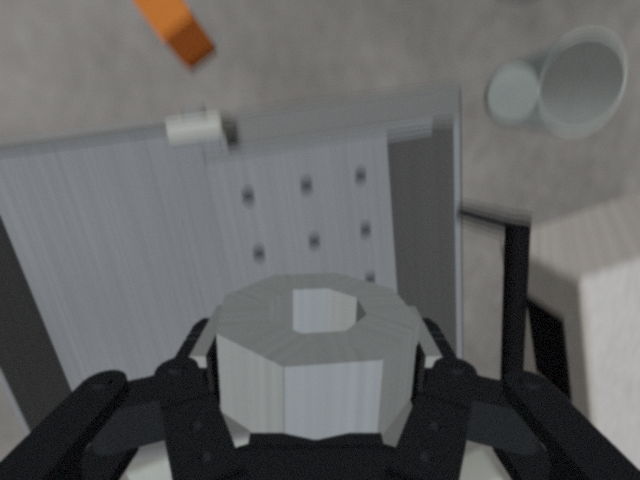

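{"op": "arm_command", "data": {
  "motion": [
    {"x": 0.02,"y": 0,"z": 0.008,"roll": 0,"fingers": 0},
    {"x": 0.04,"y": 0,"z": 0,"roll": 0,"fingers": 0},
    {"x": 0.035,"y": 0,"z": 0,"roll": 0,"fingers": 0}
  ]
}}

```text
clock: 18.73
eef_pos: [0.5264, -0.2243, 0.1434]
tool_rot: [0.569, 0.419, -0.512, 0.489]
ft_force: [-0.5, 0.5, -3.1]
grip_width: 0.065
```

```bash
python3 -c "
from h import *
gg([.52,-.22,.128])
"
```

```text
pad centre now [ 0.5232 -0.2236  0.1692]
eef [ 0.5264 -0.2243  0.1434] w 0.065 ft [-0.5053  0.4701 -3.0911] t 18.73
toolx [ 0.1258 -0.0246 -0.9917] jaw -9.9
roll -0.023 rad (toolx down)
tool shift [ 0.0404 -0.009  -0.0031]
shift in rolled frame [ 0.0404 -0.0089 -0.0033]
```

{"op": "arm_command", "data": {
  "motion": [
    {"x": 0.025,"y": -0.007,"z": -0.003,"roll": 0,"fingers": 0},
    {"x": 0.012,"y": 0,"z": 0,"roll": 0,"fingers": 0},
    {"x": 0,"y": 0,"z": 0,"roll": 0,"fingers": 1},
    {"x": 0,"y": 0,"z": 0,"roll": 0,"fingers": 1},
    {"x": 0,"y": 0,"z": 0,"roll": 0,"fingers": 1},
    {"x": 0,"y": 0,"z": 0,"roll": 0,"fingers": 1}
  ]
}}

```text
clock: 19.23
eef_pos: [0.5205, -0.222, 0.1013]
tool_rot: [0.568, 0.419, -0.515, 0.486]
ft_force: [-0.1, 0.4, -0.5]
grip_width: 0.0855
```

```bash
python3 -c "
from h import *
gg([.55,0,.24]);grab('wrist','w19.png')
"
```

```text
pad centre now [ 0.5174 -0.2214  0.1271]
eef [ 0.5205 -0.222   0.1013] w 0.0855 ft [-0.0822  0.41   -0.5127] t 19.23
toolx [ 0.1186 -0.0238 -0.9927] jaw -10.19
roll -0.028 rad (toolx down)
tool shift [-0.1134  0.0066 -0.2234]
shift in rolled frame [-0.1134  0.0129 -0.2231]
```

View pics/w19.png

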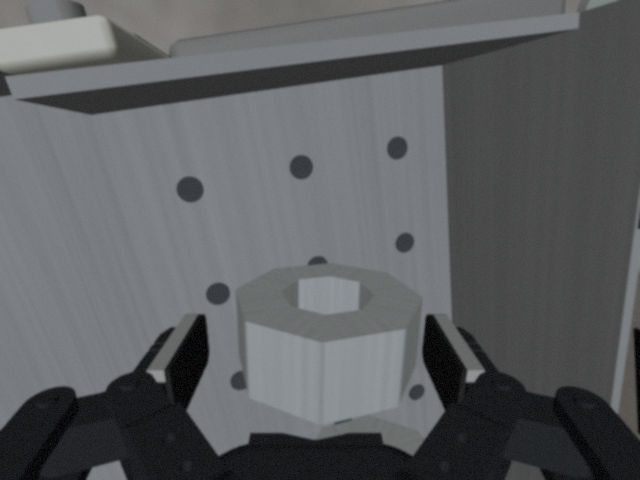

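{"op": "arm_command", "data": {
  "motion": [
    {"x": -0.02,"y": 0,"z": 0,"roll": 0,"fingers": 1},
    {"x": -0.041,"y": 0,"z": 0,"roll": 0,"fingers": 1},
    {"x": -0.041,"y": 0,"z": 0,"roll": 0,"fingers": 1},
    {"x": -0.015,"y": 0.002,"z": -0.025,"roll": -0.01,"fingers": 1},
    {"x": 0,"y": 0.003,"z": -0.041,"roll": -0.01,"fingers": 1},
    {"x": 0,"y": 0.003,"z": -0.041,"roll": 0,"fingers": 1},
    {"x": 0,"y": 0.003,"z": -0.041,"roll": 0,"fingers": 1},
    {"x": 0,"y": 0.003,"z": -0.041,"roll": 0,"fingers": 1},
    {"x": 0,"y": 0.003,"z": -0.041,"roll": 0,"fingers": 1},
    {"x": 0,"y": 0,"z": -0.041,"roll": 0,"fingers": 1}
  ]
}}

```text
clock: 20.12
eef_pos: [0.5765, 0.0429, 0.2447]
tool_rot: [0.575, 0.408, -0.505, 0.498]
ft_force: [1.1, -0.5, 0.5]
grip_width: 0.0855
```

```bash
python3 -c "
from h import *
c=TIP+.229*D;gg([c[0],c[1],.215])
"
```

```text
pad centre now [0.5724 0.0437 0.2703]
eef [0.5765 0.0429 0.2447] w 0.0855 ft [ 1.0976 -0.4574  0.4762] t 20.12
toolx [ 0.1559 -0.0337 -0.9872] jaw -9.98
roll -0.025 rad (toolx down)
tool shift [ 0.0487 -0.0366 -0.241 ]
shift in rolled frame [ 0.0487 -0.0306 -0.2418]
```

{"op": "arm_command", "data": {
  "motion": [
    {"x": 0,"y": 0,"z": 0,"roll": 0,"fingers": 1},
    {"x": 0,"y": 0,"z": 0,"roll": 0,"fingers": 1}
  ]
}}

```text
clock: 20.28
eef_pos: [0.5787, 0.0522, 0.2483]
tool_rot: [0.575, 0.411, -0.499, 0.501]
ft_force: [0.4, -0.6, -0.1]
grip_width: 0.0854
```

```bash
cat >> h.py <<'E'
def tl():
    o=get_obs();Rt=R.from_quat(o['tool_rot']).as_matrix();print('TILT',Rt[:2,0],o['eef_pos'],o['joint_pos'],'sum',o['joint_pos'][1:4].sum())
E
python3 -c "
from h import *
tl()"
```

```text
TILT [ 0.1633 -0.0284] [0.5787 0.0522 0.2483] [ 0.1145  0.2688  0.0721  1.2143 -0.0469  1.8437] sum 1.5551890542993605
```

{"op": "arm_command", "data": {
  "motion": [
    {"x": -0.02,"y": 0,"z": 0,"roll": 0,"fingers": 1},
    {"x": -0.02,"y": 0,"z": 0,"roll": 0,"fingers": 1},
    {"x": -0.02,"y": 0,"z": 0,"roll": 0,"fingers": 1}
  ]
}}

```text
clock: 20.53
eef_pos: [0.5663, 0.0536, 0.3065]
tool_rot: [0.572, 0.413, -0.501, 0.501]
ft_force: [0.6, 0.7, -1.6]
grip_width: 0.0857
```

```bash
python3 -c "
from h import *
tl()"
```

```text
TILT [ 0.1569 -0.0292] [0.5663 0.0536 0.3065] [ 0.1199  0.2368  0.1807  1.3617 -0.0478  1.8474] sum 1.7791776414784888
```

{"op": "arm_command", "data": {
  "motion": [
    {"x": 0,"y": -0.03,"z": 0,"roll": 0,"fingers": 1},
    {"x": 0,"y": -0.03,"z": 0,"roll": 0,"fingers": 1},
    {"x": 0,"y": -0.03,"z": 0,"roll": 0,"fingers": 1}
  ]
}}

```text
clock: 20.78
eef_pos: [0.485, 0.0648, 0.3006]
tool_rot: [0.58, 0.406, -0.497, 0.503]
ft_force: [-0.0, -0.2, -0.2]
grip_width: 0.0852
```

```bash
python3 -c "
from h import *
tl()"
```

```text
TILT [ 0.1772 -0.0286] [0.485  0.0648 0.3006] [ 0.1687  0.0612 -0.0461  1.2925 -0.058   1.9029] sum 1.307658811801723
```

{"op": "arm_command", "data": {
  "motion": [
    {"x": 0.02,"y": 0,"z": 0,"roll": 0,"fingers": 1},
    {"x": 0.02,"y": 0,"z": 0,"roll": 0,"fingers": 1},
    {"x": 0.02,"y": 0,"z": 0,"roll": 0,"fingers": 1}
  ]
}}

```text
clock: 21.03
eef_pos: [0.4932, 0.0606, 0.2496]
tool_rot: [0.585, 0.402, -0.492, 0.504]
ft_force: [-0.0, -0.2, 0.3]
grip_width: 0.0855
```

```bash
python3 -c "
from h import *
tl()"
```

```text
TILT [ 0.1927 -0.0266] [0.4932 0.0606 0.2496] [ 0.1567  0.0795 -0.1612  1.1426 -0.0564  1.8937] sum 1.0609179011150263
```

{"op": "arm_command", "data": {
  "motion": [
    {"x": 0,"y": 0.035,"z": 0,"roll": 0,"fingers": 1},
    {"x": 0,"y": 0.035,"z": 0,"roll": 0,"fingers": 1}
  ]
}}

```text
clock: 21.2
eef_pos: [0.5433, 0.045, 0.2496]
tool_rot: [0.576, 0.409, -0.502, 0.499]
ft_force: [1.6, 0.1, 2.9]
grip_width: 0.085
```

```bash
python3 -c "
from h import *
tl()"
```

```text
TILT [ 0.1615 -0.0304] [0.5433 0.045  0.2496] [ 0.1092  0.1981 -0.0157  1.1989 -0.0478  1.8474] sum 1.3812853581981444
```

{"op": "arm_command", "data": {
  "motion": [
    {"x": 0,"y": -0.01,"z": 0,"roll": 0,"fingers": 1},
    {"x": 0,"y": -0.01,"z": 0,"roll": 0,"fingers": 1},
    {"x": 0,"y": -0.01,"z": 0,"roll": 0,"fingers": 1},
    {"x": 0,"y": -0.01,"z": 0,"roll": 0,"fingers": 1}
  ]
}}

```text
clock: 21.53
eef_pos: [0.5078, 0.0454, 0.2403]
tool_rot: [0.577, 0.406, -0.506, 0.496]
ft_force: [-0.5, -0.5, 0.1]
grip_width: 0.0851
```

```bash
python3 -c "
from h import *
tl()"
```

```text
TILT [ 0.1593 -0.0337] [0.5078 0.0454 0.2403] [ 0.1206  0.1344 -0.1171  1.1645 -0.0527  1.8691] sum 1.181825531228965
```

{"op": "arm_command", "data": {
  "motion": [
    {"x": -0.041,"y": 0,"z": 0,"roll": 0,"fingers": 1},
    {"x": -0.041,"y": 0,"z": 0,"roll": 0,"fingers": 1}
  ]
}}

```text
clock: 21.7
eef_pos: [0.4807, 0.0451, 0.3087]
tool_rot: [0.568, 0.412, -0.517, 0.49]
ft_force: [1.6, 0.8, 2.4]
grip_width: 0.0855
```

```bash
python3 -c "
from h import *
tl()"
```

```text
TILT [ 0.1269 -0.0382] [0.4807 0.0451 0.3087] [ 0.1276  0.0866  0.0099  1.3726 -0.0541  1.8787] sum 1.4690140456691503
```

{"op": "arm_command", "data": {
  "motion": [
    {"x": 0.01,"y": 0,"z": 0,"roll": 0,"fingers": 1},
    {"x": 0.01,"y": 0,"z": 0,"roll": 0,"fingers": 1},
    {"x": 0.01,"y": 0,"z": 0,"roll": 0,"fingers": 1},
    {"x": 0.01,"y": 0,"z": 0,"roll": 0,"fingers": 1},
    {"x": 0.01,"y": 0,"z": 0,"roll": 0,"fingers": 1}
  ]
}}

```text
clock: 22.12
eef_pos: [0.4881, 0.041, 0.2719]
tool_rot: [0.577, 0.405, -0.509, 0.494]
ft_force: [-0.4, 0.4, -0.5]
grip_width: 0.0853
```

```bash
python3 -c "
from h import *
tl()"
```

```text
TILT [ 0.1533 -0.0358] [0.4881 0.041  0.2719] [ 0.1169  0.0868 -0.0882  1.2469 -0.0535  1.8716] sum 1.2454818414438842
```

Tilt has crept in from tracking lag. Fast outward and slow inward rows undo it, so I'll use that here in free air.

{"op": "arm_command", "data": {
  "motion": [
    {"x": 0,"y": 0.04,"z": 0,"roll": 0,"fingers": 1},
    {"x": 0,"y": 0.04,"z": 0,"roll": 0,"fingers": 1},
    {"x": 0,"y": -0.01,"z": 0,"roll": 0,"fingers": 1},
    {"x": 0,"y": -0.01,"z": 0,"roll": 0,"fingers": 1},
    {"x": 0,"y": -0.01,"z": 0,"roll": 0,"fingers": 1},
    {"x": 0,"y": -0.01,"z": 0,"roll": 0,"fingers": 1},
    {"x": 0,"y": -0.01,"z": 0,"roll": 0,"fingers": 1},
    {"x": 0,"y": -0.01,"z": 0,"roll": 0,"fingers": 1}
  ]
}}

```text
clock: 22.78
eef_pos: [0.4916, 0.0327, 0.2498]
tool_rot: [0.565, 0.414, -0.524, 0.485]
ft_force: [0.0, 0.2, -0.3]
grip_width: 0.0854
```

```bash
python3 -c "
from h import *
tl()"
```

```text
TILT [ 0.109  -0.0403] [0.4916 0.0327 0.2498] [ 0.0978  0.135  -0.0846  1.2463 -0.0508  1.8571] sum 1.296632051253039
```

{"op": "arm_command", "data": {
  "motion": [
    {"x": 0,"y": 0.04,"z": 0,"roll": 0,"fingers": 1},
    {"x": 0,"y": 0.04,"z": 0,"roll": 0,"fingers": 1},
    {"x": 0,"y": 0,"z": 0,"roll": 0,"fingers": 1},
    {"x": 0,"y": -0.005,"z": 0,"roll": 0,"fingers": 1},
    {"x": 0,"y": -0.005,"z": 0,"roll": 0,"fingers": 1},
    {"x": 0,"y": -0.005,"z": 0,"roll": 0,"fingers": 1},
    {"x": 0,"y": -0.005,"z": 0,"roll": 0,"fingers": 1},
    {"x": 0,"y": -0.005,"z": 0,"roll": 0,"fingers": 1},
    {"x": 0,"y": -0.005,"z": 0,"roll": 0,"fingers": 1}
  ]
}}

```text
clock: 23.53
eef_pos: [0.5172, 0.023, 0.2454]
tool_rot: [0.558, 0.42, -0.531, 0.48]
ft_force: [-0.4, 0.7, 0.0]
grip_width: 0.0857
```

```bash
python3 -c "
from h import *
tl()"
```

```text
TILT [ 0.084  -0.0413] [0.5172 0.023  0.2454] [ 0.0722  0.2053 -0.008   1.2765 -0.0473  1.8298] sum 1.473783678443426
```

Works well (0.153 → 0.084). Two more cycles.

{"op": "arm_command", "data": {
  "motion": [
    {"x": 0,"y": -0.01,"z": 0,"roll": 0,"fingers": 1},
    {"x": 0,"y": -0.01,"z": 0,"roll": 0,"fingers": 1},
    {"x": 0,"y": -0.01,"z": 0,"roll": 0,"fingers": 1},
    {"x": 0,"y": 0.04,"z": 0,"roll": 0,"fingers": 1},
    {"x": 0,"y": 0.04,"z": 0,"roll": 0,"fingers": 1},
    {"x": -0.002,"y": -0.01,"z": 0,"roll": 0,"fingers": 1},
    {"x": -0.002,"y": -0.01,"z": 0,"roll": 0,"fingers": 1},
    {"x": -0.002,"y": -0.01,"z": 0,"roll": 0,"fingers": 1},
    {"x": -0.002,"y": -0.01,"z": 0,"roll": 0,"fingers": 1},
    {"x": -0.002,"y": -0.01,"z": 0,"roll": 0,"fingers": 1},
    {"x": -0.002,"y": -0.01,"z": 0,"roll": 0,"fingers": 1},
    {"x": -0.002,"y": 0.04,"z": 0,"roll": 0,"fingers": 1},
    {"x": 0,"y": 0.04,"z": 0,"roll": 0,"fingers": 1},
    {"x": -0.002,"y": -0.01,"z": 0,"roll": 0,"fingers": 1},
    {"x": -0.002,"y": -0.01,"z": 0,"roll": 0,"fingers": 1}
  ]
}}

```text
clock: 24.78
eef_pos: [0.5313, 0.018, 0.2544]
tool_rot: [0.545, 0.431, -0.54, 0.474]
ft_force: [-0.6, 0.5, 0.4]
grip_width: 0.0854
```

```bash
python3 -c "
from h import *
tl()
c=TIP+.229*D;gg([c[0],c[1],.215])"
```

```text
TILT [ 0.044  -0.0424] [0.5313 0.018  0.2544] [ 0.0594  0.2617  0.091   1.3587 -0.0449  1.8093] sum 1.7114354718805431
pad centre now [0.5302 0.0191 0.2803]
eef [0.5313 0.018  0.2544] w 0.0854 ft [-0.6197  0.5223  0.4345] t 24.78
toolx [ 0.044  -0.0424 -0.9981] jaw -10.26
roll -0.03 rad (toolx down)
tool shift [ 0.0564  0.0045 -0.2744]
shift in rolled frame [ 0.0564  0.0126 -0.2741]
```

{"op": "arm_command", "data": {
  "motion": [
    {"x": 0.004,"y": 0.002,"z": -0.041,"roll": -0.015,"fingers": 1},
    {"x": 0.004,"y": 0.002,"z": -0.041,"roll": -0.015,"fingers": 1},
    {"x": 0.004,"y": 0.002,"z": -0.041,"roll": 0,"fingers": 1},
    {"x": 0.004,"y": 0.002,"z": -0.041,"roll": 0,"fingers": 1},
    {"x": 0.004,"y": 0.002,"z": -0.041,"roll": 0,"fingers": 1},
    {"x": 0.004,"y": 0.002,"z": -0.041,"roll": 0,"fingers": 1},
    {"x": 0,"y": 0,"z": -0.02,"roll": 0,"fingers": 1},
    {"x": 0,"y": 0,"z": 0,"roll": 0,"fingers": 1}
  ]
}}

```text
clock: 25.45
eef_pos: [0.5777, 0.2852, 0.2344]
tool_rot: [0.545, 0.436, -0.529, 0.484]
ft_force: [0.1, -0.2, -0.5]
grip_width: 0.0852
```

```bash
python3 -c "
from h import *
tl()
c=TIP+.229*D;gg([c[0],c[1],.215]);w=grab('wrist','w20.png')
for e in(-.014,.014):print(e,proj(w,TIP+(.229+e)*D+[0,0,.023]))
"
```

```text
TILT [ 0.0607 -0.0374] [0.5777 0.2852 0.2344] [ 0.4876  0.5065  0.4001  1.4282 -0.0615  2.212 ] sum 2.334830066041397
pad centre now [0.5761 0.2862 0.2604]
eef [0.5777 0.2852 0.2344] w 0.0852 ft [ 0.1433 -0.1805 -0.4892] t 25.45
toolx [ 0.0607 -0.0374 -0.9975] jaw -8.82
roll -0.004 rad (toolx down)
tool shift [ 0.0459  0.0073 -0.0023]
shift in rolled frame [ 0.0459  0.0073 -0.0023]
-0.014 [324.1908 283.4472]
0.014 [324.3232 239.03  ]
```

View pics/w20.png

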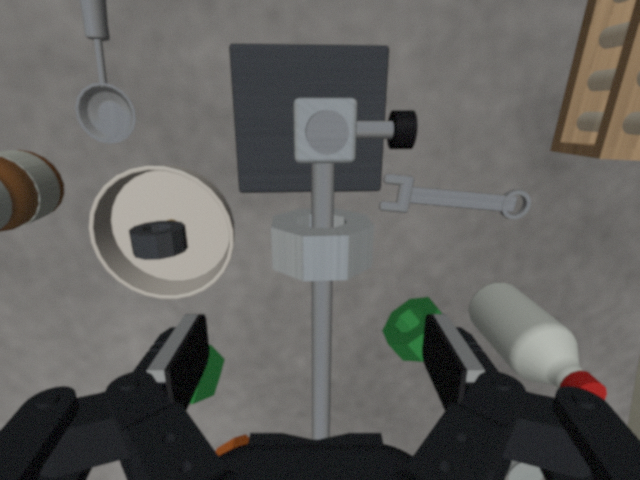

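{"op": "arm_command", "data": {
  "motion": [
    {"x": 0.02,"y": 0.007,"z": -0.004,"roll": 0,"fingers": 1},
    {"x": 0.03,"y": 0,"z": 0,"roll": 0,"fingers": 1},
    {"x": 0.025,"y": 0,"z": 0,"roll": 0,"fingers": 1}
  ]
}}

```text
clock: 25.75
eef_pos: [0.5911, 0.2849, 0.1718]
tool_rot: [0.551, 0.433, -0.522, 0.486]
ft_force: [-0.4, 0.4, -0.1]
grip_width: 0.0854
```

```bash
python3 -c "
from h import *
c=TIP+.231*D;gg([c[0],c[1],.143])
"
```

```text
pad centre now [0.589  0.2857 0.1977]
eef [0.5911 0.2849 0.1718] w 0.0854 ft [-0.4494  0.4309 -0.0891] t 25.75
toolx [ 0.0794 -0.03   -0.9964] jaw -8.78
roll -0.004 rad (toolx down)
tool shift [ 0.0543 -0.0071 -0.0025]
shift in rolled frame [ 0.0543 -0.0071 -0.0026]
```

{"op": "arm_command", "data": {
  "motion": [
    {"x": 0.02,"y": -0.006,"z": -0.003,"roll": 0,"fingers": 1},
    {"x": 0.025,"y": 0,"z": 0,"roll": 0,"fingers": 1}
  ]
}}

```text
clock: 25.92
eef_pos: [0.5885, 0.2845, 0.1291]
tool_rot: [0.553, 0.432, -0.521, 0.486]
ft_force: [0.6, -0.6, -0.1]
grip_width: 0.0855
```

```bash
python3 -c "
from h import *
c=TIP+.231*D;gg([c[0],c[1],.143]);grab('wrist','w21.png')
"
```

```text
pad centre now [0.5863 0.2852 0.1549]
eef [0.5885 0.2845 0.1291] w 0.0855 ft [ 0.6411 -0.6255 -0.0693] t 25.92
toolx [ 0.0845 -0.0287 -0.996 ] jaw -8.94
roll -0.006 rad (toolx down)
tool shift [ 0.0119 -0.001  -0.0026]
shift in rolled frame [ 0.0119 -0.001  -0.0026]
```

View pics/w21.png

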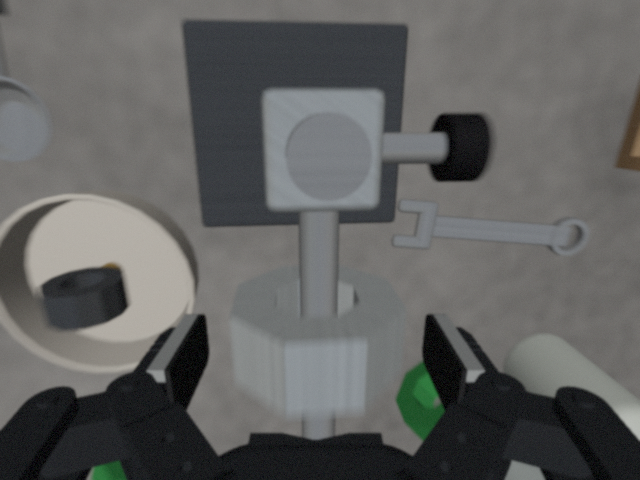

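{"op": "arm_command", "data": {
  "motion": [
    {"x": 0.01,"y": -0.001,"z": -0.001,"roll": 0,"fingers": 1},
    {"x": 0,"y": 0,"z": 0,"roll": 0,"fingers": 0},
    {"x": 0,"y": 0,"z": 0,"roll": 0,"fingers": 0},
    {"x": 0,"y": 0,"z": 0,"roll": 0,"fingers": 0},
    {"x": 0,"y": 0,"z": 0,"roll": 0,"fingers": 0},
    {"x": -0.004,"y": 0,"z": 0,"roll": 0,"fingers": 0},
    {"x": -0.004,"y": 0,"z": 0,"roll": 0,"fingers": 0}
  ]
}}

```text
clock: 26.55
eef_pos: [0.5838, 0.2766, 0.1283]
tool_rot: [0.552, 0.429, -0.525, 0.485]
ft_force: [0.1, 0.2, -1.6]
grip_width: 0.065
```

```bash
python3 -c "
from h import *
c=TIP-.035*D;gg([c[0],c[1],.151]);grab('wrist','w22.png')
"
```

```text
pad centre now [0.5817 0.2775 0.1542]
eef [0.5838 0.2766 0.1283] w 0.065 ft [ 0.056   0.2363 -1.6007] t 26.55
toolx [ 0.0799 -0.0346 -0.9962] jaw -9.34
roll -0.013 rad (toolx down)
tool shift [0.0091 0.0066 0.255 ]
shift in rolled frame [0.0091 0.0031 0.2551]
```

View pics/w22.png

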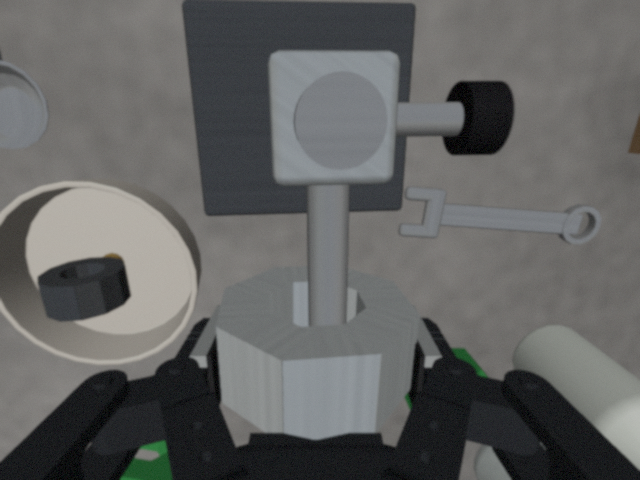

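{"op": "arm_command", "data": {
  "motion": [
    {"x": 0,"y": 0,"z": 0.02,"roll": -0.005,"fingers": 0},
    {"x": 0.001,"y": 0,"z": 0.025,"roll": -0.005,"fingers": 0},
    {"x": 0.001,"y": 0,"z": 0.025,"roll": 0,"fingers": 0},
    {"x": 0.001,"y": 0,"z": 0.025,"roll": 0,"fingers": 0}
  ]
}}

```text
clock: 26.93
eef_pos: [0.571, 0.1875, 0.1306]
tool_rot: [0.551, 0.435, -0.517, 0.49]
ft_force: [0.0, -0.2, -1.3]
grip_width: 0.0649
```

```bash
python3 -c "
from h import *
c=TIP-.035*D;gg([c[0],c[1],.153]);grab('wrist','w23.png')
"
```

```text
pad centre now [0.5687 0.1882 0.1565]
eef [0.571  0.1875 0.1306] w 0.0649 ft [ 0.0463 -0.1548 -1.336 ] t 26.93
toolx [ 0.0869 -0.0283 -0.9958] jaw -8.17
roll 0.007 rad (toolx down)
tool shift [0.0062 0.0015 0.165 ]
shift in rolled frame [0.0062 0.0027 0.1649]
```

View pics/w23.png

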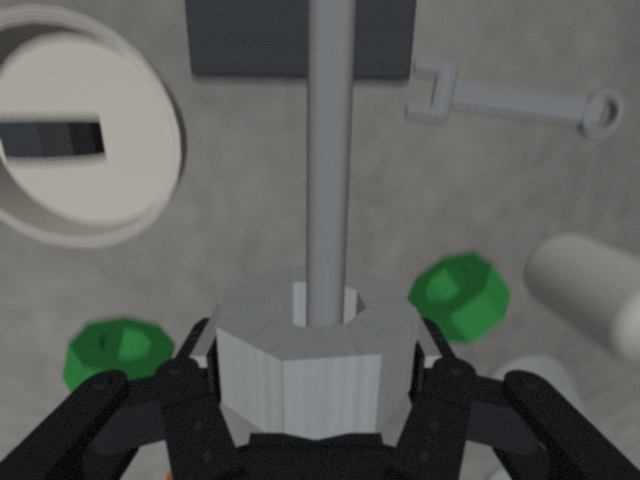

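{"op": "arm_command", "data": {
  "motion": [
    {"x": 0.001,"y": 0,"z": 0.025,"roll": 0,"fingers": 0},
    {"x": 0.001,"y": 0.001,"z": 0.025,"roll": 0,"fingers": 0},
    {"x": 0.001,"y": 0.001,"z": 0.025,"roll": 0,"fingers": 0}
  ]
}}

```text
clock: 27.23
eef_pos: [0.5613, 0.1084, 0.1304]
tool_rot: [0.55, 0.434, -0.518, 0.491]
ft_force: [0.8, 0.2, -0.7]
grip_width: 0.0648
```

```bash
python3 -c "
from h import *
c=TIP-.035*D;gg([c[0],c[1],.153])
"
```

```text
pad centre now [0.559  0.1092 0.1563]
eef [0.5613 0.1084 0.1304] w 0.0648 ft [ 0.8445  0.1873 -0.7124] t 27.23
toolx [ 0.0872 -0.0303 -0.9957] jaw -8.18
roll 0.007 rad (toolx down)
tool shift [ 0.0048 -0.0001  0.0853]
shift in rolled frame [0.0048 0.0005 0.0853]
```

{"op": "arm_command", "data": {
  "motion": [
    {"x": 0.002,"y": 0,"z": 0.022,"roll": 0,"fingers": 0},
    {"x": 0.002,"y": 0,"z": 0.025,"roll": 0,"fingers": 0},
    {"x": 0.001,"y": 0,"z": 0.025,"roll": 0,"fingers": 0},
    {"x": 0.001,"y": 0,"z": 0.018,"roll": 0,"fingers": 0}
  ]
}}

```text
clock: 27.57
eef_pos: [0.5485, 0.0151, 0.1279]
tool_rot: [0.551, 0.434, -0.517, 0.491]
ft_force: [-0.1, 1.2, -1.8]
grip_width: 0.0648
```

```bash
python3 -c "
from h import *
gg([.52,-.18,.25]);grab('wrist','w24.png')
"
```

```text
pad centre now [0.5462 0.0159 0.1538]
eef [0.5485 0.0151 0.1279] w 0.0648 ft [-0.0654  1.1687 -1.8005] t 27.57
toolx [ 0.0894 -0.0304 -0.9955] jaw -8.15
roll 0.007 rad (toolx down)
tool shift [-0.0922  0.0108  0.1993]
shift in rolled frame [-0.0922  0.0123  0.1992]
```

View pics/w24.png

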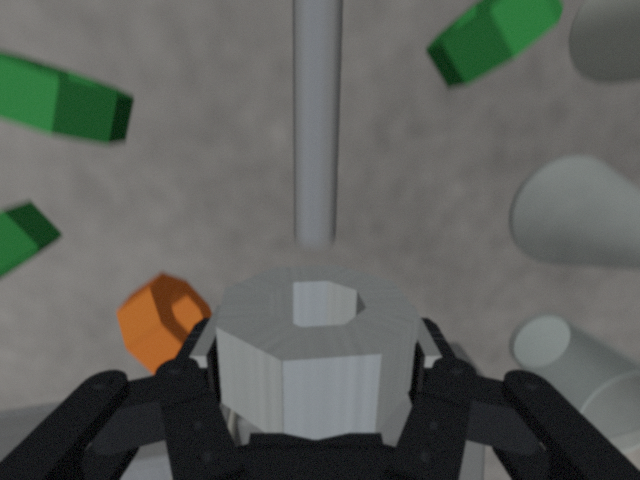

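{"op": "arm_command", "data": {
  "motion": [
    {"x": -0.041,"y": 0,"z": 0.005,"roll": 0,"fingers": 0},
    {"x": -0.041,"y": 0,"z": 0,"roll": 0,"fingers": 0},
    {"x": -0.01,"y": 0.003,"z": 0.025,"roll": 0.004,"fingers": 0},
    {"x": 0,"y": 0.003,"z": 0.035,"roll": 0.004,"fingers": 0},
    {"x": 0,"y": 0.003,"z": 0.035,"roll": 0,"fingers": 0},
    {"x": 0,"y": 0.003,"z": 0.035,"roll": 0,"fingers": 0},
    {"x": 0,"y": 0.002,"z": 0.035,"roll": 0,"fingers": 0},
    {"x": 0,"y": 0,"z": 0.015,"roll": 0,"fingers": 0},
    {"x": 0,"y": 0,"z": 0,"roll": 0,"fingers": 0}
  ]
}}

```text
clock: 28.37
eef_pos: [0.5256, -0.1763, 0.2324]
tool_rot: [0.552, 0.429, -0.519, 0.491]
ft_force: [0.2, -0.2, -1.7]
grip_width: 0.0648
```

```bash
python3 -c "
from h import *
gg([.52,-.175,.13]);grab('top','t24.png')
"
```

```text
pad centre now [ 0.5232 -0.1754  0.2583]
eef [ 0.5256 -0.1763  0.2324] w 0.0648 ft [ 0.2077 -0.1865 -1.6537] t 28.37
toolx [ 0.0925 -0.0359 -0.9951] jaw -8.62
roll -0.001 rad (toolx down)
tool shift [ 0.1274 -0.0156 -0.0026]
shift in rolled frame [ 0.1274 -0.0156 -0.0026]
```

View pics/t24.png

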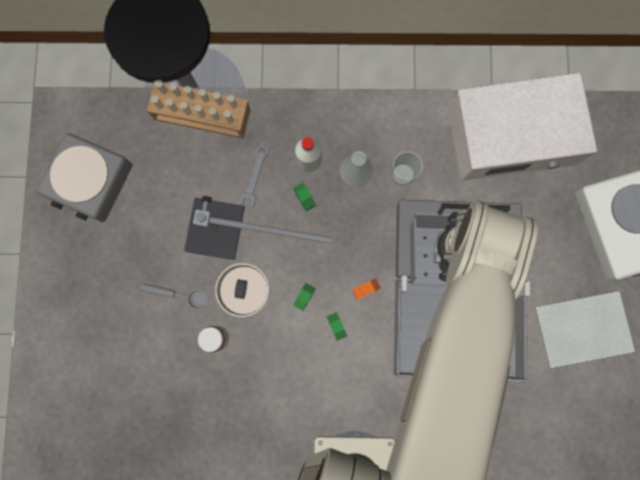

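{"op": "arm_command", "data": {
  "motion": [
    {"x": 0.025,"y": -0.008,"z": -0.003,"roll": 0,"fingers": 0},
    {"x": 0.04,"y": -0.005,"z": 0,"roll": 0,"fingers": 0},
    {"x": 0.03,"y": 0,"z": 0,"roll": 0,"fingers": 0}
  ]
}}

```text
clock: 28.67
eef_pos: [0.5297, -0.1736, 0.1441]
tool_rot: [0.556, 0.424, -0.514, 0.497]
ft_force: [-0.5, 0.3, -1.4]
grip_width: 0.0644
```

```bash
python3 -c "
from h import *
gg([.52,-.178,.127])
"
```

```text
pad centre now [ 0.5268 -0.1725  0.17  ]
eef [ 0.5297 -0.1736  0.1441] w 0.0644 ft [-0.5163  0.3427 -1.3795] t 28.67
toolx [ 0.1126 -0.0396 -0.9929] jaw -8.53
roll 0.001 rad (toolx down)
tool shift [ 0.0421 -0.0109  0.0055]
shift in rolled frame [ 0.0421 -0.0109  0.0055]
```

{"op": "arm_command", "data": {
  "motion": [
    {"x": 0.02,"y": -0.008,"z": 0.004,"roll": 0,"fingers": 0},
    {"x": 0.02,"y": 0,"z": 0,"roll": 0,"fingers": 0},
    {"x": 0,"y": 0,"z": 0,"roll": 0,"fingers": 1},
    {"x": 0,"y": 0,"z": 0,"roll": 0,"fingers": 1},
    {"x": 0,"y": 0,"z": 0,"roll": 0,"fingers": 1},
    {"x": 0,"y": 0,"z": 0,"roll": 0,"fingers": 1}
  ]
}}

```text
clock: 29.17
eef_pos: [0.5245, -0.169, 0.0984]
tool_rot: [0.554, 0.43, -0.512, 0.496]
ft_force: [0.0, 0.2, 0.5]
grip_width: 0.0853
```

```bash
python3 -c "
from h import *
gg([.55,0,.24]);grab('wrist','w25.png')
"
```

```text
pad centre now [ 0.5217 -0.1682  0.1242]
eef [ 0.5245 -0.169   0.0984] w 0.0853 ft [0.0287 0.1977 0.4865] t 29.17
toolx [ 0.1055 -0.033  -0.9939] jaw -7.98
roll 0.01 rad (toolx down)
tool shift [-0.1176  0.0173 -0.1684]
shift in rolled frame [-0.1176  0.0155 -0.1685]
```

View pics/w25.png

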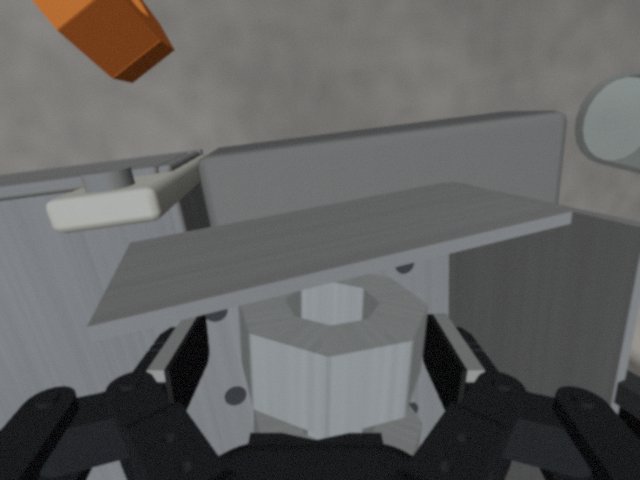

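{"op": "arm_command", "data": {
  "motion": [
    {"x": -0.03,"y": 0,"z": 0,"roll": 0,"fingers": 1},
    {"x": -0.041,"y": 0,"z": 0,"roll": 0,"fingers": 1},
    {"x": -0.041,"y": 0,"z": 0,"roll": 0,"fingers": 1},
    {"x": -0.041,"y": 0,"z": 0,"roll": 0,"fingers": 1},
    {"x": -0.041,"y": 0,"z": 0,"roll": 0,"fingers": 1},
    {"x": -0.03,"y": 0,"z": 0,"roll": 0,"fingers": 1},
    {"x": 0,"y": 0,"z": 0,"roll": 0,"fingers": 1}
  ]
}}

```text
clock: 29.8
eef_pos: [0.501, -0.1604, 0.3376]
tool_rot: [0.556, 0.426, -0.509, 0.501]
ft_force: [0.5, 0.5, 0.9]
grip_width: 0.0856
```

```bash
python3 -c "
from h import *
tl();gg([.624,-.254,.28],0)
"
```

```text
TILT [ 0.119  -0.0367] [ 0.501  -0.1604  0.3376] [-0.3106  0.1717  0.1833  1.4576  0.0014  1.3993] sum 1.8125771738066343
pad centre now [ 0.4979 -0.1594  0.3634]
eef [ 0.501  -0.1604  0.3376] w 0.0856 ft [0.5345 0.5257 0.8808] t 29.8
toolx [ 0.119  -0.0367 -0.9922] jaw -7.89
roll -0.138 rad (toolx down)
tool shift [0.1012 0.1266 0.0744]
shift in rolled frame [0.1012 0.1152 0.091 ]
```

{"op": "arm_command", "data": {
  "motion": [
    {"x": 0,"y": 0.04,"z": 0,"roll": 0,"fingers": 1},
    {"x": 0,"y": 0.04,"z": 0,"roll": 0,"fingers": 1},
    {"x": 0,"y": -0.01,"z": 0,"roll": 0,"fingers": 1},
    {"x": 0,"y": -0.01,"z": 0,"roll": 0,"fingers": 1},
    {"x": 0,"y": -0.01,"z": 0,"roll": 0,"fingers": 1},
    {"x": 0,"y": -0.01,"z": 0,"roll": 0,"fingers": 1},
    {"x": 0,"y": -0.01,"z": 0,"roll": 0,"fingers": 1},
    {"x": 0,"y": -0.01,"z": 0,"roll": 0,"fingers": 1},
    {"x": 0,"y": 0.04,"z": 0,"roll": 0,"fingers": 1},
    {"x": 0,"y": 0.04,"z": 0,"roll": 0,"fingers": 1},
    {"x": 0,"y": -0.01,"z": 0,"roll": 0,"fingers": 1},
    {"x": 0,"y": -0.01,"z": 0,"roll": 0,"fingers": 1},
    {"x": 0,"y": -0.01,"z": 0,"roll": 0,"fingers": 1},
    {"x": 0,"y": -0.01,"z": 0,"roll": 0,"fingers": 1},
    {"x": 0,"y": -0.01,"z": 0,"roll": 0,"fingers": 1},
    {"x": 0,"y": -0.01,"z": 0,"roll": 0,"fingers": 1}
  ]
}}

```text
clock: 31.13
eef_pos: [0.5227, -0.1606, 0.3335]
tool_rot: [0.553, 0.432, -0.514, 0.494]
ft_force: [-0.2, 1.0, -0.1]
grip_width: 0.0854
```

```bash
python3 -c "
from h import *
tl();gg([.624,-.254,.28],0)
"
```

```text
TILT [ 0.0988 -0.0302] [ 0.5227 -0.1606  0.3335] [-0.2983  0.2328  0.2521  1.4866  0.0002  1.413 ] sum 1.9715538939030697
pad centre now [ 0.5202 -0.1599  0.3594]
eef [ 0.5227 -0.1606  0.3335] w 0.0854 ft [-0.2038  0.9657 -0.0643] t 31.13
toolx [ 0.0988 -0.0302 -0.9946] jaw -8.0
roll -0.14 rad (toolx down)
tool shift [0.0921 0.1072 0.0773]
shift in rolled frame [0.0921 0.0954 0.0915]
```

{"op": "arm_command", "data": {
  "motion": [
    {"x": 0,"y": 0.02,"z": 0.018,"roll": -0.05,"fingers": 0.4},
    {"x": 0.01,"y": 0.03,"z": 0.02,"roll": -0.05,"fingers": 0.4},
    {"x": 0.01,"y": 0.03,"z": 0.02,"roll": -0.02,"fingers": 0.4},
    {"x": 0.01,"y": 0.02,"z": 0.02,"roll": 0,"fingers": 0.4},
    {"x": 0,"y": 0,"z": 0,"roll": 0,"fingers": 0.4}
  ]
}}

```text
clock: 31.55
eef_pos: [0.6116, -0.2449, 0.3213]
tool_rot: [0.521, 0.462, -0.484, 0.53]
ft_force: [-1.0, 0.6, -1.6]
grip_width: 0.0343
```

```bash
python3 -c "
from h import *
gg([.624,-.254,.196],-1.5,.020);w=grab('wrist','w26.png')
for q in((.6258,-.1802,.196),(.622,-.3278,.196)):print(proj(w,q))
"
```

```text
pad centre now [ 0.6095 -0.2442  0.3412]
eef [ 0.6116 -0.2449  0.3213] w 0.0343 ft [-1.0317  0.5896 -1.6092] t 31.55
toolx [ 0.1034 -0.0316 -0.9941] jaw -0.63
roll 0.015 rad (toolx down)
tool shift [ 0.1461 -0.0006  0.0052]
shift in rolled frame [ 0.1461 -0.0005  0.0052]
[316.6244 140.971 ]
[313.9596 326.809 ]
```

View pics/w26.png

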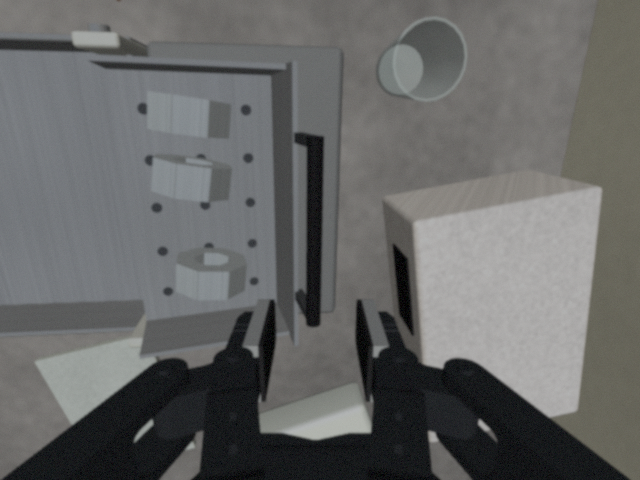

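```bash
python3 -c "
from h import *
c=np.load('top0.npy',allow_pickle=True).item();s=np.load('scene0.npy',allow_pickle=True).item()
print(onz(c,467,178,0.0),onz(c,592,160,0.0))
# scene: front-left top corner of box ~ (83,150)?? bottom front corner
for z in (0,.1,.12,.15): print(z,onz(c,467,168,z),onz(s,165,228,z),onz(s,150,195,z))
"
python3 - <<'E'
import cv2
cv2.imwrite('pics/sbox.png',cv2.resize(cv2.imread('pics/scene0.png')[100:290,0:260],None,fx=3,fy=3))
E
```

```text
[ 0.7353 -0.2847  0.    ] [ 0.7851 -0.6037  0.    ]
0 [ 0.7615 -0.2853  0.    ] [ 0.7292 -0.2856  0.    ] [ 0.6982 -0.4237  0.    ]
0.1 [ 0.7347 -0.2605  0.1   ] [ 0.7588 -0.1776  0.1   ] [ 0.7317 -0.2982  0.1   ]
0.12 [ 0.7293 -0.2555  0.12  ] [ 0.7647 -0.156   0.12  ] [ 0.7384 -0.2731  0.12  ]
0.15 [ 0.7212 -0.2481  0.15  ] [ 0.7736 -0.1235  0.15  ] [ 0.7485 -0.2355  0.15  ]
```

View pics/sbox.png

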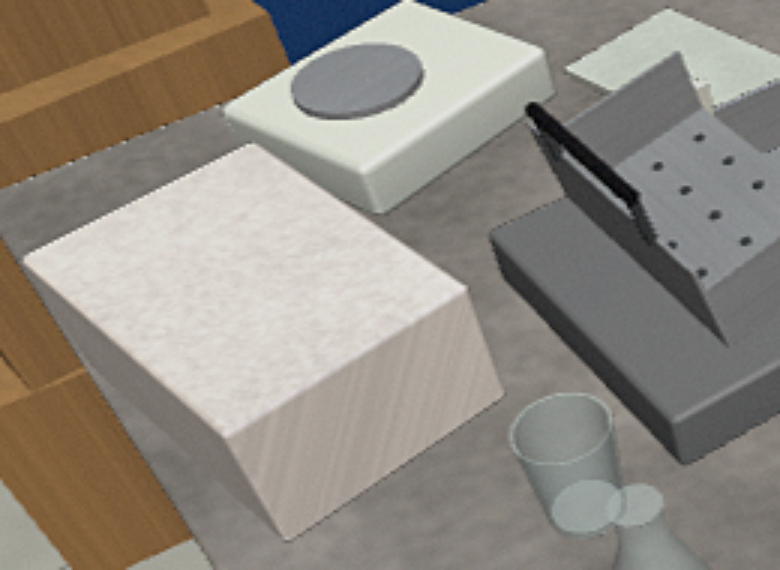

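{"op": "arm_command", "data": {
  "motion": [
    {"x": 0.03,"y": 0,"z": 0.004,"roll": 0.01,"fingers": 0.4},
    {"x": 0.035,"y": 0,"z": 0,"roll": 0,"fingers": 0.4},
    {"x": 0.025,"y": 0,"z": 0,"roll": 0,"fingers": 0.4}
  ]
}}

```text
clock: 31.85
eef_pos: [0.622, -0.251, 0.245]
tool_rot: [0.527, 0.452, -0.483, 0.534]
ft_force: [0.4, -0.2, -0.2]
grip_width: 0.034
```

```bash
python3 -c "
from h import *
gg([.624,-.254,.196],-1.5,.020);w=grab('wrist','w27.png')
"
```

```text
pad centre now [ 0.6195 -0.2502  0.2648]
eef [ 0.622 -0.251  0.245] w 0.034 ft [ 0.3689 -0.2492 -0.1715] t 31.85
toolx [ 0.1249 -0.0387 -0.9914] jaw -1.21
roll 0.005 rad (toolx down)
tool shift [ 0.0689 -0.0041  0.0012]
shift in rolled frame [ 0.0689 -0.0041  0.0012]
```

View pics/w27.png

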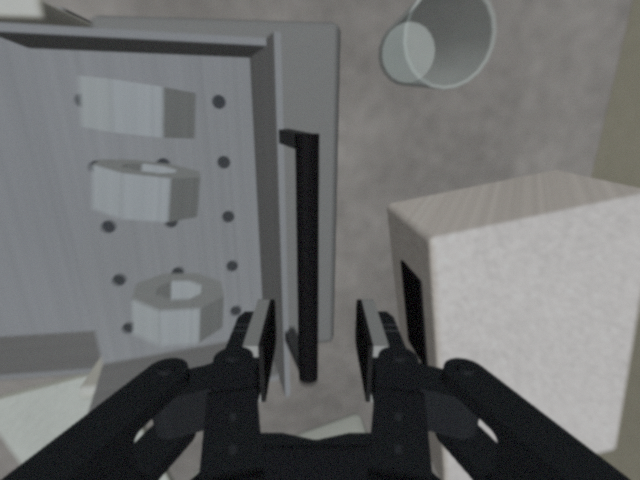

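{"op": "arm_command", "data": {
  "motion": [
    {"x": 0.025,"y": -0.003,"z": 0,"roll": 0,"fingers": 0.4},
    {"x": 0.03,"y": -0.001,"z": 0,"roll": 0,"fingers": 0.4},
    {"x": 0.008,"y": 0,"z": 0,"roll": 0,"fingers": 0.4}
  ]
}}

```text
clock: 32.15
eef_pos: [0.6213, -0.2502, 0.1816]
tool_rot: [0.526, 0.453, -0.483, 0.533]
ft_force: [-0.7, -0.9, -1.4]
grip_width: 0.034
```

```bash
python3 -c "
from h import *
gg([.624,-.254,.196],-1.5,.020);w=grab('wrist','w28.png')
"
```

```text
pad centre now [ 0.6188 -0.2495  0.2015]
eef [ 0.6213 -0.2502  0.1816] w 0.034 ft [-0.7282 -0.9291 -1.3563] t 32.15
toolx [ 0.1231 -0.0373 -0.9917] jaw -1.16
roll 0.006 rad (toolx down)
tool shift [0.0062 0.0045 0.0042]
shift in rolled frame [0.0062 0.0046 0.0042]
```

View pics/w28.png

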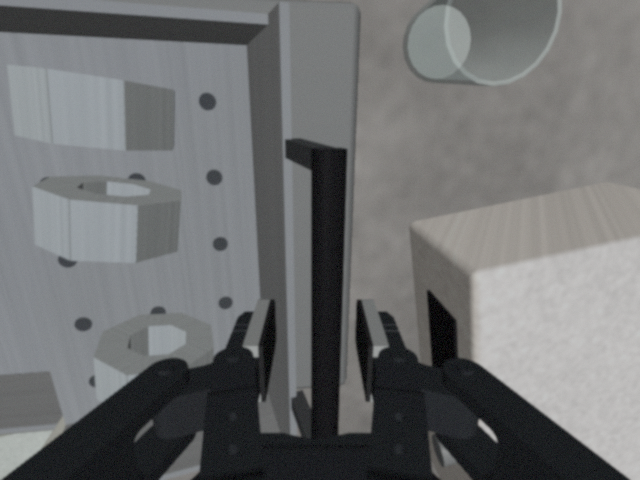

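```bash
cat >> h.py <<'E'
HG=np.array([.456,-.2505,.1]); XD=np.array([.9997,-.026,0])
def hp(ph): 
    a=np.radians(ph); return HG+.193*np.cos(a)*XD+np.array([0,0,.193*np.sin(a)])
def arc(phs,lead,b=.020):
    """lead: pad centre offset along hopper x (m)"""
    o=get_obs(); Rt=R.from_quat(o['tool_rot']).as_matrix(); p=o['eef_pos']-b*Rt[:,0]
    h=p-HG; r=np.hypot(h@XD,h[2]); print('pad',p,'r',round(r,4),'phi(pad-lead)',round(np.degrees(np.arctan2(h[2],h@XD-lead)),1),'w',round(o['grip_width'],4),'ft',o['ft_force'],'t',o['clock'],'tilt',Rt[:2,0],'jaw',round(np.degrees(np.arctan2(Rt[1,1],Rt[0,1])),2))
    q=p
    for ph in phs:
        t=hp(ph)+lead*XD; print(ph,np.round(Rt.T@(t-q),4)); q=t
E
python3 -c "
from h import *
arc([30,34,38,42,46],-.004)"
```

```text
pad [ 0.619  -0.2495  0.202 ] r 0.1922 phi(pad-lead) 31.4 w 0.0342 ft [ 0.2975 -0.0181 -0.8912] t 32.2 tilt [ 0.1231 -0.0373] jaw -1.15
30 [ 0.0056 -0.0005  0.0051]
34 [-0.0122 -0.0057  0.0004]
38 [-0.0118 -0.0065  0.0004]
42 [-0.0113 -0.0073  0.0003]
46 [-0.0108 -0.0081  0.0003]
```

{"op": "arm_command", "data": {
  "motion": [
    {"x": 0.004,"y": 0.004,"z": 0.003,"roll": 0,"fingers": 0.25},
    {"x": 0,"y": 0,"z": 0,"roll": 0,"fingers": 0.25}
  ]
}}

```text
clock: 32.37
eef_pos: [0.6262, -0.2532, 0.183]
tool_rot: [0.527, 0.452, -0.482, 0.535]
ft_force: [-0.0, 0.6, -0.3]
grip_width: 0.0214
```

```bash
python3 -c "
from h import *
arc([30,34,38,42,46],-.004)"
```

```text
pad [ 0.6237 -0.2524  0.2028] r 0.1967 phi(pad-lead) 30.9 w 0.0214 ft [-0.0124  0.5929 -0.3011] t 32.3667 tilt [ 0.1268 -0.0386] jaw -1.11
30 [ 0.0058 -0.0053  0.0022]
34 [-0.0122 -0.0056  0.0004]
38 [-0.0118 -0.0065  0.0004]
42 [-0.0113 -0.0073  0.0004]
46 [-0.0108 -0.008   0.0003]
```

{"op": "arm_command", "data": {
  "motion": [
    {"x": 0.006,"y": -0.005,"z": 0.001,"roll": 0,"fingers": 0.25},
    {"x": -0.008,"y": -0.0057,"z": 0,"roll": 0,"fingers": 0.25},
    {"x": -0.0118,"y": -0.0065,"z": 0,"roll": 0,"fingers": 0.25},
    {"x": -0.0113,"y": -0.0073,"z": 0,"roll": 0,"fingers": 0.25}
  ]
}}

```text
clock: 32.7
eef_pos: [0.6049, -0.2535, 0.2109]
tool_rot: [0.53, 0.447, -0.477, 0.54]
ft_force: [5.9, 0.3, -2.7]
grip_width: 0.0213
```

```bash
python3 -c "
from h import *
arc([42,46,50,54,58],-.005);grab('scene','s28.png')"
```

```text
pad [ 0.602  -0.2527  0.2307] r 0.196 phi(pad-lead) 40.9 w 0.0213 ft [ 5.9093  0.3458 -2.6735] t 32.7 tilt [ 0.144  -0.0415] jaw -0.95
42 [ 0.0005 -0.0078  0.0015]
46 [-0.0109 -0.0079  0.0003]
50 [-0.0104 -0.0086  0.0003]
54 [-0.0097 -0.0093  0.0003]
58 [-0.0091 -0.01    0.0002]
```

View pics/s28.png

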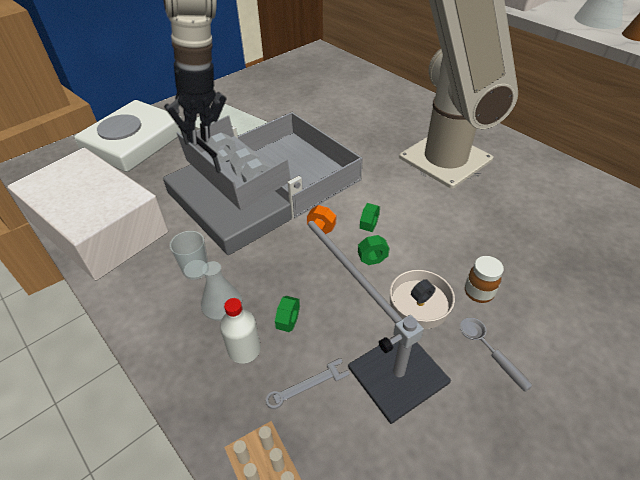

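Rear finger has engaged the handle (5.9 N) and the hopper is starting to tilt. Continuing along the arc.

{"op": "arm_command", "data": {
  "motion": [
    {"x": -0.005,"y": -0.013,"z": 0.001,"roll": 0,"fingers": 0.25},
    {"x": -0.01,"y": -0.01,"z": 0,"roll": 0,"fingers": 0.25},
    {"x": -0.01,"y": -0.011,"z": 0,"roll": 0,"fingers": 0.25},
    {"x": -0.009,"y": -0.011,"z": 0,"roll": 0,"fingers": 0.25}
  ]
}}

```text
clock: 33.08
eef_pos: [0.5666, -0.2528, 0.2538]
tool_rot: [0.536, 0.437, -0.467, 0.552]
ft_force: [0.1, -0.8, -0.3]
grip_width: 0.0211
```

```bash
python3 -c "
from h import *
arc([54,58,62,66,70,74,78],-.006)"
```

```text
pad [ 0.5629 -0.2518  0.2734] r 0.2037 phi(pad-lead) 56.9 w 0.0211 ft [ 0.14   -0.7999 -0.2599] t 33.0833 tilt [ 0.1829 -0.0472] jaw -0.56
54 [ 0.0171 -0.0027  0.0007]
58 [-0.0095 -0.0096  0.0002]
62 [-0.0088 -0.0102  0.0002]
66 [-0.008  -0.0108  0.0002]
70 [-0.0073 -0.0114  0.0001]
74 [-0.0064 -0.0118  0.0001]
78 [-0.0056 -0.0122  0.    ]
```

```bash
python3 -c "
from h import *
grab('scene','s29.png');grab('wrist','w29.png')
import cv2
a=cv2.resize(cv2.imread('pics/s29.png')[50:250,130:370],None,fx=2.5,fy=2.5);cv2.imwrite('pics/s29c.png',a)"
```

```text
(no output)
```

View pics/s29c.png

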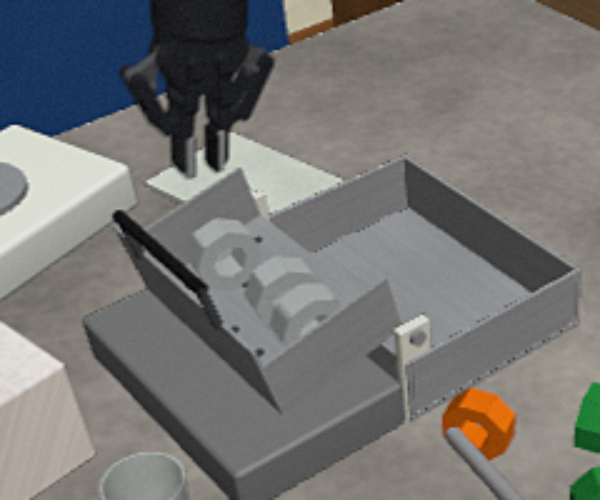

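View pics/w29.png

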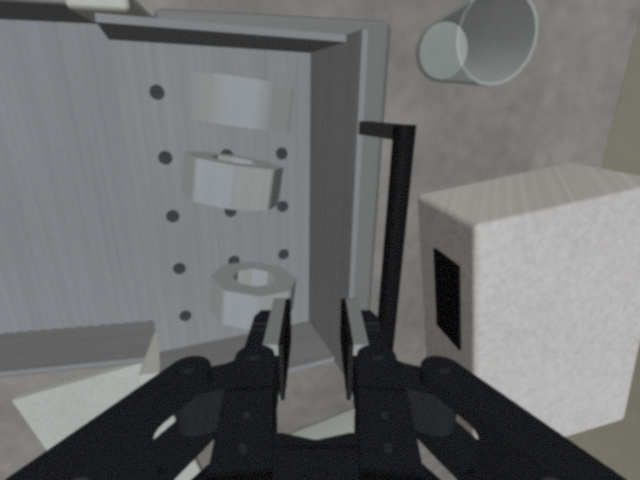

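The cage slipped over the handle and the hopper dropped back, with all rings still in it. I'll take the tilt out first, then grip the handle properly.

{"op": "arm_command", "data": {
  "motion": [
    {"x": -0.008,"y": -0.008,"z": 0,"roll": 0,"fingers": 0.4},
    {"x": 0,"y": -0.01,"z": 0,"roll": 0,"fingers": 0.4},
    {"x": 0,"y": -0.01,"z": 0,"roll": 0,"fingers": 0.4},
    {"x": 0,"y": -0.01,"z": 0,"roll": 0,"fingers": 0.4},
    {"x": 0,"y": -0.01,"z": 0,"roll": 0,"fingers": 0.4},
    {"x": -0.003,"y": -0.01,"z": 0,"roll": 0,"fingers": 0.4},
    {"x": 0,"y": 0.04,"z": 0,"roll": 0,"fingers": 0.4},
    {"x": 0,"y": 0.04,"z": 0,"roll": 0,"fingers": 0.4},
    {"x": -0.002,"y": -0.01,"z": 0,"roll": 0,"fingers": 0.4},
    {"x": -0.002,"y": -0.01,"z": 0,"roll": 0,"fingers": 0.4},
    {"x": -0.002,"y": -0.01,"z": 0,"roll": 0,"fingers": 0.4},
    {"x": 0,"y": -0.01,"z": 0,"roll": 0,"fingers": 0.4},
    {"x": 0,"y": -0.01,"z": 0,"roll": 0,"fingers": 0.4},
    {"x": 0,"y": -0.01,"z": 0,"roll": 0,"fingers": 0.4},
    {"x": 0,"y": 0.04,"z": 0,"roll": 0,"fingers": 0.4},
    {"x": 0,"y": 0.04,"z": 0,"roll": 0,"fingers": 0.4}
  ]
}}

```text
clock: 34.52
eef_pos: [0.5676, -0.2459, 0.2609]
tool_rot: [0.532, 0.452, -0.479, 0.532]
ft_force: [1.7, -2.4, 1.1]
grip_width: 0.0341
```

```bash
python3 -c "
from h import *
tl()"
```

```text
TILT [ 0.1318 -0.0292] [ 0.5676 -0.2459  0.2609] [-0.4222  0.3637  0.242   1.3165  0.0274  1.1769] sum 1.9221592831362615
```

{"op": "arm_command", "data": {
  "motion": [
    {"x": -0.002,"y": -0.01,"z": 0,"roll": 0,"fingers": 0.4},
    {"x": -0.002,"y": -0.01,"z": 0,"roll": 0,"fingers": 0.4},
    {"x": -0.002,"y": -0.01,"z": 0,"roll": 0,"fingers": 0.4},
    {"x": 0,"y": -0.01,"z": 0,"roll": 0,"fingers": 0.4},
    {"x": 0,"y": -0.01,"z": 0,"roll": 0,"fingers": 0.4},
    {"x": 0,"y": -0.01,"z": 0,"roll": 0,"fingers": 0.4},
    {"x": 0,"y": -0.01,"z": 0,"roll": 0,"fingers": 0.4},
    {"x": 0,"y": 0.041,"z": 0,"roll": 0,"fingers": 0.4},
    {"x": 0,"y": 0.041,"z": 0,"roll": 0,"fingers": 0.4},
    {"x": -0.002,"y": -0.01,"z": 0,"roll": 0,"fingers": 0.4},
    {"x": -0.002,"y": -0.01,"z": 0,"roll": 0,"fingers": 0.4},
    {"x": 0,"y": -0.01,"z": 0,"roll": 0,"fingers": 0.4},
    {"x": 0,"y": -0.01,"z": 0,"roll": 0,"fingers": 0.4},
    {"x": 0,"y": -0.01,"z": 0,"roll": 0,"fingers": 0.4},
    {"x": 0,"y": -0.01,"z": 0,"roll": 0,"fingers": 0.4},
    {"x": 0,"y": -0.01,"z": 0,"roll": 0,"fingers": 0.4},
    {"x": 0,"y": 0.041,"z": 0,"roll": 0,"fingers": 0.4},
    {"x": 0,"y": 0.041,"z": 0,"roll": 0,"fingers": 0.4}
  ]
}}

```text
clock: 36.02
eef_pos: [0.5357, -0.239, 0.2675]
tool_rot: [0.532, 0.459, -0.49, 0.516]
ft_force: [1.0, -0.4, 1.0]
grip_width: 0.0345
```

```bash
python3 -c "
from h import *
tl()"
```

```text
TILT [ 0.0989 -0.0182] [ 0.5357 -0.239   0.2675] [-0.4326  0.325   0.2077  1.3559  0.025   1.1861] sum 1.888598395034143
```

{"op": "arm_command", "data": {
  "motion": [
    {"x": 0,"y": 0.041,"z": 0,"roll": 0,"fingers": 0.4},
    {"x": 0,"y": -0.006,"z": 0,"roll": 0,"fingers": 0.4},
    {"x": -0.002,"y": -0.008,"z": 0,"roll": 0,"fingers": 0.4},
    {"x": 0,"y": -0.008,"z": 0,"roll": 0,"fingers": 0.4},
    {"x": 0,"y": -0.008,"z": 0,"roll": 0,"fingers": 0.4},
    {"x": 0,"y": -0.008,"z": 0,"roll": 0,"fingers": 0.4},
    {"x": 0,"y": -0.008,"z": 0,"roll": 0,"fingers": 0.4},
    {"x": 0,"y": -0.008,"z": 0,"roll": 0,"fingers": 0.4},
    {"x": 0,"y": -0.008,"z": 0,"roll": 0,"fingers": 0.4},
    {"x": 0,"y": -0.008,"z": 0,"roll": 0,"fingers": 0.4},
    {"x": 0,"y": -0.008,"z": 0,"roll": 0,"fingers": 0.4},
    {"x": 0,"y": -0.008,"z": 0,"roll": 0,"fingers": 0.4},
    {"x": 0,"y": 0.041,"z": 0,"roll": 0,"fingers": 0.4},
    {"x": 0,"y": 0.041,"z": 0,"roll": 0,"fingers": 0.4},
    {"x": 0,"y": 0.041,"z": 0,"roll": 0,"fingers": 0.4},
    {"x": 0,"y": 0,"z": 0,"roll": 0,"fingers": 0.4}
  ]
}}

```text
clock: 37.35
eef_pos: [0.5706, -0.2404, 0.2922]
tool_rot: [0.537, 0.45, -0.493, 0.515]
ft_force: [-0.0, 0.7, -1.0]
grip_width: 0.0343
```

```bash
python3 -c "
from h import *
tl();gg([.624,-.254,.196],-1.5,.020)"
```

```text
TILT [ 0.1081 -0.0249] [ 0.5706 -0.2404  0.2922] [-0.4085  0.3812  0.3505  1.4308  0.02    1.2287] sum 2.1625343631503746
pad centre now [ 0.5685 -0.2399  0.312 ]
eef [ 0.5706 -0.2404  0.2922] w 0.0343 ft [-0.0391  0.6729 -0.9935] t 37.35
toolx [ 0.1081 -0.0249 -0.9938] jaw -3.68
roll -0.038 rad (toolx down)
tool shift [0.1217 0.0433 0.0084]
shift in rolled frame [0.1217 0.0429 0.01  ]
```

{"op": "arm_command", "data": {
  "motion": [
    {"x": 0,"y": 0.03,"z": 0.006,"roll": -0.035,"fingers": 0.4},
    {"x": 0.02,"y": 0.015,"z": 0.003,"roll": 0,"fingers": 0.4},
    {"x": 0.03,"y": 0,"z": 0,"roll": 0,"fingers": 0.4},
    {"x": 0.02,"y": 0,"z": 0,"roll": 0,"fingers": 0.4}
  ]
}}

```text
clock: 37.68
eef_pos: [0.6144, -0.2537, 0.2334]
tool_rot: [0.529, 0.457, -0.485, 0.526]
ft_force: [-0.9, 0.7, -0.4]
grip_width: 0.0342
```

```bash
python3 -c "
from h import *
tl();gg([.624,-.254,.196],-1.5,.020)"
```

```text
TILT [ 0.1132 -0.0275] [ 0.6144 -0.2537  0.2334] [-0.4001  0.4826  0.3544  1.3274  0.0187  1.2025] sum 2.1643792658251924
pad centre now [ 0.6122 -0.2531  0.2533]
eef [ 0.6144 -0.2537  0.2334] w 0.0342 ft [-0.8654  0.6663 -0.4057] t 37.68
toolx [ 0.1132 -0.0275 -0.9932] jaw -1.68
roll -0.003 rad (toolx down)
tool shift [ 0.0583  0.0053 -0.0009]
shift in rolled frame [ 0.0583  0.0053 -0.0009]
```

{"op": "arm_command", "data": {
  "motion": [
    {"x": 0.02,"y": 0.005,"z": 0,"roll": 0,"fingers": 0.4},
    {"x": 0.025,"y": 0.001,"z": 0,"roll": 0,"fingers": 0.4},
    {"x": 0.012,"y": 0,"z": 0,"roll": 0,"fingers": 0.4}
  ]
}}

```text
clock: 37.93
eef_pos: [0.6201, -0.2564, 0.18]
tool_rot: [0.53, 0.454, -0.485, 0.527]
ft_force: [-0.8, -0.3, -0.7]
grip_width: 0.0344
```

```bash
python3 -c "
from h import *
gg([.624,-.254,.196],-1.5,.020);grab('wrist','w30.png')"
```

```text
pad centre now [ 0.6178 -0.2558  0.1998]
eef [ 0.6201 -0.2564  0.18  ] w 0.0344 ft [-0.8455 -0.3318 -0.7219] t 37.93
toolx [ 0.1173 -0.0297 -0.9927] jaw -1.84
roll -0.006 rad (toolx down)
tool shift [ 0.0045  0.0057 -0.0021]
shift in rolled frame [ 0.0045  0.0057 -0.002 ]
```

View pics/w30.png

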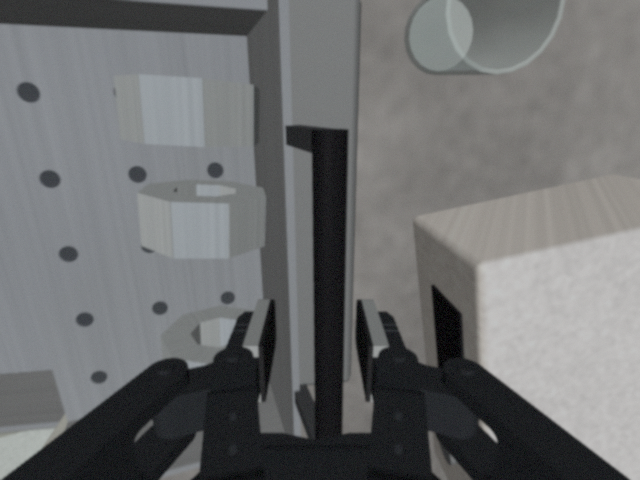

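{"op": "arm_command", "data": {
  "motion": [
    {"x": 0.008,"y": 0.005,"z": 0,"roll": 0,"fingers": 0.4},
    {"x": 0.002,"y": 0,"z": 0,"roll": 0,"fingers": 0},
    {"x": 0,"y": 0,"z": 0,"roll": 0,"fingers": 0},
    {"x": 0,"y": 0,"z": 0,"roll": 0,"fingers": 0}
  ]
}}

```text
clock: 38.32
eef_pos: [0.6252, -0.2575, 0.1759]
tool_rot: [0.533, 0.451, -0.482, 0.53]
ft_force: [-3.0, -0.8, -9.8]
grip_width: 0.0107
```

```bash
python3 -c "
from h import *
tl();arc([34,38,42,46,50],0)"
```

```text
TILT [ 0.1281 -0.031 ] [ 0.6252 -0.2575  0.1759] [-0.4003  0.5152  0.2558  1.1809  0.0213  1.2066] sum 1.9518592002368145
pad [ 0.6226 -0.2569  0.1958] r 0.1923 phi(pad-lead) 29.9 w 0.0107 ft [-3.0375 -0.7649 -9.7781] t 38.3167 tilt [ 0.1281 -0.031 ] jaw -1.89
34 [-0.013  -0.0051 -0.0016]
38 [-0.0118 -0.0064  0.0004]
42 [-0.0113 -0.0073  0.0004]
46 [-0.0108 -0.008   0.0004]
50 [-0.0102 -0.0088  0.0003]
```

Handle gripped (10.7 mm), and the pad sits exactly at the predicted handle position. Pulling now.

{"op": "arm_command", "data": {
  "motion": [
    {"x": -0.012,"y": -0.005,"z": 0,"roll": 0,"fingers": 0},
    {"x": -0.0118,"y": -0.0064,"z": 0,"roll": 0,"fingers": 0},
    {"x": -0.0113,"y": -0.0073,"z": 0,"roll": 0,"fingers": 0},
    {"x": -0.0108,"y": -0.008,"z": 0,"roll": 0,"fingers": 0}
  ]
}}

```text
clock: 38.65
eef_pos: [0.5931, -0.2568, 0.2177]
tool_rot: [0.532, 0.45, -0.482, 0.531]
ft_force: [3.7, -2.3, -7.7]
grip_width: 0.0102
```

```bash
python3 -c "
from h import *
arc([42,46,50,54,58,62,66],0)"
```

```text
pad [ 0.5904 -0.2561  0.2375] r 0.1924 phi(pad-lead) 45.6 w 0.0102 ft [ 3.6582 -2.3156 -7.7383] t 38.65 tilt [ 0.1305 -0.0337] jaw -1.84
42 [ 0.0094  0.0077 -0.0024]
46 [-0.0108 -0.008   0.0004]
50 [-0.0102 -0.0087  0.0004]
54 [-0.0096 -0.0094  0.0003]
58 [-0.0089 -0.0101  0.0003]
62 [-0.0082 -0.0107  0.0003]
66 [-0.0074 -0.0112  0.0003]
```

Excellent tracking (φ=45.6°, r=192 mm).

{"op": "arm_command", "data": {
  "motion": [
    {"x": -0.0102,"y": -0.0087,"z": 0,"roll": 0,"fingers": 0},
    {"x": -0.0096,"y": -0.0094,"z": 0,"roll": 0,"fingers": 0},
    {"x": -0.0089,"y": -0.0101,"z": 0,"roll": 0,"fingers": 0},
    {"x": -0.0082,"y": -0.0107,"z": 0,"roll": 0,"fingers": 0}
  ]
}}

```text
clock: 38.98
eef_pos: [0.5456, -0.2557, 0.253]
tool_rot: [0.532, 0.448, -0.483, 0.532]
ft_force: [2.5, -4.0, -9.6]
grip_width: 0.0102
```

```bash
python3 -c "
from h import *
arc([62,66,70,74,78,82,86],0)"
```

```text
pad [ 0.543  -0.2549  0.2728] r 0.1935 phi(pad-lead) 63.3 w 0.0102 ft [ 2.4584 -4.0464 -9.572 ] t 38.9833 tilt [ 0.1318 -0.0374] jaw -1.89
62 [ 0.0028  0.0032 -0.0023]
66 [-0.0075 -0.0112  0.0003]
70 [-0.0067 -0.0117  0.0003]
74 [-0.0058 -0.0121  0.0003]
78 [-0.005  -0.0125  0.0003]
82 [-0.0041 -0.0128  0.0002]
86 [-0.0032 -0.0131  0.0002]
```

{"op": "arm_command", "data": {
  "motion": [
    {"x": -0.006,"y": -0.0112,"z": -0.001,"roll": 0,"fingers": 0},
    {"x": -0.006,"y": -0.0118,"z": 0,"roll": 0,"fingers": 0},
    {"x": -0.0052,"y": -0.0123,"z": 0,"roll": 0,"fingers": 0},
    {"x": -0.0045,"y": -0.0126,"z": 0,"roll": 0,"fingers": 0}
  ]
}}

```text
clock: 39.32
eef_pos: [0.4898, -0.2545, 0.2727]
tool_rot: [0.531, 0.445, -0.485, 0.534]
ft_force: [2.6, -4.7, -13.2]
grip_width: 0.01
```

```bash
python3 -c "
from h import *
arc([78,82,86,90,94,98,102,104],0);grab('scene','s31.png')"
```

```text
pad [ 0.4871 -0.2536  0.2925] r 0.195 phi(pad-lead) 80.8 w 0.01 ft [  2.5615  -4.6753 -13.2184] t 39.3167 tilt [ 0.1342 -0.0444] jaw -2.0
78 [ 0.0048  0.0083 -0.0025]
82 [-0.0041 -0.0128  0.0003]
86 [-0.0032 -0.0131  0.0002]
90 [-0.0023 -0.0133  0.0002]
94 [-0.0014 -0.0134  0.0002]
98 [-0.0004 -0.0135  0.0001]
102 [ 0.0005 -0.0135  0.0001]
104 [ 0.0006 -0.0067  0.    ]
```

View pics/s31.png

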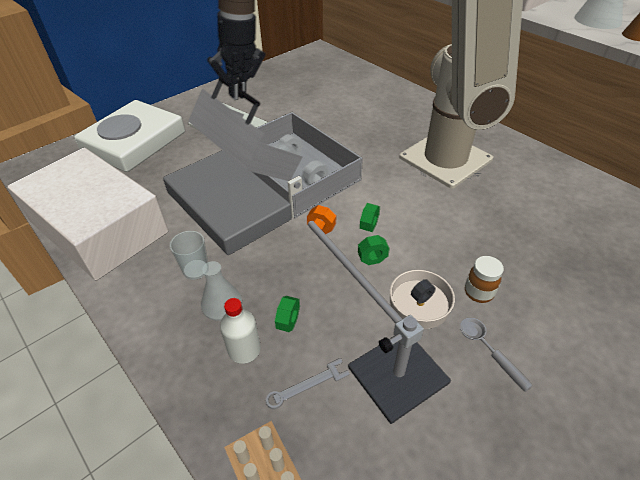

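{"op": "arm_command", "data": {
  "motion": [
    {"x": -0.001,"y": -0.012,"z": -0.002,"roll": 0,"fingers": 0},
    {"x": -0.002,"y": -0.013,"z": 0,"roll": 0,"fingers": 0},
    {"x": -0.001,"y": -0.0134,"z": 0,"roll": 0,"fingers": 0},
    {"x": 0,"y": -0.0135,"z": 0,"roll": 0,"fingers": 0}
  ]
}}

```text
clock: 39.7
eef_pos: [0.4343, -0.2533, 0.2753]
tool_rot: [0.531, 0.439, -0.485, 0.537]
ft_force: [4.5, -4.0, -12.9]
grip_width: 0.01
```

```bash
python3 -c "
from h import *
arc([98,102,104,106],0)"
```

```text
pad [ 0.4314 -0.2522  0.2951] r 0.1966 phi(pad-lead) 97.2 w 0.01 ft [  4.5093  -4.0443 -12.9106] t 39.7 tilt [ 0.1425 -0.0546] jaw -2.1
98 [ 0.0034 -0.0029 -0.0025]
102 [ 0.0004 -0.0135  0.0001]
104 [ 0.0006 -0.0067  0.    ]
106 [ 0.0008 -0.0067  0.    ]
```

{"op": "arm_command", "data": {
  "motion": [
    {"x": 0.003,"y": -0.011,"z": -0.002,"roll": 0,"fingers": 0},
    {"x": 0.002,"y": -0.009,"z": 0,"roll": 0,"fingers": 0}
  ]
}}

```text
clock: 39.87
eef_pos: [0.4155, -0.2529, 0.2715]
tool_rot: [0.532, 0.435, -0.485, 0.541]
ft_force: [6.5, -0.5, -13.8]
grip_width: 0.0097
```

```bash
python3 -c "
from h import *
arc([102,104,106],0)"
```

```text
pad [ 0.4125 -0.2517  0.2913] r 0.1961 phi(pad-lead) 102.8 w 0.0097 ft [  6.4687  -0.5288 -13.7751] t 39.8667 tilt [ 0.1518 -0.0619] jaw -2.1
102 [ 0.0028  0.0029 -0.0025]
104 [ 0.0005 -0.0067  0.    ]
106 [ 0.0007 -0.0067  0.    ]
```

{"op": "arm_command", "data": {
  "motion": [
    {"x": 0.003,"y": -0.008,"z": -0.001,"roll": 0,"fingers": 0},
    {"x": 0.001,"y": -0.003,"z": 0,"roll": 0,"fingers": 0}
  ]
}}

```text
clock: 40.03
eef_pos: [0.4115, -0.2527, 0.2711]
tool_rot: [0.536, 0.428, -0.479, 0.548]
ft_force: [19.0, -4.8, -21.4]
grip_width: 0.0098
```

```bash
python3 -c "
from h import *
arc([102,104,106],0)"
```

```text
pad [ 0.4081 -0.2514  0.2907] r 0.1967 phi(pad-lead) 104.1 w 0.0098 ft [ 18.9651  -4.7987 -21.4123] t 40.0333 tilt [ 0.1743 -0.0653] jaw -1.95
102 [ 0.0031  0.0073 -0.0024]
104 [ 0.0003 -0.0067  0.    ]
106 [ 0.0006 -0.0067  0.    ]
```

Force rose to 19 N at 104°: the stop has been met. One small push to be sure, then a look.

{"op": "arm_command", "data": {
  "motion": [
    {"x": 0.001,"y": -0.003,"z": 0,"roll": 0,"fingers": 0},
    {"x": 0,"y": 0,"z": 0,"roll": 0,"fingers": 0}
  ]
}}

```text
clock: 40.2
eef_pos: [0.4119, -0.2527, 0.2711]
tool_rot: [0.538, 0.426, -0.476, 0.551]
ft_force: [3.6, -3.7, -12.7]
grip_width: 0.0098
```

```bash
python3 -c "
from h import *
arc([102,104,106],0);grab('scene','s32.png');grab('top','t32.png')"
```

```text
pad [ 0.4082 -0.2513  0.2907] r 0.1966 phi(pad-lead) 104.1 w 0.0098 ft [  3.613   -3.6604 -12.6504] t 40.2 tilt [ 0.1849 -0.0661] jaw -1.85
102 [ 0.0031  0.0071 -0.0023]
104 [ 0.0003 -0.0067  0.    ]
106 [ 0.0005 -0.0067  0.    ]
```

View pics/s32.png

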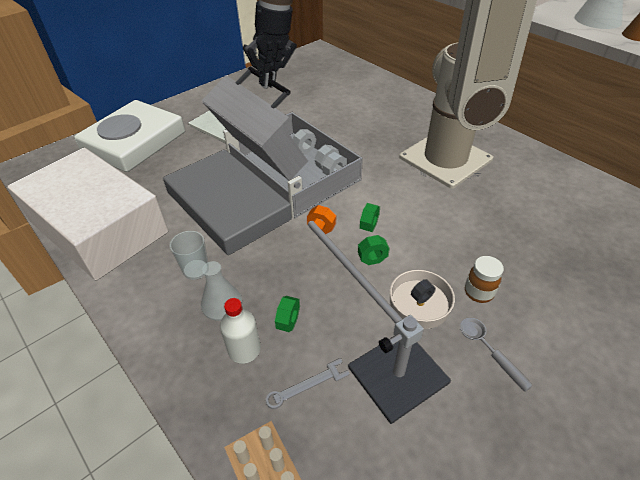

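View pics/t32.png

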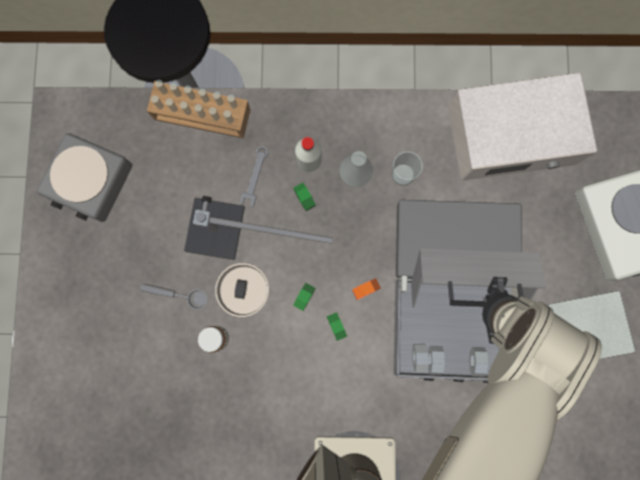

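{"op": "arm_command", "data": {
  "motion": [
    {"x": 0.001,"y": -0.007,"z": 0,"roll": 0,"fingers": 0}
  ]
}}

```text
clock: 40.38
eef_pos: [0.4117, -0.2528, 0.2711]
tool_rot: [0.541, 0.422, -0.471, 0.554]
ft_force: [39.9, -4.4, -17.2]
grip_width: 0.0098
```

```bash
python3 -c "
from h import *
arc([102,98,94,90,86,82,78],0)"
```

```text
pad [ 0.4077 -0.2515  0.2907] r 0.1967 phi(pad-lead) 104.2 w 0.0098 ft [ 39.8748  -4.3887 -17.2398] t 40.3833 tilt [ 0.1999 -0.0654] jaw -1.66
102 [ 0.0033  0.0076 -0.0024]
98 [ 0.0004  0.0135 -0.0001]
94 [ 0.0013  0.0134 -0.0001]
90 [ 0.0023  0.0133 -0.0002]
86 [ 0.0032  0.0131 -0.0002]
82 [ 0.0041  0.0128 -0.0003]
78 [ 0.005   0.0125 -0.0003]
```

Firmly at the stop: 40 N, no further motion. Putting the hopper back.

{"op": "arm_command", "data": {
  "motion": [
    {"x": 0,"y": 0.008,"z": 0,"roll": 0,"fingers": 0},
    {"x": 0.0004,"y": 0.0135,"z": 0,"roll": 0,"fingers": 0},
    {"x": 0.0013,"y": 0.0134,"z": 0,"roll": 0,"fingers": 0},
    {"x": 0.0023,"y": 0.0133,"z": 0,"roll": 0,"fingers": 0},
    {"x": 0.0032,"y": 0.0131,"z": 0,"roll": 0,"fingers": 0}
  ]
}}

```text
clock: 40.8
eef_pos: [0.4659, -0.2539, 0.2782]
tool_rot: [0.539, 0.423, -0.475, 0.552]
ft_force: [-2.6, -2.5, -2.9]
grip_width: 0.0097
```

```bash
python3 -c "
from h import *
arc([90,86,82,78,74,70,66,62],0)"
```

```text
pad [ 0.462  -0.2525  0.2978] r 0.1979 phi(pad-lead) 88.2 w 0.0097 ft [-2.5669 -2.48   -2.9222] t 40.8 tilt [ 0.1909 -0.0682] jaw -1.87
90 [ 0.0034 -0.0069 -0.0021]
86 [ 0.0031  0.0131 -0.0003]
82 [ 0.004   0.0129 -0.0003]
78 [ 0.0048  0.0126 -0.0004]
74 [ 0.0057  0.0122 -0.0004]
70 [ 0.0065  0.0118 -0.0005]
66 [ 0.0073  0.0113 -0.0005]
62 [ 0.0081  0.0107 -0.0006]
```

{"op": "arm_command", "data": {
  "motion": [
    {"x": 0.005,"y": 0.013,"z": -0.001,"roll": 0,"fingers": 0},
    {"x": 0.0045,"y": 0.0128,"z": 0,"roll": 0,"fingers": 0},
    {"x": 0.005,"y": 0.0125,"z": 0,"roll": 0,"fingers": 0},
    {"x": 0.006,"y": 0.0121,"z": 0,"roll": 0,"fingers": 0},
    {"x": 0.0068,"y": 0.0117,"z": 0,"roll": 0,"fingers": 0}
  ]
}}

```text
clock: 41.22
eef_pos: [0.5307, -0.2553, 0.2656]
tool_rot: [0.538, 0.424, -0.477, 0.551]
ft_force: [-2.2, 0.6, -4.3]
grip_width: 0.0096
```

```bash
python3 -c "
from h import *
arc([66,62,58,54,50,46,42,38],0)"
```

```text
pad [ 0.5269 -0.2539  0.2852] r 0.1983 phi(pad-lead) 69.0 w 0.0096 ft [-2.1719  0.5647 -4.2626] t 41.2167 tilt [ 0.1864 -0.0683] jaw -1.98
66 [ 0.01    0.0057 -0.0023]
62 [ 0.0081  0.0108 -0.0006]
58 [ 0.0088  0.0102 -0.0006]
54 [ 0.0095  0.0095 -0.0007]
50 [ 0.0101  0.0089 -0.0007]
46 [ 0.0107  0.0081 -0.0007]
42 [ 0.0113  0.0074 -0.0008]
38 [ 0.0117  0.0066 -0.0008]
```

{"op": "arm_command", "data": {
  "motion": [
    {"x": 0.009,"y": 0.0105,"z": -0.001,"roll": 0,"fingers": 0},
    {"x": 0.0095,"y": 0.0105,"z": 0,"roll": 0,"fingers": 0},
    {"x": 0.0098,"y": 0.01,"z": 0,"roll": 0,"fingers": 0},
    {"x": 0.0102,"y": 0.009,"z": 0,"roll": 0,"fingers": 0}
  ]
}}

```text
clock: 41.55
eef_pos: [0.5825, -0.2565, 0.2361]
tool_rot: [0.539, 0.424, -0.475, 0.552]
ft_force: [-2.5, 1.5, -3.7]
grip_width: 0.0095
```

```bash
python3 -c "
from h import *
arc([50,46,42,38,34,30],0)"
```

```text
pad [ 0.5787 -0.2552  0.2557] r 0.1982 phi(pad-lead) 51.7 w 0.0095 ft [-2.4948  1.5353 -3.7327] t 41.55 tilt [ 0.1905 -0.0665] jaw -1.87
50 [ 0.0078 -0.0002 -0.002 ]
46 [ 0.0108  0.0081 -0.0007]
42 [ 0.0113  0.0073 -0.0007]
38 [ 0.0118  0.0065 -0.0008]
34 [ 0.0122  0.0057 -0.0008]
30 [ 0.0126  0.0048 -0.0008]
```

{"op": "arm_command", "data": {
  "motion": [
    {"x": 0.0108,"y": 0.0085,"z": -0.001,"roll": 0,"fingers": 0},
    {"x": 0.0113,"y": 0.0075,"z": 0,"roll": 0,"fingers": 0},
    {"x": 0.0118,"y": 0.0065,"z": 0,"roll": 0,"fingers": 0},
    {"x": 0.0122,"y": 0.0055,"z": 0,"roll": 0,"fingers": 0},
    {"x": 0.0126,"y": 0.0045,"z": 0,"roll": 0,"fingers": 0}
  ]
}}

```text
clock: 41.97
eef_pos: [0.6264, -0.258, 0.1834]
tool_rot: [0.538, 0.426, -0.475, 0.55]
ft_force: [-47.9, 5.3, 45.5]
grip_width: 0.0096
```

```bash
python3 -c "
from h import *
arc([34,32,30],0)"
```

```text
pad [ 0.6227 -0.2567  0.203 ] r 0.1961 phi(pad-lead) 31.7 w 0.0096 ft [-47.8519   5.3299  45.4971] t 41.9667 tilt [ 0.1842 -0.064 ] jaw -1.82
34 [-0.0062 -0.0058 -0.0015]
32 [ 0.0062  0.0026 -0.0004]
30 [ 0.0063  0.0023 -0.0004]
```

Rear stop met. Relaxing and releasing the handle.

{"op": "arm_command", "data": {
  "motion": [
    {"x": 0,"y": 0,"z": 0,"roll": 0,"fingers": 0},
    {"x": 0,"y": 0,"z": 0,"roll": 0,"fingers": 0.4},
    {"x": 0,"y": 0,"z": 0,"roll": 0,"fingers": 0.4},
    {"x": 0,"y": 0,"z": 0,"roll": 0,"fingers": 0.4}
  ]
}}

```text
clock: 42.3
eef_pos: [0.6292, -0.2599, 0.1851]
tool_rot: [0.539, 0.423, -0.475, 0.552]
ft_force: [0.1, -0.4, 0.4]
grip_width: 0.0343
```

```bash
python3 -c "
from h import *
arc([34,32,30],0);grab('wrist','w33.png')"
```

```text
pad [ 0.6254 -0.2586  0.2047] r 0.1992 phi(pad-lead) 31.7 w 0.0343 ft [ 0.0551 -0.4406  0.4262] t 42.3 tilt [ 0.1899 -0.0685] jaw -1.88
34 [-0.0053 -0.0087 -0.0033]
32 [ 0.0062  0.0025 -0.0004]
30 [ 0.0063  0.0023 -0.0004]
```

View pics/w33.png

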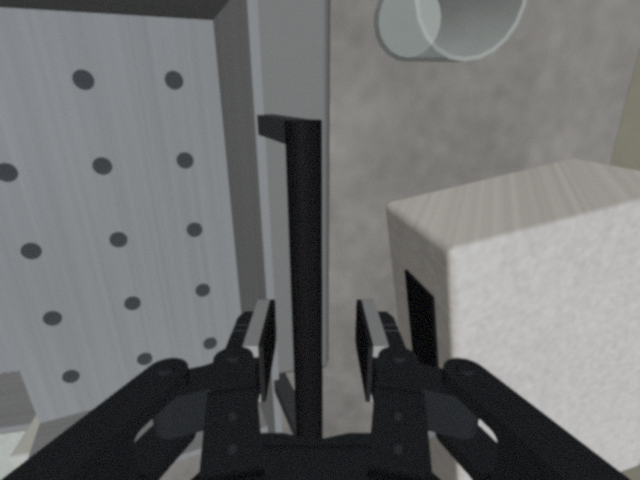

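{"op": "arm_command", "data": {
  "motion": [
    {"x": -0.02,"y": 0,"z": 0,"roll": 0,"fingers": 0.4},
    {"x": -0.035,"y": 0,"z": 0,"roll": 0,"fingers": 0.4},
    {"x": -0.041,"y": 0,"z": 0,"roll": 0,"fingers": 0.4},
    {"x": -0.041,"y": 0,"z": 0,"roll": 0,"fingers": 0.4},
    {"x": -0.02,"y": -0.035,"z": 0,"roll": 0,"fingers": 0.4},
    {"x": 0,"y": -0.04,"z": -0.02,"roll": 0,"fingers": 0.4},
    {"x": 0,"y": -0.04,"z": -0.04,"roll": 0,"fingers": 0.4},
    {"x": 0,"y": -0.03,"z": -0.041,"roll": 0,"fingers": 0.4},
    {"x": 0,"y": -0.02,"z": -0.041,"roll": 0,"fingers": 0.4},
    {"x": 0,"y": -0.02,"z": -0.041,"roll": 0,"fingers": 0.4},
    {"x": 0,"y": 0,"z": 0,"roll": 0,"fingers": 0.4}
  ]
}}

```text
clock: 43.27
eef_pos: [0.443, -0.0804, 0.2988]
tool_rot: [0.544, 0.414, -0.472, 0.556]
ft_force: [-1.8, -0.5, -0.3]
grip_width: 0.0343
```

Run:
```python
from h import *
tl();c=grab('top','t33.png');s=grab('scene','s33.png')
a=cv2.imread('pics/t33.png');b=cv2.imread('pics/top0.png')
cv2.imwrite('pics/cmp.png',np.hstack([cv2.resize(b[190:390,385:535],None,fx=2.6,fy=2.6),cv2.resize(a[190:390,385:535],None,fx=2.6,fy=2.6)]))
print(proj(c,(.6258,-.1802,.196)))
```

```text
TILT [ 0.2118 -0.0735] [ 0.443  -0.0804  0.2988] [-0.1523 -0.0583 -0.1802  1.2264 -0.0405  1.4594] sum 0.9879809744964142
[442.0216 204.6744]
```

View pics/t33.png

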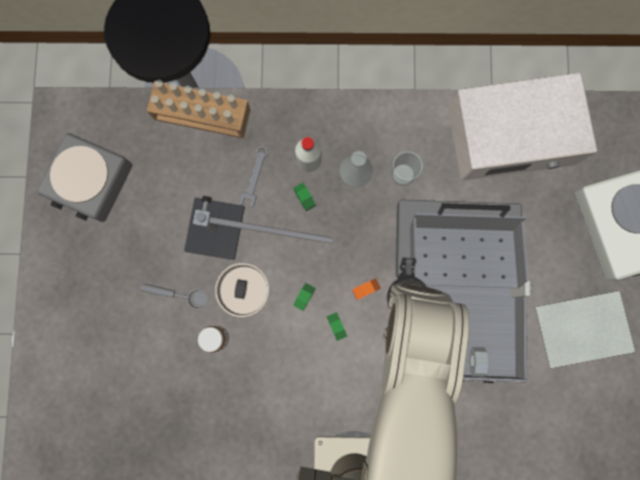

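View pics/s33.png

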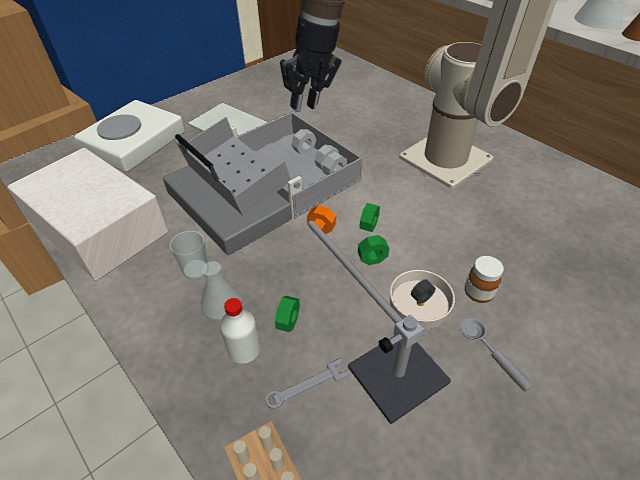

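View pics/cmp.png

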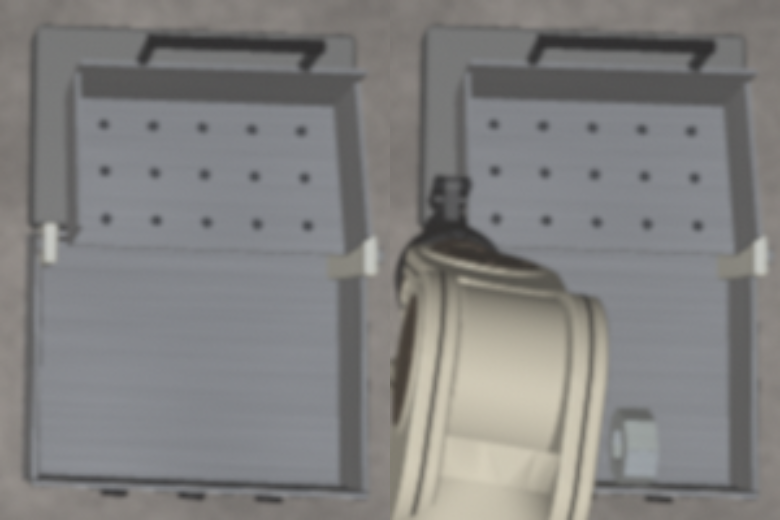

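{"op": "arm_command", "data": {
  "motion": [
    {"x": -0.01,"y": 0,"z": -0.04,"roll": 0,"fingers": 0.4},
    {"x": -0.01,"y": 0,"z": -0.04,"roll": 0,"fingers": 0.4},
    {"x": 0,"y": 0,"z": -0.04,"roll": 0,"fingers": 0.4},
    {"x": 0,"y": 0,"z": -0.04,"roll": 0,"fingers": 0.4},
    {"x": 0,"y": 0,"z": -0.02,"roll": 0,"fingers": 0.4},
    {"x": 0,"y": 0,"z": 0,"roll": 0,"fingers": 0.4},
    {"x": 0,"y": 0,"z": 0,"roll": 0,"fingers": 0.4}
  ]
}}

```text
clock: 43.95
eef_pos: [0.4668, 0.0946, 0.3128]
tool_rot: [0.554, 0.4, -0.473, 0.556]
ft_force: [-0.0, 0.1, 0.3]
grip_width: 0.0342
```

Run:
```python
from h import *
c=grab('top','t34.png');s=grab('scene','s34.png')
a=cv2.imread('pics/t34.png');b=cv2.imread('pics/s34.png')
cv2.imwrite('pics/fin.png',np.hstack([cv2.resize(a[195:395,200:540],(400,236)),cv2.resize(b[100:300,170:510],(400,236))]))
cv2.imwrite('pics/fin2.png',cv2.resize(b[100:220,220:380],None,fx=4,fy=4))
print(get_obs()['eef_pos'])
```

```text
[0.4663 0.0934 0.3127]
```

View pics/fin.png

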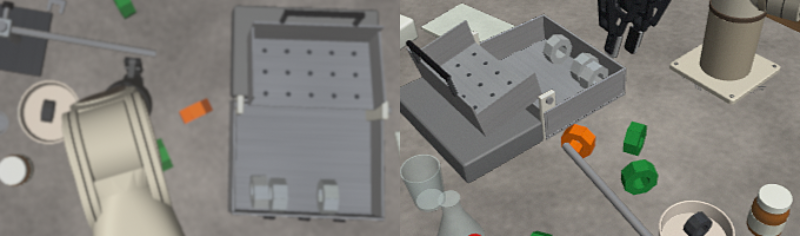

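View pics/fin2.png

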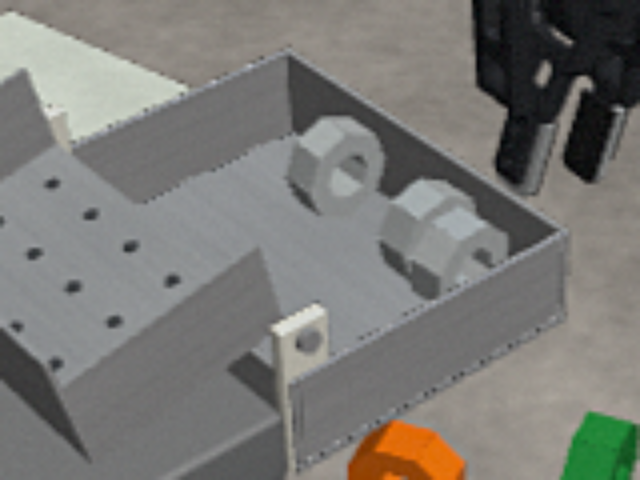

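The three rings lie in the tank (fin2 at 335,165; 430,215; 460,250), the hopper is back and empty, and the collar is in the dish. Handing in.

```bash
python3 -c "
from workcell import job_done;print(job_done())"
```

```text
the job is handed in; nothing more can be done
None
```

The job is done and handed in at about 44 s of the 210 s allowed. I slid the collar off and set it in the dish. The three rings present went into the hopper one at a time. I pulled the hopper's handle to its stop, then put the hopper back on its rear stop.

**Last checks:**
- The camera views show all three rings in the tank and the hopper empty.
- The handle lies on the same pixels as at the start.
- At the forward stop the handle read 104.2° against the expected 104.4°, and a 40 N pull moved it no further.
- The collar stands upright on its thumbscrew in the middle of the dish. I left it that way rather than tip it over.
- The look-alikes and bystanders appear unmoved by eye. I did not measure their positions.

**What went wrong or disagreed:**
- My first try at the handle, hooking it between loosely closed fingers, slipped off. The hopper tilted slightly and fell back with the rings still in it. I then gripped the handle and it worked.
- The tool drifted up to about 12° off vertical over the run. Some free-air moves corrected it only in part, and it did not spoil any grasp.
- When the hopper met its rear stop, the wrist force peaked at about 66 N. That is under the 120 N wrist limit, and only the fingers were on the handle.
- The wrist view put the dish about 1 cm further in y than the top and scene views did. I went with the top and scene position, and the collar landed in the dish.

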